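# Get the hemmed-in snap gauge out into its bench stand and put the shafts back

## Task

The flat snap gauge in the slot of the plywood storage board is hemmed in by three turned aluminium shafts, so first stand all three shafts upright in the shallow side tray. Then take the gauge out and press its bottom edge fully home, upright and centred, between the spring jaws of the bench stand, let it go, and after that stand each shaft back upright on the middle of the same round rubber pad that it came from. No shaft may fall over or be laid down at any time.

Things in the scene. Friction and masses are not known exactly. Their poses are not given: they have to be found in the camera images.
- board: Fixed plywood storage board, 170 mm (its x) by 200 mm (its y), top 12 mm up; origin: centre of underside. Two wooden strips, 60 mm long along y, 16 mm high, form an 8 mm slot at x = 0, where the gauge stands. The pads lie at x -40, y +-33 (front, near the robot) and x +40, y 0 (behind), so the shafts leave no room for fingers astride the gauge. A ring gauge and a lock nut lie on the far corners.
- gauge: Plate snap gauge: flat steel C, upright, 6 mm thick (x), 90 mm wide (y), 84 mm high (z), mouth open to +y; 0.27 kg. Origin: middle of its straight bottom edge. Black grips on both faces of the upper arm make it 14 mm thick from 59 to 82 mm up and 22 mm either side of the middle: grip it there, across its thickness. It starts with its bottom edge in the board's slot and lifts straight out.
- collar_shaft: Slender turned shaft, 112 mm high, two V collars of 46 mm diameter (34 to 44 and 54 to 64 mm up), foot 40 mm in diameter, plain stud 24 mm in diameter from 66 mm up to the top (dark thread rings near the top): grip the stud. About 0.3 kg. Origin at the centre of its underside, z up along its axis.
- flange_shaft: Turned shaft, 106 mm high, one plain flange of 50 mm diameter (48 to 64 mm up, six small holes), foot 46 mm in diameter, stud 32 mm in diameter from 64 mm up to the top: grip the stud. About 0.36 kg. Origin at the centre of its underside, z up along its axis.
- taper_shaft: Stout turned shaft, 100 mm high, a cone that widens upwards to 48 mm (28 to 62 mm up), foot 52 mm in diameter, stud 40 mm in diameter from 62 mm up to the top: grip the stud. About 0.42 kg. Origin at the centre of its underside, z up along its axis.
- collar_pad: Round black rubber pad, 46 mm in diameter, 4 mm thick, fixed on the board: the place of the slender shaft with two collars, which stands on it at the start. Origin at the centre of its underside; its top is 4 mm higher, 16 mm above the table.
- flange_pad: Round black rubber pad, 52 mm in diameter, 4 mm thick, fixed on the board: the place of the flanged shaft, which stands on it at the start. Origin at the centre of its underside; its top is 4 mm higher.
- taper_pad: Round black rubber pad, 58 mm in diameter, 4 mm thick, fixed on the board: the place of the stout tapered shaft, which stands on it at the start. Origin at the centre of its underside; its top is 4 mm higher.
- tray: Shallow fixed grey side tray with a black rubber floor, empty, to one side of the board (left or right): 202 mm (its x) by 182 mm (its y) outside, walls 6 mm thick and 24 mm high, floor top 6 mm above the table. Origin at the centre of its underside, on the table.
- stand: Fixed gauge stand beside the board: grey base 120 x 110 mm; two sprung jaws, 46 mm long along its y, face each other across x = 0. Origin: centre of underside. Flared mouth 19 mm wide, 60 mm up; black beads 43 mm up leave 3 mm and part as the plate is pushed down (10 to 20 N, more than its weight). Home: its edge on the clip floor 18 mm up, its x along the stand's x, either way round.
Not all that is in view belongs to the job. Leave any red look-alike of the collar_shaft alone.

How it is judged:
By the outcome, as a careful person would: the job done as asked, in the order asked, and still so for the second after the job is handed in, with the robot touching nothing.
It also fails if it takes over 144 s, if anything falls off the work surface, if the arm or the gripper's body presses on something with over 40 N, if the wrist force passes 120 N, or if a joint passes its speed limit or range.

## Robot

A 7-joint arm with a two-finger parallel gripper is mounted at the origin on the work surface. World frame = base frame: x ahead of the robot, y to its left, z up, the work surface at z = 0. Lengths are in m, angles in rad, forces in N, time in s.
With the tool pointing down it reaches from about 0.425 to 0.975 m from the base axis. Payload 16.7 kg.
Tool frame: the origin (TCP) lies on the centre line of the jaws, within the pads' length; the fingertips stand 8 mm ahead of it and the grasp point (between the pads) lies 11 mm behind it; x points along the fingers, y is the direction in which the jaws open and shut, and the axes are right-handed (so a half turn about x gives the same grasp; the last joint's range is limited). The gripper opens to 85 mm and grips with 20 to 120 N. Pads are 22 mm wide; open, the fingers measure 114 mm over their backs; the gripper's body (76 mm by 85 mm) begins 54 mm behind the grasp point. The pads swing forward as they close: fully open they stand 13 mm farther back than shut.
Start: joints at [1.139, 0.426, 0.074, 1.606, -0.034, 1.111, -0.067], TCP at [0.188, -0.648, 0.239] pointing down, gripper open.
Joint ranges: [-2.85, 2.85], [-0.5, 2.14], [-1.23, 1.37], [0.21, 2.46], [-1.02, 4.16], [0.16, 2.05], [-2.73, 2.73]. Speed limits (rad/s): [1.89, 1.89, 2.39, 2.39, 3.01, 3.01, 3.01].

## Interface

Orientations are given as a 3x3 rotation matrix whose columns are the frame's x, y, z axes.
In Python, from rig import monitor, vision, ticket gives the robot as it stands.
- The arm moves only by the tool move_arm, never from a script. Its argument "motion" is a list of rows, each an object of numbers: "rx", "ry", "rz": the turn, a rotation vector about the tool's x, y, z in rad; "x", "y", "z": the shift along the tool's x, y, z in cm; "claw": the finger opening in cm, from 0 to 8.54. In form: [{"rx": .., "ry": .., "rz": .., "x": .., "y": .., "z": .., "claw": ..}, ...]. A call has 1 to 8 rows; each row shifts and turns the commanded pose from where the row before left it, along the tool's axes as they then stand; what a row does not reach is not made up. A row lasts 1/12 s, in which the tool goes at most 41.7 mm and 7.16 degrees, less where a joint would pass 70% of its speed; a pose out of reach is approached as far as the arm can. A call with a gripper value outside its range is refused whole. The fingers move at their own pace and stop on an object; "newtons" is the grip in N (left out, the last holds). Time passes only in rows, so rows that do not move let the fingers close. It gives the time, the measured TCP pose, the force and the opening at its end, in the units of the state.
- monitor.get_state(): the state, without advancing time (a new reading comes with each control period).
- vision.snapshot(name): name is "scene" or "top"; returns (picture, depth): 384x512x3 uint8, red, green, blue; 384x512 float32, m along the optical axis (not along the pixel's ray), 0 where there is no reading.
- vision.calibration(name): a dict with "fx", "fy", "cx", "cy" (pixels), "world_from_camera" (4x4, takes a point from camera to world coordinates). Camera axes: x right, y down, z forward; pixel columns grow to the right and rows downward; lengths in m; the calibration is good to about 2 mm. A picture is of the moment at which its call begins. calibration takes no time and is no camera call.
- ticket.hand_in(): hands the job in, once; it reports no verdict.
The state is a dict: "t": time; "qpos": joint angles; "qvel": joint speeds; "joint_torque": joint torques, N m; "tcp_pos": TCP position; "tcp_rot": TCP orientation; "ft_force": force on the tool from outside, world axes, zero at the start; "wrist_torque": the same for the moment, N m; "width": opening from 0.0 (shut) to 1.0 (fully open).
Only numpy, scipy, OpenCV 4.12 (cv2) and the standard library are available. Lean on these libraries where they do the work, as an engineer would, in place of code of your own. Each camera call takes 0.05 s, during which the arm holds its last target.

## Working session

There is one attempt and no reset: what is moved stays moved. The work goes in short steps, Python scripts to look and compute and a tool call to move; the robot and the scene stay as the last step left them, time stands still between calls to the robot, and variables do not carry over. Pictures are saved under pics/ and viewed, and the job is handed in when it is done.

Besides the shell and the picture viewer there is one more tool, called after "Request:" as a command line: name --argument value ..., lists and objects as JSON in quotes. move_arm: Moves the arm, as the interface text tells. Its arguments: {"type":"object","properties":{"motion":{"type":"array","items":{"type":"object","properties":{"rx":{"type":"number"},"ry":{"type":"number"},"rz":{"type":"number"},"x":{"type":"number"},"y":{"type":"number"},"z":{"type":"number"},"claw":{"type":"number"}}}},"newtons":{"type":"number"}},"required":["motion"]}

```bash
ls; mkdir -p pics; cat > h.py <<'E'
import numpy as np, cv2
from rig import monitor, vision, ticket
def snap(n,tag):
    im,d=vision.snapshot(n); im=np.asarray(im); cv2.imwrite(f'pics/{tag}.png',im[:,:,::-1]); np.savez(f'pics/{tag}.npz',im=im,d=d)
    return im,d
def cal(n):
    c=vision.calibration(n); return c
def ray(n,u,v,z=None,c=None):
    c=c or cal(n); T=np.array(c['world_from_camera'])
    d=T[:3,:3]@np.array([(u-c['cx'])/c['fx'],(v-c['cy'])/c['fy'],1.]); o=T[:3,3]
    if z is None: return o,d
    return o+d*(z-o[2])/d[2]
def proj(n,p,c=None):
    c=c or cal(n); T=np.linalg.inv(np.array(c['world_from_camera'])); q=T[:3,:3]@np.array(p)+T[:3,3]
    return np.array([c['cx']+c['fx']*q[0]/q[2],c['cy']+c['fy']*q[1]/q[2]])
def cloud(n,d):
    c=cal(n);T=np.array(c['world_from_camera']);v,u=np.mgrid[:d.shape[0],:d.shape[1]]
    P=np.stack([(u-c['cx'])/c['fx']*d,(v-c['cy'])/c['fy']*d,d],-1)
    return P@T[:3,:3].T+T[:3,3]
E
python3 - <<'E'
from h import *
np.set_printoptions(precision=3,suppress=True)
for n in('scene','top'):
    im,d=snap(n,n+'0'); c=cal(n); print(n,c['fx'],c['cx'],c['cy']); print(np.array(c['world_from_camera']))
s=monitor.get_state(); print(s)
E
```

```text
pics
scene 355.9139114135213 256.18667309484323 189.79813679961472
[[ 0.702  0.473 -0.532  1.049]
 [ 0.712 -0.46   0.53  -0.495]
 [ 0.006 -0.751 -0.66   0.656]
 [ 0.     0.     0.     1.   ]]
top 473.73876393570384 253.555105021904 190.87276644289182
[[-0.015 -0.973  0.228  0.369]
 [-1.     0.016  0.002 -0.017]
 [-0.006 -0.228 -0.974  0.96 ]
 [ 0.     0.     0.     1.   ]]
{'t': 0.1, 'qpos': array([ 1.139,  0.427,  0.074,  1.607, -0.034,  1.111, -0.067]), 'qvel': array([-0.001, -0.003, -0.001, -0.   ,  0.002,  0.001, -0.001]), 'joint_torque': array([  0.01 , -95.152,   3.771, -46.44 ,   0.02 ,   0.006,   0.   ]), 'tcp_pos': array([ 0.188, -0.648,  0.239]), 'tcp_rot': array([[-0.   ,  0.279, -0.96 ],
       [ 0.001, -0.96 , -0.279],
       [-1.   , -0.001,  0.   ]]), 'ft_force': array([ 1.009, -0.397, -0.867]), 'wrist_torque': array([-0.022,  0.025, -0.024]), 'width': 1.0015261166524876}
```

View pics/scene0.png

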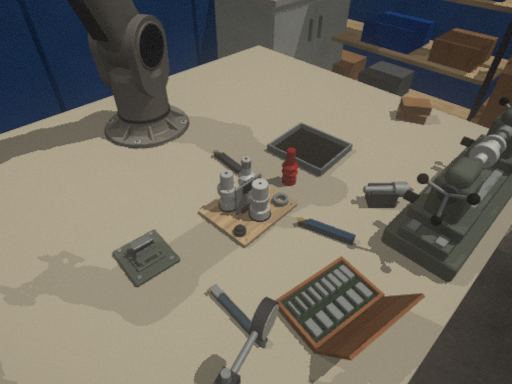

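View pics/top0.png

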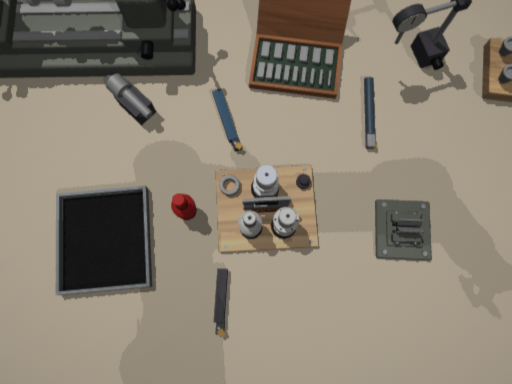

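The scene view shows the board with three shafts around (245,195), the tray at (310,148), the stand at (147,257) and the red look-alike at (290,168). In the top view the board is at (266,207), the tray at (104,240), the stand at (404,230) and the red one at (184,206). I'll enlarge both views next.

```bash
python3 - <<'E'
import cv2,numpy as np
a=cv2.imread('pics/top0.png'); b=cv2.imread('pics/scene0.png')
cv2.imwrite('pics/c1.png',cv2.resize(a[155:260,205:330],None,fx=5.6,fy=5.6,interpolation=cv2.INTER_CUBIC))
cv2.imwrite('pics/c2.png',cv2.resize(a[190:270,365:445],None,fx=7,fy=7,interpolation=cv2.INTER_CUBIC))
cv2.imwrite('pics/c3.png',cv2.resize(b[130:245,190:315],None,fx=5,fy=5,interpolation=cv2.INTER_CUBIC))
E
```

```text
(no output)
```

View pics/c1.png

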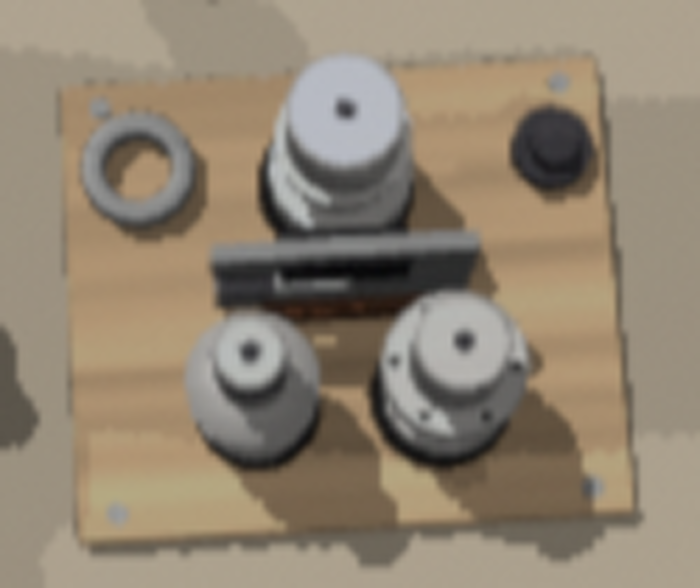

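View pics/c2.png

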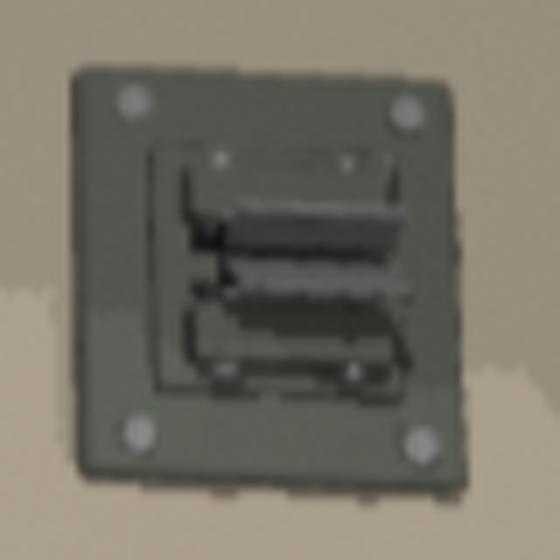

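View pics/c3.png

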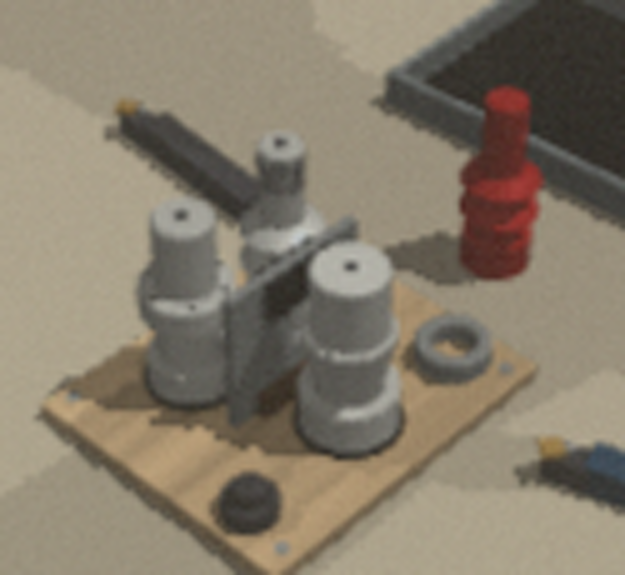

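```bash
cat > m1.py <<'E'
from h import *
np.set_printoptions(precision=4,suppress=True)
T=np.load('pics/top0.npz');S=np.load('pics/scene0.npz')
ct,cs=cal('top'),cal('scene')
f=lambda p,k,o:((p[0]+.5)/k-.5+o[0],(p[1]+.5)/k-.5+o[1])
t={'collar':(250,352),'flange':(464,341),'taper':(346,109)}
s={'collar':(281,143),'flange':(181,215),'taper':(351,266)}
def tri(a,b):
    o1,d1=ray('top',*a,c=ct);o2,d2=ray('scene',*b,c=cs)
    A=np.stack([d1,-d2],1);l=np.linalg.lstsq(A,o2-o1,rcond=None)[0]
    p,q=o1+l[0]*d1,o2+l[1]*d2
    return (p+q)/2,np.linalg.norm(p-q)
PT=cloud('top',T['d']);PS=cloud('scene',S['d'])
for k in t:
    a=f(t[k],5.6,(205,155));b=f(s[k],5,(190,130))
    p,g=tri(a,b);print(k,p,g,'depth',PT[int(a[1]+3),int(a[0])],PS[int(b[1])+2,int(b[0])])
    H={'collar':.128,'flange':.122,'taper':.116}[k]
    print('  at height',ray('top',*a,z=H,c=ct),ray('scene',*b,z=H,c=cs))
print('board');B=[ray('top',*f(p,5.6,(205,155)),z=.012,c=ct)[:2] for p in [(62,90),(598,58),(637,517),(80,545)]]
B=np.array(B);print(B,B.mean(0));e=[B[0]-B[1],B[3]-B[2],B[0]-B[3],B[1]-B[2]];print([ (np.linalg.norm(x),np.degrees(np.arctan2(x[1],x[0]))) for x in e])
# gauge top bar corners in crop
print('gauge',[ray('top',*f(p,5.6,(205,155)),z=.096,c=ct) for p in [(213,255),(479,238)]])
print('gaugescene',[ray('scene',*f(p,5,(190,130)),z=.096,c=cs) for p in [(232,290),(352,222)]])
for (x0,x1,y0,y1,nm) in [(365,445,190,270,'stand'),(45,160,175,300,'tray')]:
    z=PT[y0:y1,x0:x1,2];print(nm,[ (round(h,3),int(((z>h)&(z<h+.003)).sum())) for h in np.arange(-.003,.08,.003)])
E
python3 m1.py
```

```text
collar [ 0.5169 -0.0054  0.1263] 0.002312959655458936 depth [ 0.5106 -0.0059  0.1321] [ 1.0486 -0.4955  0.6563]
  at height [ 0.5159 -0.0063  0.128 ] [ 0.5192 -0.0059  0.128 ]
flange [ 0.5202 -0.0743  0.1205] 0.001542201936906688 depth [ 0.5148 -0.0739  0.1225] [ 0.5227 -0.0781  0.1198]
  at height [ 0.5195 -0.0749  0.122 ] [ 0.5221 -0.0749  0.122 ]
taper [ 0.5996 -0.0381  0.1149] 0.002031017776543707 depth [ 0.5928 -0.038   0.1168] [ 0.6015 -0.0412  0.1144]
  at height [ 0.5987 -0.0388  0.116 ] [ 0.601  -0.0381  0.116 ]
board
[[ 0.636   0.0636]
 [ 0.6451 -0.1355]
 [ 0.4745 -0.1422]
 [ 0.4676  0.0566]] [ 0.5558 -0.0394]
[(np.float64(0.1993618047642216), np.float64(92.61426657790264)), (np.float64(0.1989077908223259), np.float64(91.99747460890876)), (np.float64(0.1685280840596713), np.float64(2.391093824581921)), (np.float64(0.17067170459009504), np.float64(2.2376096821778915))]
gauge [array([0.5545, 0.006 , 0.096 ]), array([ 0.5589, -0.0827,  0.096 ])]
gaugescene [array([ 0.5573, -0.0747,  0.096 ]), array([0.5606, 0.0035, 0.096 ])]
stand [(np.float64(-0.003), 821), (np.float64(0.0), 
[... 657 characters left out ...]
tray [(np.float64(-0.003), 960), (np.float64(0.0), 3008), (np.float64(0.003), 2047), (np.float64(0.006), 4803), (np.float64(0.009), 1749), (np.float64(0.012), 174), (np.float64(0.015), 123), (np.float64(0.018), 136), (np.float64(0.021), 370), (np.float64(0.024), 763), (np.float64(0.027), 144), (np.float64(0.03), 8), (np.float64(0.033), 0), (np.float64(0.036), 0), (np.float64(0.039), 0), (np.float64(0.042), 0), (np.float64(0.045), 0), (np.float64(0.048), 0), (np.float64(0.051), 0), (np.float64(0.054), 0), (np.float64(0.057), 0), (np.float64(0.06), 0), (np.float64(0.063), 0), (np.float64(0.066), 0), (np.float64(0.069), 0), (np.float64(0.072), 0), (np.float64(0.075), 0), (np.float64(0.078), 0)]
```

```bash
python3 - <<'E'
import cv2,numpy as np
a=cv2.imread('pics/top0.png'); b=cv2.imread('pics/scene0.png')
cv2.imwrite('pics/c4.png',cv2.resize(a[180:300,45:160],None,fx=5,fy=5,interpolation=cv2.INTER_CUBIC))
cv2.imwrite('pics/c5.png',cv2.resize(b[225:290,105:185],None,fx=9,fy=9,interpolation=cv2.INTER_CUBIC))
cv2.imwrite('pics/c6.png',cv2.resize(b[115:180,260:360],None,fx=8,fy=8,interpolation=cv2.INTER_CUBIC))
E
```

```text
(no output)
```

View pics/c4.png

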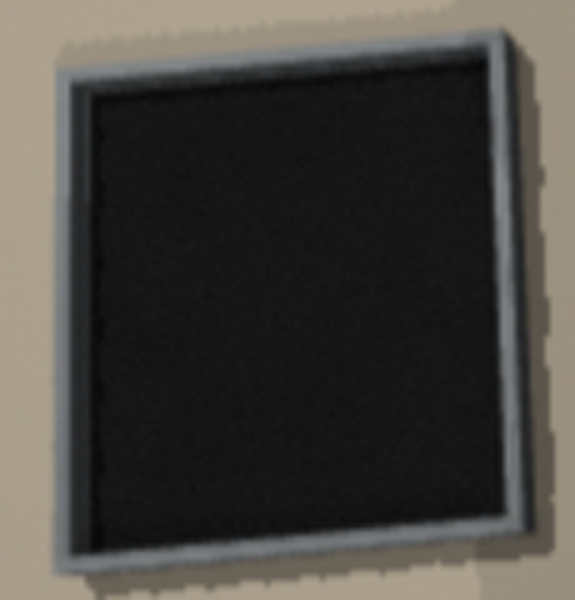

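View pics/c5.png

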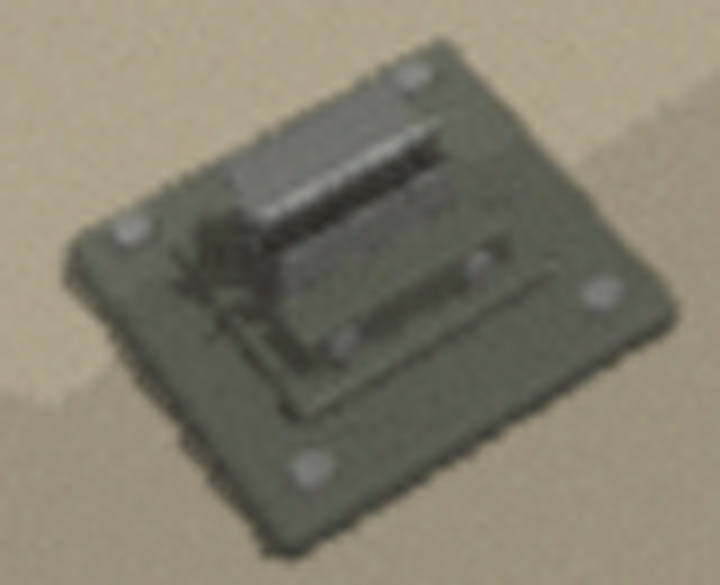

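View pics/c6.png

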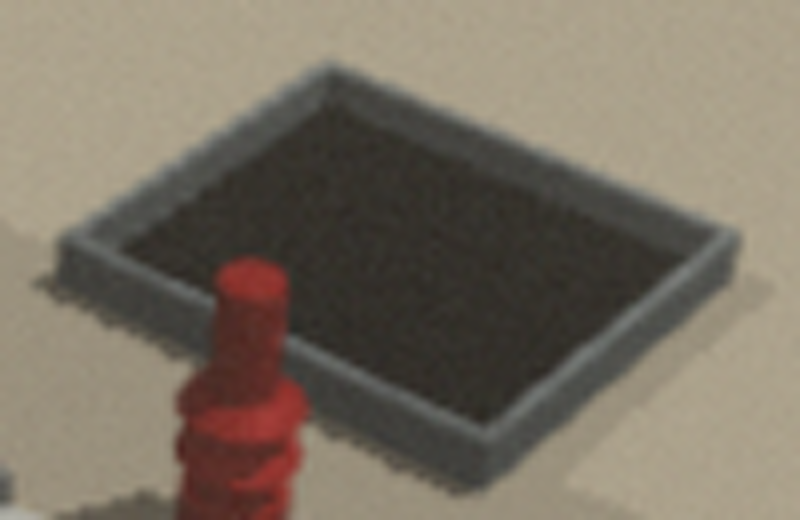

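```bash
cat > m2.py <<'E'
from m1 import tri,f
from h import *
ct,cs=cal('top'),cal('scene')
print('-----')
def do(nm,ta,sa,kt,ot,ks,os_,z):
    Q=[]
    for a,b in zip(ta,sa):
        a=f(a,kt,ot);b=f(b,ks,os_);p,g=tri(a,b);Q.append(p);print(nm,p,round(g,4),ray('top',*a,z=z,c=ct)[:2],ray('scene',*b,z=z,c=cs)[:2])
    Q=np.array(Q);print('mean',Q.mean(0))
    for i in range(len(Q)): e=Q[(i+1)%len(Q)]-Q[i];print('  edge',np.linalg.norm(e),np.degrees(np.arctan2(e[1],e[0])))
do('tray',[(57,72),(503,33),(522,530),(55,572)],[(740,236),(487,432),(65,240),(330,64)],5,(45,180),8,(260,115),.024)
do('bolt',[(134,100),(408,112),(420,443),(140,433)],[(603,292),(312,467),(131,228),(413,75)],7,(365,190),9,(105,225),.013)
# far jaw (large x) lip: top-left end, top-right end
do('lipfar',[(235,203),(405,207)],[(440,130),(262,215)],7,(365,190),9,(105,225),.06)
print('red',ray('top',181,200,z=.112,c=ct))
E
python3 m2.py | sed -n '/-----/,$p'
```

```text
-----
tray [0.5902 0.3894 0.0191] 0.0011 [0.5887 0.3868] [0.5939 0.3833]
tray [0.6027 0.2068 0.0261] 0.0032 [0.6021 0.206 ] [0.6019 0.2108]
tray [0.4044 0.1936 0.0189] 0.0032 [0.4032 0.1912] [0.4102 0.1896]
tray [0.3905 0.3744 0.0185] 0.0012 [0.3899 0.3716] [0.3963 0.3675]
mean [0.4969 0.291  0.0206]
  edge 0.18315715629036822 -86.08335033565466
  edge 0.19889968845222303 -176.1888710877888
  edge 0.181332441158047 94.40982607461486
  edge 0.20033576018810156 4.298373156224205
bolt [ 0.5604 -0.2777  0.0142] 0.0025 [ 0.56   -0.2791] [ 0.5602 -0.2763]
bolt [ 0.5555 -0.3567  0.0142] 0.0025 [ 0.5551 -0.3583] [ 0.5554 -0.3555]
bolt [ 0.4597 -0.3513  0.0139] 0.0018 [ 0.4594 -0.3525] [ 0.4595 -0.3504]
bolt [ 0.464  -0.2721  0.0134] 0.0025 [ 0.4634 -0.2733] [ 0.4645 -0.271 ]
mean [ 0.5099 -0.3145  0.0139]
  edge 0.07919901533952184 -93.52144020965058
  edge 0.09594668562696486 176.77408193500227
  edge 0.07931469915836342 86.8947784185598
  edge 0.0965253630907605 -3.294037418463932
lipfar [ 0.5225 -0.2918  0.0556] 0.0024 [ 0.5212 -0.2915] [ 0.5272 -0.2924]
lipfar [ 0.5198 -0.3374  0.0597] 0.0015 [ 0.5194 -0.338 ] [ 0.5206 -0.3369]
mean [ 0.5212 -0.3146  0.0576]
  edge 0.045864575942575696 -93.47725333539424
  edge 0.045864575942575696 86.52274666460576
red [0.5531 0.1184 0.112 ]
```

```bash
cat > go.py <<'E'
import sys; from h import *
np.set_printoptions(precision=4,suppress=True)
s=monitor.get_state();R=np.array(s['tcp_rot']);p=np.array(s['tcp_pos'])
print('t',round(s['t'],2),'p',p,'F',s['ft_force'],'w',round(s['width']*85.4,1),'yaw(y)',round(np.degrees(np.arctan2(R[1,1],R[0,1])),2),'xax',R[:,0])
if len(sys.argv)>3:
    t=np.array([float(a) for a in sys.argv[1:4]]);yaw=np.radians(float(sys.argv[4])) if len(sys.argv)>4 else None
    if yaw is not None:
        X=np.array([0,0,-1.]);Y=np.array([np.cos(yaw),np.sin(yaw),0]);D=np.stack([X,Y,np.cross(X,Y)],1)
        print('rotvec tool (now)',cv2.Rodrigues(R.T@D)[0].ravel())
        print('shift after turn cm',D.T@(t-p)*100)
    print('shift in now-axes cm',R.T@(t-p)*100,'dist',np.linalg.norm(t-p)*100)
E
python3 go.py .517 -.0055 .239 -87.7
```

```text
t 0.1 p [ 0.1882 -0.6478  0.2387] F [ 1.0093 -0.3967 -0.8674] w 85.5 yaw(y) -73.8 xax [-0.0004  0.0011 -1.    ]
rotvec tool (now) [0.2426 0.0002 0.0012]
shift after turn cm [ -0.0334 -62.8634 -35.4277]
shift in now-axes cm [  0.0246 -52.5102 -49.4935] dist 72.15905048750545
```

Request:
move_arm --motion '[{"rx": 0.121, "claw": 5}, {"rx": 0.121, "claw": 5}, {"y": -3, "z": -1.7}, {"y": -3, "z": -1.7}, {"y": -3, "z": -1.7}, {"y": -3, "z": -1.7}, {"y": -3, "z": -1.7}, {"y": -3, "z": -1.7}]' --newtons 40

```text
validation failed for argument at $.mo...
```

```bash
python3 go.py .517 -.0055 .239 -87.7
```

```text
t 0.1 p [ 0.1882 -0.6478  0.2387] F [ 1.0093 -0.3967 -0.8674] w 85.5 yaw(y) -73.8 xax [-0.0004  0.0011 -1.    ]
rotvec tool (now) [0.2426 0.0002 0.0012]
shift after turn cm [ -0.0334 -62.8634 -35.4277]
shift in now-axes cm [  0.0246 -52.5102 -49.4935] dist 72.15905048750545
```

Request:
move_arm --motion '[{"rx": 0.121, "ry": 0, "rz": 0, "x": 0, "y": 0, "z": 0, "claw": 5}, {"rx": 0.121, "ry": 0, "rz": 0, "x": 0, "y": 0, "z": 0, "claw": 5}, {"rx": 0, "ry": 0, "rz": 0, "x": 0, "y": -3, "z": -1.7, "claw": 5}, {"rx": 0, "ry": 0, "rz": 0, "x": 0, "y": -3, "z": -1.7, "claw": 5}, {"rx": 0, "ry": 0, "rz": 0, "x": 0, "y": -3, "z": -1.7, "claw": 5}, {"rx": 0, "ry": 0, "rz": 0, "x": 0, "y": -3, "z": -1.7, "claw": 5}, {"rx": 0, "ry": 0, "rz": 0, "x": 0, "y": -3, "z": -1.7, "claw": 5}, {"rx": 0, "ry": 0, "rz": 0, "x": 0, "y": -3, "z": -1.7, "claw": 5}]' --newtons 40

```text
t: 0.77
tcp_pos: [0.2832, -0.4624, 0.2391]
tcp_rot: [[-0.0, 0.041, -0.999], [0.0, -0.999, -0.041], [-1.0, -0.0, 0.0]]
ft_force: [1.1, -0.9, 0.0]
width: 0.583
```

```bash
python3 go.py .517 -.0055 .239 -87.7
```

```text
t 0.77 p [ 0.2832 -0.4624  0.2391] F [ 1.1164 -0.9224  0.0232] w 49.8 yaw(y) -87.67 xax [-0.0003  0.0003 -1.    ]
rotvec tool (now) [0.0006 0.0003 0.0003]
shift after turn cm [  0.0086 -44.7184 -25.1903]
shift in now-axes cm [  0.0164 -44.7042 -25.2155] dist 51.325324815753916
```

Request:
move_arm --motion '[{"rx": 0, "ry": 0, "rz": 0, "x": 0, "y": -2.8, "z": -1.58, "claw": 5}, {"rx": 0, "ry": 0, "rz": 0, "x": 0, "y": -2.8, "z": -1.58, "claw": 5}, {"rx": 0, "ry": 0, "rz": 0, "x": 0, "y": -2.8, "z": -1.58, "claw": 5}, {"rx": 0, "ry": 0, "rz": 0, "x": 0, "y": -2.8, "z": -1.58, "claw": 5}, {"rx": 0, "ry": 0, "rz": 0, "x": 0, "y": -2.8, "z": -1.58, "claw": 5}, {"rx": 0, "ry": 0, "rz": 0, "x": 0, "y": -2.8, "z": -1.58, "claw": 5}, {"rx": 0, "ry": 0, "rz": 0, "x": 0, "y": -2.8, "z": -1.58, "claw": 5}, {"rx": 0, "ry": 0, "rz": 0, "x": 0, "y": -2.8, "z": -1.58, "claw": 5}]'

```text
t: 1.43
tcp_pos: [0.4003, -0.2337, 0.2393]
tcp_rot: [[-0.0, 0.041, -0.999], [-0.0, -0.999, -0.041], [-1.0, 0.0, 0.0]]
ft_force: [1.0, -0.8, -0.3]
width: 0.582
```

Request:
move_arm --motion '[{"rx": 0, "ry": 0, "rz": 0, "x": 0, "y": -2.8, "z": -1.58, "claw": 5}, {"rx": 0, "ry": 0, "rz": 0, "x": 0, "y": -2.8, "z": -1.58, "claw": 5}, {"rx": 0, "ry": 0, "rz": 0, "x": 0, "y": -2.8, "z": -1.58, "claw": 5}, {"rx": 0, "ry": 0, "rz": 0, "x": 0, "y": -2.8, "z": -1.58, "claw": 5}, {"rx": 0, "ry": 0, "rz": 0, "x": 0, "y": -2.8, "z": -1.58, "claw": 5}, {"rx": 0, "ry": 0, "rz": 0, "x": 0, "y": -2.8, "z": -1.58, "claw": 5}, {"rx": 0, "ry": 0, "rz": 0, "x": 0, "y": -2.7, "z": -1.5, "claw": 5}, {"rx": 0, "ry": 0, "rz": 0, "x": 0, "y": 0, "z": 0, "claw": 5}]'

```text
t: 2.1
tcp_pos: [0.5037, -0.0302, 0.2393]
tcp_rot: [[0.001, 0.047, -0.999], [0.002, -0.999, -0.047], [-1.0, -0.002, -0.001]]
ft_force: [-0.4, -0.1, -1.2]
width: 0.585
```

```bash
python3 go.py .517 -.0055 .098 -87.7; python3 -c "
from h import *
snap('top','t1');a,_=snap('scene','s1');cv2.imwrite('pics/s1b.png',cv2.resize(a[60:260,150:340,::-1],None,fx=3,fy=3))"
```

```text
t 2.1 p [ 0.5037 -0.0302  0.2393] F [-0.4064 -0.0578 -1.1974] w 50.0 yaw(y) -87.32 xax [ 0.0009  0.0021 -1.    ]
rotvec tool (now) [ 0.0066 -0.0009  0.002 ]
shift after turn cm [14.1337 -2.4113 -1.4284]
shift in now-axes cm [14.1399 -2.3729 -1.4308] dist 14.408852990698321
```

View pics/s1b.png

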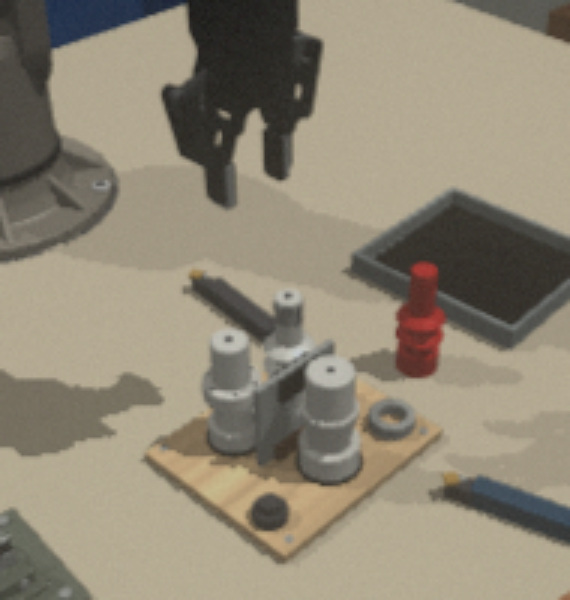

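The fingers (scene crop 250,170) hang just short of the collar shaft (288,300), and nothing has been disturbed.

Request:
move_arm --motion '[{"rx": 0.006, "ry": 0, "rz": 0.002, "x": 0, "y": -1.2, "z": -0.7, "claw": 5}, {"rx": 0, "ry": 0, "rz": 0, "x": 0, "y": -1.2, "z": -0.72, "claw": 5}, {"rx": 0, "ry": 0, "rz": 0, "x": 3, "y": 0, "z": 0, "claw": 5}, {"rx": 0, "ry": 0, "rz": 0, "x": 3, "y": 0, "z": 0, "claw": 5}, {"rx": 0, "ry": 0, "rz": 0, "x": 2, "y": 0, "z": 0, "claw": 5}, {"rx": 0, "ry": 0, "rz": 0, "x": 0, "y": 0, "z": 0, "claw": 5}]'

```text
t: 2.7
tcp_pos: [0.5125, -0.013, 0.1557]
tcp_rot: [[-0.006, 0.033, -0.999], [-0.002, -0.999, -0.033], [-1.0, 0.002, 0.006]]
ft_force: [-0.2, -0.9, 0.3]
width: 0.584
```

```bash
python3 go.py .517 -.0055 .098 -87.7; python3 -c "
from h import *
snap('top','t2');a,_=snap('scene','s2');cv2.imwrite('pics/s2b.png',cv2.resize(a[130:240,180:300,::-1],None,fx=5,fy=5))"
```

```text
t 2.7 p [ 0.5125 -0.013   0.1557] F [-0.2357 -0.9046  0.2802] w 49.9 yaw(y) -88.09 xax [-0.0059 -0.0023 -1.    ]
rotvec tool (now) [-0.0068  0.006  -0.0021]
shift after turn cm [ 5.7695 -0.7268 -0.4763]
shift in now-axes cm [ 5.765  -0.7424 -0.5059] dist 5.834621720761992
```

View pics/s2b.png

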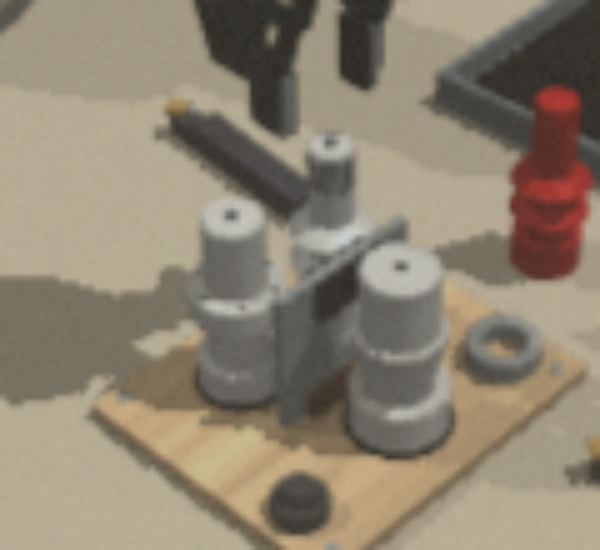

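```bash
python3 -c "
from h import *
s=monitor.get_state();print(s['qpos'],s['qvel'])"; python3 go.py .517 -.0055 .098 -87.7
```

```text
[ 0.20412146  0.28213888 -0.35618066  2.02058801  0.13088604  0.86144421
 -1.76189546] [ 0.00098281 -0.02545796 -0.00812698 -0.0272396  -0.00420002  0.00713862
  0.00021389]
t 2.8 p [ 0.5148 -0.0124  0.1595] F [ 0.3852  0.4374 -0.1812] w 49.7 yaw(y) -88.07 xax [-0.0012 -0.0021 -1.    ]
rotvec tool (now) [-0.0065  0.0013 -0.0021]
shift after turn cm [ 6.1468 -0.6799 -0.2505]
shift in now-axes cm [ 6.145  -0.6944 -0.2537] dist 6.189341570856981
```

Request:
move_arm --motion '[{"rx": 0, "ry": 0, "rz": 0, "x": 0, "y": 0, "z": 0, "claw": 5}, {"rx": 0, "ry": 0, "rz": 0, "x": 0, "y": 0, "z": 0, "claw": 5}]'

```text
t: 2.97
tcp_pos: [0.5159, -0.0119, 0.1609]
tcp_rot: [[0.002, 0.034, -0.999], [-0.002, -0.999, -0.034], [-1.0, 0.002, -0.002]]
ft_force: [-0.5, -0.0, 0.3]
width: 0.586
```

```bash
python3 -c "
from h import *
s=monitor.get_state();print(s['qpos'],s['qvel'])"; python3 go.py .517 -.0055 .098 -87.7
```

```text
[ 0.20382459  0.28026644 -0.35680479  2.01941636  0.13098889  0.86094484
 -1.76230056] [-0.002942    0.00028988 -0.00155873  0.00317754  0.00118201 -0.00470326
 -0.00251142]
t 2.97 p [ 0.5159 -0.0119  0.1609] F [-0.5388 -0.0019  0.2856] w 50.1 yaw(y) -88.05 xax [ 0.0024 -0.0022 -1.    ]
rotvec tool (now) [-0.006  -0.0023 -0.0022]
shift after turn cm [ 6.2874 -0.633  -0.133 ]
shift in now-axes cm [ 6.2862 -0.6478 -0.1148] dist 6.3205417068973135
```

Request:
move_arm --motion '[{"rx": -0.006, "ry": -0.002, "rz": -0.002, "x": 0, "y": -0.63, "z": -0.13, "claw": 5}, {"rx": 0, "ry": 0, "rz": 0, "x": 1.5, "y": 0, "z": 0, "claw": 5}, {"rx": 0, "ry": 0, "rz": 0, "x": 1, "y": 0, "z": 0, "claw": 5}, {"rx": 0, "ry": 0, "rz": 0, "x": 0, "y": 0, "z": 0, "claw": 5}, {"rx": 0, "ry": 0, "rz": 0, "x": 0, "y": 0, "z": 0, "claw": 5}, {"rx": 0, "ry": 0, "rz": 0, "x": 0, "y": 0, "z": 0, "claw": 5}]'

```text
t: 3.47
tcp_pos: [0.5163, -0.0051, 0.1347]
tcp_rot: [[-0.002, 0.041, -0.999], [0.0, -0.999, -0.041], [-1.0, -0.0, 0.002]]
ft_force: [-0.2, 0.0, -0.1]
width: 0.581
```

```bash
python3 go.py .517 -.0055 .098 -87.7; python3 -c "
from h import *
b,_=snap('top','t3');a,_=snap('scene','s3');cv2.imwrite('pics/s3b.png',np.hstack([cv2.resize(x,(390,390)) for x in (a[130:240,190:300,::-1],b[160:260,215:315,::-1])]))"
```

```text
t 3.47 p [ 0.5163 -0.0051  0.1347] F [-0.237   0.0487 -0.0681] w 49.6 yaw(y) -87.66 xax [-0.0019  0.     -1.    ]
rotvec tool (now) [0.0007 0.0019 0.0001]
shift after turn cm [ 3.6707  0.0432 -0.0633]
shift in now-axes cm [ 3.6706  0.0437 -0.0702] dist 3.671482896699009
```

View pics/s3b.png

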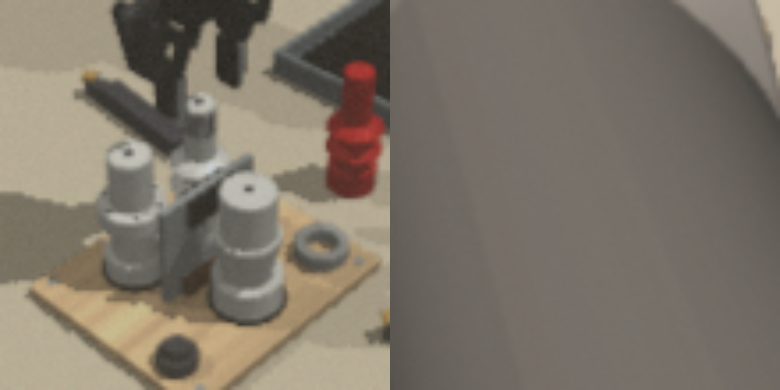

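Scene crop: the two fingertips (170,112) and (232,82) straddle the collar stud top (201,101). The arm blocks the top camera here.

Request:
move_arm --motion '[{"rx": 0, "ry": 0.002, "rz": 0, "x": 1.5, "y": 0, "z": 0, "claw": 5}, {"rx": 0, "ry": 0, "rz": 0, "x": 1.5, "y": 0.04, "z": -0.06, "claw": 5}, {"rx": 0, "ry": 0, "rz": 0, "x": 0.67, "y": 0, "z": 0, "claw": 5}, {"rx": 0, "ry": 0, "rz": 0, "x": 0, "y": 0, "z": 0, "claw": 5}, {"rx": 0, "ry": 0, "rz": 0, "x": 0, "y": 0, "z": 0, "claw": 5}, {"rx": 0, "ry": 0, "rz": 0, "x": 0, "y": 0, "z": 0, "claw": 5}]'

```text
t: 4.07
tcp_pos: [0.5172, -0.0055, 0.0983]
tcp_rot: [[0.001, 0.041, -0.999], [0.0, -0.999, -0.041], [-1.0, -0.0, -0.001]]
ft_force: [0.3, 0.8, 0.3]
width: 0.586
```

Request:
move_arm --motion '[{"rx": 0, "ry": 0, "rz": 0, "x": 0, "y": 0, "z": 0, "claw": 1.5}, {"rx": 0, "ry": 0, "rz": 0, "x": 0, "y": 0, "z": 0, "claw": 1.5}, {"rx": 0, "ry": 0, "rz": 0, "x": 0, "y": 0, "z": 0, "claw": 1.5}, {"rx": 0, "ry": 0, "rz": 0, "x": 0, "y": 0, "z": 0, "claw": 1.5}, {"rx": 0, "ry": 0, "rz": 0, "x": 0, "y": 0, "z": 0, "claw": 1.5}, {"rx": 0, "ry": 0, "rz": 0, "x": 0, "y": 0, "z": 0, "claw": 1.5}]'

```text
t: 4.57
tcp_pos: [0.5172, -0.0057, 0.0982]
tcp_rot: [[0.001, 0.041, -0.999], [-0.0, -0.999, -0.041], [-1.0, 0.0, -0.001]]
ft_force: [-1.1, -1.6, 7.2]
width: 0.27
```

```bash
python3 go.py .517 -.0055 .098 -87.7; python3 -c "
from h import *
a,_=snap('scene','s4');cv2.imwrite('pics/s4b.png',cv2.resize(a[130:240,190:300,::-1],None,fx=5,fy=5))"
```

```text
t 4.57 p [ 0.5172 -0.0057  0.0982] F [-1.1033 -1.6141  7.1833] w 23.0 yaw(y) -87.68 xax [ 0.0011 -0.0001 -1.    ]
rotvec tool (now) [ 0.0004 -0.0011 -0.0002]
shift after turn cm [ 0.0225 -0.0198  0.0212]
shift in now-axes cm [ 0.0225 -0.0198  0.0212] dist 0.036690998090385445
```

View pics/s4b.png

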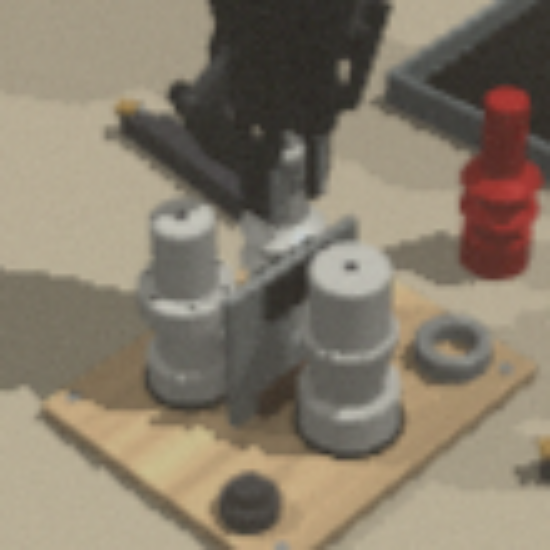

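Gripped: the fingers hold the collar stud (285,185 in the crop), at 23 mm opening. Now the lift.

Request:
move_arm --motion '[{"rx": 0, "ry": 0, "rz": 0, "x": -0.5, "y": 0, "z": 0, "claw": 1.5}, {"rx": 0, "ry": 0, "rz": 0, "x": -1.5, "y": 0, "z": 0, "claw": 1.5}, {"rx": 0, "ry": 0, "rz": 0, "x": -3, "y": 0, "z": 0, "claw": 1.5}, {"rx": 0, "ry": 0, "rz": 0, "x": -3, "y": 0, "z": 0, "claw": 1.5}, {"rx": 0, "ry": 0, "rz": 0, "x": -3, "y": 0, "z": 0, "claw": 1.5}, {"rx": 0, "ry": 0, "rz": 0, "x": -2, "y": 0, "z": 0, "claw": 1.5}, {"rx": 0, "ry": 0, "rz": 0, "x": -1, "y": 0, "z": 0, "claw": 1.5}, {"rx": 0, "ry": 0, "rz": 0, "x": 0, "y": 0, "z": 0, "claw": 1.5}]' --newtons 60

```text
t: 5.28
tcp_pos: [0.5175, -0.0055, 0.2396]
tcp_rot: [[0.003, 0.041, -0.999], [-0.0, -0.999, -0.041], [-1.0, 0.0, -0.003]]
ft_force: [-0.3, 0.4, -2.8]
width: 0.27
```

```bash
python3 go.py .439 .286 .236 -87.7
```

```text
t 5.28 p [ 0.5175 -0.0055  0.2396] F [-0.259   0.3612 -2.7647] w 23.0 yaw(y) -87.67 xax [ 0.0031 -0.0001 -1.    ]
rotvec tool (now) [ 0.0005 -0.0031 -0.0002]
shift after turn cm [  0.3556 -29.4414   6.6736]
shift in now-axes cm [  0.3274 -29.4446   6.6609] dist 30.190403754360833
```

Request:
move_arm --motion '[{"rx": 0, "ry": 0, "rz": 0, "x": 0, "y": -1, "z": 0.2, "claw": 1.5}, {"rx": 0, "ry": 0, "rz": 0, "x": 0, "y": -2.4, "z": 0.5, "claw": 1.5}, {"rx": 0, "ry": 0, "rz": 0, "x": 0, "y": -3, "z": 0.7, "claw": 1.5}, {"rx": 0, "ry": 0, "rz": 0, "x": 0, "y": -3, "z": 0.7, "claw": 1.5}, {"rx": 0, "ry": 0, "rz": 0, "x": 0, "y": -3, "z": 0.7, "claw": 1.5}, {"rx": 0, "ry": 0, "rz": 0, "x": 0, "y": -3, "z": 0.7, "claw": 1.5}, {"rx": 0, "ry": 0, "rz": 0, "x": 0, "y": -3, "z": 0.7, "claw": 1.5}, {"rx": 0, "ry": 0, "rz": 0, "x": 0, "y": -3, "z": 0.7, "claw": 1.5}]'

```text
t: 5.95
tcp_pos: [0.4572, 0.2078, 0.2358]
tcp_rot: [[-0.003, 0.041, -0.999], [-0.001, -0.999, -0.041], [-1.0, 0.001, 0.003]]
ft_force: [0.9, 0.1, -3.1]
width: 0.267
```

Request:
move_arm --motion '[{"rx": 0, "ry": 0, "rz": 0, "x": 0, "y": -3, "z": 0.7, "claw": 1.5}, {"rx": 0, "ry": 0, "rz": 0, "x": 0, "y": -3, "z": 0.7, "claw": 1.5}, {"rx": 0, "ry": 0, "rz": 0, "x": 0, "y": -2, "z": 0.4, "claw": 1.5}, {"rx": 0, "ry": 0, "rz": 0, "x": 0, "y": 0, "z": 0, "claw": 1.5}, {"rx": 0, "ry": 0, "rz": 0, "x": 0, "y": 0, "z": 0, "claw": 1.5}, {"rx": 0, "ry": 0, "rz": 0, "x": 0, "y": 0, "z": 0, "claw": 1.5}]'

```text
t: 6.45
tcp_pos: [0.4371, 0.285, 0.2361]
tcp_rot: [[-0.002, 0.041, -0.999], [-0.001, -0.999, -0.041], [-1.0, 0.001, 0.002]]
ft_force: [-0.4, -0.4, -3.3]
width: 0.263
```

```bash
python3 go.py .439 .286 .092 -87.7
```

```text
t 6.45 p [0.4371 0.285  0.2361] F [-0.3517 -0.3647 -3.341 ] w 22.4 yaw(y) -87.65 xax [-0.0022 -0.0012 -1.    ]
rotvec tool (now) [ 0.0009  0.0022 -0.0011]
shift after turn cm [14.4131 -0.0928 -0.1939]
shift in now-axes cm [14.4125 -0.1082 -0.2261] dist 14.414723428776908
```

Request:
move_arm --motion '[{"rx": 0, "ry": 0.002, "rz": -0.001, "x": 1, "y": -0.1, "z": -0.2, "claw": 1.5}, {"rx": 0, "ry": 0, "rz": 0, "x": 3, "y": 0, "z": 0, "claw": 1.5}, {"rx": 0, "ry": 0, "rz": 0, "x": 3, "y": 0, "z": 0, "claw": 1.5}, {"rx": 0, "ry": 0, "rz": 0, "x": 3, "y": 0, "z": 0, "claw": 1.5}, {"rx": 0, "ry": 0, "rz": 0, "x": 2.4, "y": 0, "z": 0, "claw": 1.5}, {"rx": 0, "ry": 0, "rz": 0, "x": 1.4, "y": 0, "z": 0, "claw": 1.5}, {"rx": 0, "ry": 0, "rz": 0, "x": 0.4, "y": 0, "z": 0, "claw": 1.5}, {"rx": 0, "ry": 0, "rz": 0, "x": 0, "y": 0, "z": 0, "claw": 1.5}]'

```text
t: 7.12
tcp_pos: [0.4395, 0.2857, 0.0942]
tcp_rot: [[-0.0, 0.04, -0.999], [-0.0, -0.999, -0.04], [-1.0, 0.0, 0.0]]
ft_force: [-0.8, 0.2, -2.6]
width: 0.268
```

```bash
python3 go.py .439 .286 .0885 -87.7; python3 -c "
from h import *
a,_=snap('scene','s5');cv2.imwrite('pics/s5b.png',cv2.resize(a[70:190,240:370,::-1],None,fx=5,fy=5))"
```

```text
t 7.12 p [0.4395 0.2857 0.0942] F [-0.8068  0.1739 -2.5512] w 22.8 yaw(y) -87.71 xax [-0.0002 -0.0001 -1.    ]
rotvec tool (now) [-0.0002  0.0002 -0.    ]
shift after turn cm [ 0.5661 -0.0314  0.0518]
shift in now-axes cm [ 0.5661 -0.0315  0.0517] dist 0.5693086519767976
```

View pics/s5b.png

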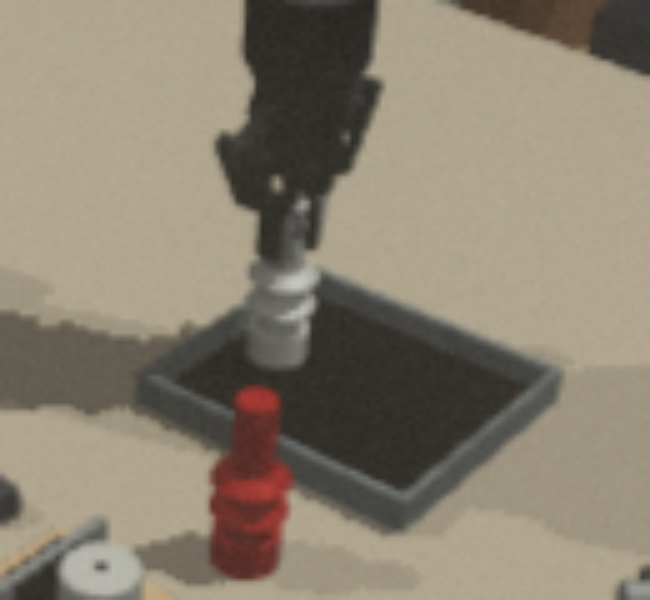

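The collar shaft hangs upright over the tray end (280,355 in the crop), clear of the walls. I'll lower the last millimetres, then release.

Request:
move_arm --motion '[{"rx": 0, "ry": 0, "rz": 0, "x": 0.3, "y": 0, "z": 0, "claw": 1.5}, {"rx": 0, "ry": 0, "rz": 0, "x": 0.2, "y": 0, "z": 0, "claw": 1.5}, {"rx": 0, "ry": 0, "rz": 0, "x": 0.1, "y": 0, "z": 0, "claw": 1.5}, {"rx": 0, "ry": 0, "rz": 0, "x": 0.05, "y": 0, "z": 0, "claw": 1.5}, {"rx": 0, "ry": 0, "rz": 0, "x": 0, "y": 0, "z": 0, "claw": 1.5}, {"rx": 0, "ry": 0, "rz": 0, "x": 0, "y": 0, "z": 0, "claw": 1.5}]'

```text
t: 7.67
tcp_pos: [0.4401, 0.2868, 0.0893]
tcp_rot: [[0.002, 0.041, -0.999], [0.001, -0.999, -0.041], [-1.0, -0.001, -0.002]]
ft_force: [-0.1, 0.2, -2.8]
width: 0.266
```

```bash
python3 go.py .439 .286 .0885 -87.7
```

```text
t 7.67 p [0.4401 0.2868 0.0893] F [-0.098   0.1881 -2.8129] w 22.7 yaw(y) -87.66 xax [ 0.0023  0.0013 -1.    ]
rotvec tool (now) [ 0.0006 -0.0023  0.0012]
shift after turn cm [0.0848 0.0713 0.1171]
shift in now-axes cm [0.0845 0.0713 0.1174] dist 0.16122391708922715
```

Request:
move_arm --motion '[{"rx": 0, "ry": -0.002, "rz": 0.001, "x": 0.1, "y": 0, "z": 0, "claw": 1.5}, {"rx": 0, "ry": 0, "rz": 0, "x": 0.05, "y": 0, "z": 0, "claw": 1.5}, {"rx": 0, "ry": 0, "rz": 0, "x": 0, "y": 0, "z": 0, "claw": 1.5}, {"rx": 0, "ry": 0, "rz": 0, "x": 0, "y": 0, "z": 0, "claw": 1.5}]'

```text
t: 8.0
tcp_pos: [0.4404, 0.2869, 0.0883]
tcp_rot: [[0.001, 0.041, -0.999], [0.0, -0.999, -0.041], [-1.0, -0.0, -0.001]]
ft_force: [-2.5, -2.5, 9.7]
width: 0.27
```

Request:
move_arm --motion '[{"rx": 0, "ry": 0, "rz": 0, "x": -0.05, "y": 0, "z": 0, "claw": 2.6}, {"rx": 0, "ry": 0, "rz": 0, "x": 0, "y": 0, "z": 0, "claw": 3}, {"rx": 0, "ry": 0, "rz": 0, "x": 0, "y": 0, "z": 0, "claw": 5}, {"rx": 0, "ry": 0, "rz": 0, "x": 0, "y": 0, "z": 0, "claw": 5}, {"rx": 0, "ry": 0, "rz": 0, "x": -1, "y": 0, "z": 0, "claw": 5}, {"rx": 0, "ry": 0, "rz": 0, "x": -3, "y": 0, "z": 0, "claw": 5}, {"rx": 0, "ry": 0, "rz": 0, "x": -3, "y": 0, "z": 0, "claw": 5}, {"rx": 0, "ry": 0, "rz": 0, "x": -3, "y": 0, "z": 0, "claw": 5}]'

```text
t: 8.67
tcp_pos: [0.4396, 0.2868, 0.1899]
tcp_rot: [[-0.001, 0.041, -0.999], [0.0, -0.999, -0.041], [-1.0, -0.0, 0.001]]
ft_force: [0.4, 0.2, 0.1]
width: 0.585
```

```bash
python3 go.py .520 -.0745 .239 -87.7;python3 -c "
from h import *
a,_=snap('scene','s6');cv2.imwrite('pics/s6b.png',cv2.resize(a[70:190,240:370,::-1],None,fx=4,fy=4))"
```

```text
t 8.67 p [0.4396 0.2868 0.1899] F [0.4346 0.1755 0.1495] w 49.9 yaw(y) -87.63 xax [-0.0008  0.0002 -1.    ]
rotvec tool (now) [0.0012 0.0008 0.0002]
shift after turn cm [-4.9147 36.4237 -6.5854]
shift in now-axes cm [-4.9278 36.4303 -6.5391] dist 37.339068489777105
```

View pics/s6b.png

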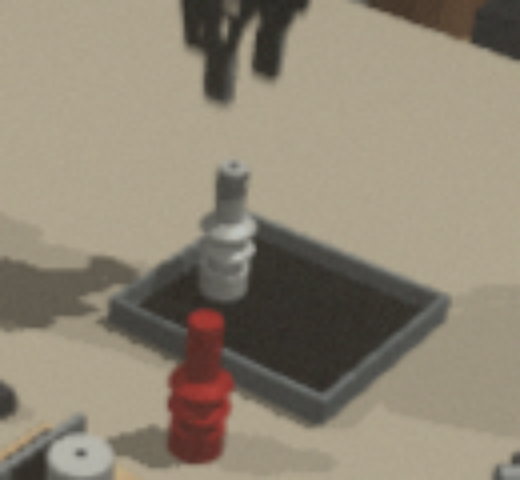

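Collar shaft stands upright in the tray (crop 225,270). Next the flange shaft.

Request:
move_arm --motion '[{"rx": 0.001, "ry": 0, "rz": 0, "x": 0, "y": 2, "z": -0.4, "claw": 6}, {"rx": 0, "ry": 0, "rz": 0, "x": 0, "y": 3, "z": -0.5, "claw": 6}, {"rx": 0, "ry": 0, "rz": 0, "x": 0, "y": 3, "z": -0.5, "claw": 6}, {"rx": 0, "ry": 0, "rz": 0, "x": 0, "y": 3, "z": -0.5, "claw": 6}, {"rx": 0, "ry": 0, "rz": 0, "x": 0, "y": 3, "z": -0.5, "claw": 6}, {"rx": 0, "ry": 0, "rz": 0, "x": 0, "y": 3, "z": -0.5, "claw": 6}, {"rx": 0, "ry": 0, "rz": 0, "x": 0, "y": 3, "z": -0.5, "claw": 6}, {"rx": 0, "ry": 0, "rz": 0, "x": 0, "y": 3, "z": -0.5, "claw": 6}]'

```text
t: 9.38
tcp_pos: [0.4883, 0.0571, 0.1889]
tcp_rot: [[0.001, 0.04, -0.999], [0.0, -0.999, -0.04], [-1.0, -0.0, -0.001]]
ft_force: [1.1, 1.0, -0.4]
width: 0.705
```

Request:
move_arm --motion '[{"rx": 0, "ry": 0, "rz": 0, "x": 0, "y": 3, "z": -0.6, "claw": 6}, {"rx": 0, "ry": 0, "rz": 0, "x": 0, "y": 3, "z": -0.6, "claw": 6}, {"rx": 0, "ry": 0, "rz": 0, "x": 0, "y": 3, "z": -0.6, "claw": 6}, {"rx": 0, "ry": 0, "rz": 0, "x": 0, "y": 2.5, "z": -0.5, "claw": 6}, {"rx": 0, "ry": 0, "rz": 0, "x": 0, "y": 1.5, "z": -0.2, "claw": 6}, {"rx": 0, "ry": 0, "rz": 0, "x": 0, "y": 0, "z": 0, "claw": 6}, {"rx": 0, "ry": 0, "rz": 0, "x": 0, "y": 0, "z": 0, "claw": 6}, {"rx": 0, "ry": 0, "rz": 0, "x": 0, "y": 0, "z": 0, "claw": 6}]'

```text
t: 10.05
tcp_pos: [0.5183, -0.0696, 0.1885]
tcp_rot: [[0.0, 0.04, -0.999], [0.0, -0.999, -0.04], [-1.0, -0.0, -0.0]]
ft_force: [-0.9, -0.0, -0.1]
width: 0.704
```

```bash
python3 go.py .520 -.0745 .095 -87.7
```

```text
t 10.05 p [ 0.5183 -0.0696  0.1885] F [-0.869  -0.0486 -0.0777] w 60.1 yaw(y) -87.69 xax [ 0.0003  0.0004 -1.    ]
rotvec tool (now) [ 0.0003 -0.0003  0.0004]
shift after turn cm [ 9.3495  0.4927 -0.1522]
shift in now-axes cm [ 9.3493  0.4967 -0.1491] dist 9.363669608344342
```

Request:
move_arm --motion '[{"rx": 0, "ry": 0, "rz": 0, "x": 0, "y": 0.49, "z": -0.15, "claw": 6}, {"rx": 0, "ry": 0, "rz": 0, "x": 2.5, "y": 0, "z": 0, "claw": 6}, {"rx": 0, "ry": 0, "rz": 0, "x": 1.5, "y": 0, "z": 0, "claw": 6}, {"rx": 0, "ry": 0, "rz": 0, "x": 0, "y": 0, "z": 0, "claw": 6}, {"rx": 0, "ry": 0, "rz": 0, "x": 0, "y": 0, "z": 0, "claw": 6}, {"rx": 0, "ry": 0, "rz": 0, "x": 0, "y": 0, "z": 0, "claw": 6}]'

```text
t: 10.55
tcp_pos: [0.5205, -0.0749, 0.149]
tcp_rot: [[0.001, 0.041, -0.999], [0.0, -0.999, -0.041], [-1.0, -0.0, -0.001]]
ft_force: [-0.3, -0.3, 0.2]
width: 0.705
```

```bash
python3 go.py .520 -.0745 .095 -87.7;python3 -c "
from h import *
a,_=snap('scene','s7');cv2.imwrite('pics/s7b.png',cv2.resize(a[130:240,180:300,::-1],None,fx=4,fy=4))"
```

```text
t 10.55 p [ 0.5205 -0.0749  0.149 ] F [-0.27   -0.2626  0.2163] w 60.2 yaw(y) -87.68 xax [ 0.0008  0.0001 -1.    ]
rotvec tool (now) [ 0.0004 -0.0008  0.0001]
shift after turn cm [ 5.4025 -0.0424  0.0519]
shift in now-axes cm [ 5.4025 -0.0421  0.0562] dist 5.402912326232648
```

View pics/s7b.png

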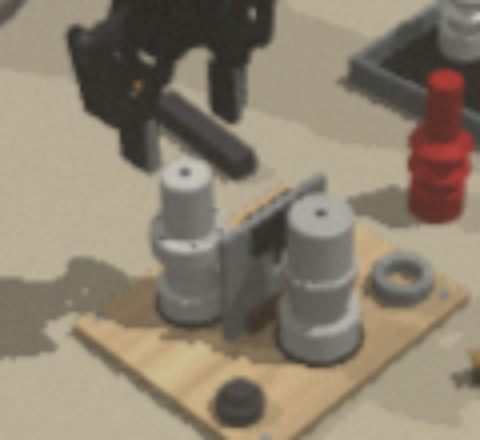

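The fingers at (140,165) and (228,115) straddle the flange stud top (186,172). Lowering and closing.

Request:
move_arm --motion '[{"rx": 0, "ry": -0.001, "rz": 0, "x": 1.5, "y": -0.04, "z": 0.05, "claw": 6}, {"rx": 0, "ry": 0, "rz": 0, "x": 2, "y": 0, "z": 0, "claw": 6}, {"rx": 0, "ry": 0, "rz": 0, "x": 1.3, "y": 0, "z": 0, "claw": 6}, {"rx": 0, "ry": 0, "rz": 0, "x": 0.6, "y": 0, "z": 0, "claw": 6}, {"rx": 0, "ry": 0, "rz": 0, "x": 0, "y": 0, "z": 0, "claw": 6}, {"rx": 0, "ry": 0, "rz": 0, "x": 0, "y": 0, "z": 0, "claw": 6}, {"rx": 0, "ry": 0, "rz": 0, "x": 0, "y": 0, "z": 0, "claw": 6}]' --newtons 40

```text
t: 11.18
tcp_pos: [0.5202, -0.0749, 0.0952]
tcp_rot: [[0.0, 0.04, -0.999], [-0.0, -0.999, -0.04], [-1.0, 0.0, -0.0]]
ft_force: [0.1, -0.1, -0.2]
width: 0.699
```

Request:
move_arm --motion '[{"rx": 0, "ry": 0, "rz": 0, "x": 0, "y": 0, "z": 0, "claw": 2.3}, {"rx": 0, "ry": 0, "rz": 0, "x": 0, "y": 0, "z": 0, "claw": 2.3}, {"rx": 0, "ry": 0, "rz": 0, "x": 0, "y": 0, "z": 0, "claw": 2.3}, {"rx": 0, "ry": 0, "rz": 0, "x": 0, "y": 0, "z": 0, "claw": 2.3}, {"rx": 0, "ry": 0, "rz": 0, "x": 0, "y": 0, "z": 0, "claw": 2.3}, {"rx": 0, "ry": 0, "rz": 0, "x": 0, "y": 0, "z": 0, "claw": 2.3}]'

```text
t: 11.68
tcp_pos: [0.5199, -0.0751, 0.0949]
tcp_rot: [[0.0, 0.04, -0.999], [-0.0, -0.999, -0.04], [-1.0, 0.0, -0.0]]
ft_force: [-1.0, -0.8, 6.8]
width: 0.358
```

Request:
move_arm --motion '[{"rx": 0, "ry": 0, "rz": 0, "x": -0.5, "y": 0, "z": 0, "claw": 2.3}, {"rx": 0, "ry": 0, "rz": 0, "x": -1.5, "y": 0, "z": 0, "claw": 2.3}, {"rx": 0, "ry": 0, "rz": 0, "x": -3, "y": 0, "z": 0, "claw": 2.3}, {"rx": 0, "ry": 0, "rz": 0, "x": -3, "y": 0, "z": 0, "claw": 2.3}, {"rx": 0, "ry": 0, "rz": 0, "x": -3, "y": 0, "z": 0, "claw": 2.3}, {"rx": 0, "ry": 0, "rz": 0, "x": -2, "y": 0, "z": 0, "claw": 2.3}, {"rx": 0, "ry": 0, "rz": 0, "x": -1, "y": 0, "z": 0, "claw": 2.3}, {"rx": 0, "ry": 0, "rz": 0, "x": 0, "y": 0, "z": 0, "claw": 2.3}]' --newtons 60

```text
t: 12.35
tcp_pos: [0.5204, -0.075, 0.2361]
tcp_rot: [[0.002, 0.04, -0.999], [-0.001, -0.999, -0.04], [-1.0, 0.001, -0.002]]
ft_force: [0.4, -0.3, -3.5]
width: 0.358
```

```bash
python3 go.py .497 .290 .236 -87.7
```

```text
t 12.35 p [ 0.5204 -0.075   0.2361] F [ 0.4101 -0.294  -3.4924] w 30.6 yaw(y) -87.73 xax [ 0.0022 -0.0006 -1.    ]
rotvec tool (now) [-0.0005 -0.0021 -0.0007]
shift after turn cm [  0.0122 -36.5622   0.8715]
shift in now-axes cm [ -0.0158 -36.5617   0.8892] dist 36.57254238875102
```

Request:
move_arm --motion '[{"rx": 0, "ry": -0.002, "rz": 0, "x": 0, "y": -1.5, "z": 0, "claw": 2.3}, {"rx": 0, "ry": 0, "rz": 0, "x": 0, "y": -3, "z": 0.1, "claw": 2.3}, {"rx": 0, "ry": 0, "rz": 0, "x": 0, "y": -3, "z": 0.1, "claw": 2.3}, {"rx": 0, "ry": 0, "rz": 0, "x": 0, "y": -3, "z": 0.1, "claw": 2.3}, {"rx": 0, "ry": 0, "rz": 0, "x": 0, "y": -3, "z": 0.1, "claw": 2.3}, {"rx": 0, "ry": 0, "rz": 0, "x": 0, "y": -3, "z": 0.1, "claw": 2.3}, {"rx": 0, "ry": 0, "rz": 0, "x": 0, "y": -3, "z": 0.1, "claw": 2.3}, {"rx": 0, "ry": 0, "rz": 0, "x": 0, "y": -3, "z": 0.1, "claw": 2.3}]'

```text
t: 13.02
tcp_pos: [0.5026, 0.1507, 0.2323]
tcp_rot: [[-0.005, 0.04, -0.999], [-0.001, -0.999, -0.04], [-1.0, 0.0, 0.005]]
ft_force: [1.1, 0.1, -3.3]
width: 0.358
```

Request:
move_arm --motion '[{"rx": 0, "ry": 0, "rz": 0, "x": 0, "y": -3, "z": 0.1, "claw": 2.3}, {"rx": 0, "ry": 0, "rz": 0, "x": 0, "y": -3, "z": 0.1, "claw": 2.3}, {"rx": 0, "ry": 0, "rz": 0, "x": 0, "y": -3, "z": 0, "claw": 2.3}, {"rx": 0, "ry": 0, "rz": 0, "x": 0, "y": -2.5, "z": 0, "claw": 2.3}, {"rx": 0, "ry": 0, "rz": 0, "x": 0, "y": -1.5, "z": 0, "claw": 2.3}, {"rx": 0, "ry": 0, "rz": 0, "x": 0, "y": 0, "z": 0, "claw": 2.3}, {"rx": 0, "ry": 0, "rz": 0, "x": 0, "y": 0, "z": 0, "claw": 2.3}, {"rx": 0, "ry": 0, "rz": 0, "x": 0, "y": 0, "z": 0, "claw": 2.3}]'

```text
t: 13.68
tcp_pos: [0.4962, 0.2785, 0.2328]
tcp_rot: [[-0.005, 0.039, -0.999], [-0.001, -0.999, -0.039], [-1.0, 0.001, 0.005]]
ft_force: [-0.0, 0.5, -3.9]
width: 0.358
```

```bash
python3 go.py .498 .290 .089 -87.7
```

```text
t 13.68 p [0.4962 0.2785 0.2328] F [-0.0047  0.4783 -3.8764] w 30.6 yaw(y) -87.74 xax [-0.0048 -0.0013 -1.    ]
rotvec tool (now) [-0.0007  0.0048 -0.0011]
shift after turn cm [14.3763 -1.1438 -0.2273]
shift in now-axes cm [14.3738 -1.1593 -0.2957] dist 14.423514814348303
```

Request:
move_arm --motion '[{"rx": 0, "ry": 0.004, "rz": -0.001, "x": 1, "y": -1.15, "z": -0.25, "claw": 2.3}, {"rx": 0, "ry": 0, "rz": 0, "x": 3, "y": 0, "z": 0, "claw": 2.3}, {"rx": 0, "ry": 0, "rz": 0, "x": 3, "y": 0, "z": 0, "claw": 2.3}, {"rx": 0, "ry": 0, "rz": 0, "x": 3, "y": 0, "z": 0, "claw": 2.3}, {"rx": 0, "ry": 0, "rz": 0, "x": 2.4, "y": 0, "z": 0, "claw": 2.3}, {"rx": 0, "ry": 0, "rz": 0, "x": 1.4, "y": 0, "z": 0, "claw": 2.3}, {"rx": 0, "ry": 0, "rz": 0, "x": 0.4, "y": 0, "z": 0, "claw": 2.3}, {"rx": 0, "ry": 0, "rz": 0, "x": 0, "y": 0, "z": 0, "claw": 2.3}]'

```text
t: 14.35
tcp_pos: [0.4983, 0.2899, 0.091]
tcp_rot: [[-0.001, 0.039, -0.999], [-0.0, -0.999, -0.039], [-1.0, 0.0, 0.001]]
ft_force: [-0.2, -0.6, -3.1]
width: 0.356
```

```bash
python3 go.py .498 .290 .085 -87.7;python3 -c "
from h import *
a,_=snap('scene','s8');cv2.imwrite('pics/s8b.png',cv2.resize(a[70:190,240:370,::-1],None,fx=4,fy=4))"
```

```text
t 14.35 p [0.4983 0.2899 0.091 ] F [-0.1888 -0.5561 -3.0792] w 30.4 yaw(y) -87.78 xax [-0.001  -0.0002 -1.    ]
rotvec tool (now) [-0.0014  0.001  -0.0002]
shift after turn cm [ 0.5979 -0.013   0.0291]
shift in now-axes cm [ 0.5979 -0.0131  0.0285] dist 0.5987319181131966
```

View pics/s8b.png

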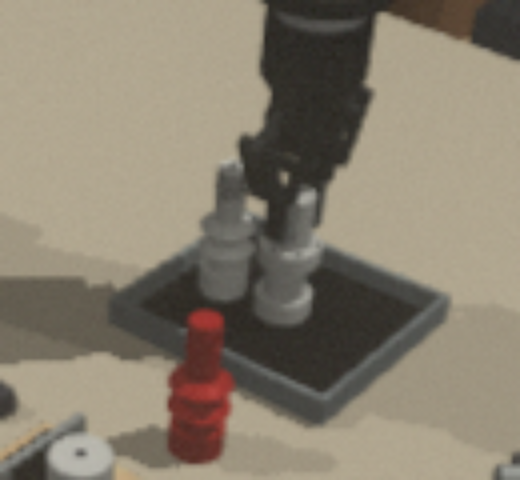

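The flange shaft (285,300) hangs beside the collar shaft (225,270), clear of it. Lowering it to contact.

Request:
move_arm --motion '[{"rx": 0, "ry": 0.001, "rz": 0, "x": 0.3, "y": 0, "z": 0, "claw": 2.3}, {"rx": 0, "ry": 0, "rz": 0, "x": 0.15, "y": 0, "z": 0, "claw": 2.3}, {"rx": 0, "ry": 0, "rz": 0, "x": 0.1, "y": 0, "z": 0, "claw": 2.3}, {"rx": 0, "ry": 0, "rz": 0, "x": 0, "y": 0, "z": 0, "claw": 2.3}, {"rx": 0, "ry": 0, "rz": 0, "x": 0, "y": 0, "z": 0, "claw": 2.3}, {"rx": 0, "ry": 0, "rz": 0, "x": 0, "y": 0, "z": 0, "claw": 2.3}]'

```text
t: 14.9
tcp_pos: [0.4988, 0.2912, 0.0869]
tcp_rot: [[0.002, 0.04, -0.999], [0.001, -0.999, -0.04], [-1.0, -0.001, -0.002]]
ft_force: [-0.2, -0.2, -3.5]
width: 0.36
```

```bash
python3 go.py .498 .290 .085 -87.7
```

```text
t 14.9 p [0.4988 0.2912 0.0869] F [-0.2436 -0.2181 -3.4558] w 30.7 yaw(y) -87.72 xax [ 0.0023  0.0013 -1.    ]
rotvec tool (now) [-0.0004 -0.0024  0.0012]
shift after turn cm [0.1908 0.1193 0.0832]
shift in now-axes cm [0.1904 0.1195 0.0837] dist 0.23990301345910947
```

Request:
move_arm --motion '[{"rx": 0, "ry": -0.002, "rz": 0.001, "x": 0.12, "y": 0, "z": 0, "claw": 2.3}, {"rx": 0, "ry": 0, "rz": 0, "x": 0.08, "y": 0, "z": 0, "claw": 2.3}, {"rx": 0, "ry": 0, "rz": 0, "x": 0.04, "y": 0, "z": 0, "claw": 2.3}, {"rx": 0, "ry": 0, "rz": 0, "x": 0, "y": 0, "z": 0, "claw": 2.3}, {"rx": 0, "ry": 0, "rz": 0, "x": 0, "y": 0, "z": 0, "claw": 2.3}]'

```text
t: 15.32
tcp_pos: [0.499, 0.2913, 0.085]
tcp_rot: [[0.001, 0.04, -0.999], [0.0, -0.999, -0.04], [-1.0, -0.0, -0.001]]
ft_force: [-2.7, -2.8, 9.4]
width: 0.36
```

Contact (+9 N). Releasing.

Request:
move_arm --motion '[{"rx": 0, "ry": 0, "rz": 0, "x": -0.05, "y": 0, "z": 0, "claw": 3.4}, {"rx": 0, "ry": 0, "rz": 0, "x": 0, "y": 0, "z": 0, "claw": 3.8}, {"rx": 0, "ry": 0, "rz": 0, "x": 0, "y": 0, "z": 0, "claw": 6}, {"rx": 0, "ry": 0, "rz": 0, "x": 0, "y": 0, "z": 0, "claw": 6}, {"rx": 0, "ry": 0, "rz": 0, "x": -1, "y": 0, "z": 0, "claw": 6}, {"rx": 0, "ry": 0, "rz": 0, "x": -3, "y": 0, "z": 0, "claw": 6}, {"rx": 0, "ry": 0, "rz": 0, "x": -3, "y": 0, "z": 0, "claw": 6}, {"rx": 0, "ry": 0, "rz": 0, "x": -3, "y": 0, "z": 0, "claw": 6}]'

```text
t: 15.98
tcp_pos: [0.4983, 0.2912, 0.1865]
tcp_rot: [[-0.001, 0.04, -0.999], [0.0, -0.999, -0.04], [-1.0, -0.0, 0.001]]
ft_force: [0.9, 0.2, 0.2]
width: 0.702
```

```bash
python3 go.py .5995 -.0381 .189 -87.7;python3 -c "
from h import *
a,_=snap('scene','s9');cv2.imwrite('pics/s9b.png',cv2.resize(a[70:190,240:370,::-1],None,fx=4,fy=4))"
```

```text
t 15.98 p [0.4983 0.2912 0.1865] F [0.8793 0.2147 0.1978] w 60.0 yaw(y) -87.7 xax [-0.0007  0.0001 -1.    ]
rotvec tool (now) [0.     0.0007 0.0001]
shift after turn cm [-0.2527 33.3123 -8.794 ]
shift in now-axes cm [-0.2632 33.3126 -8.7926] dist 34.45441212894884
```

View pics/s9b.png

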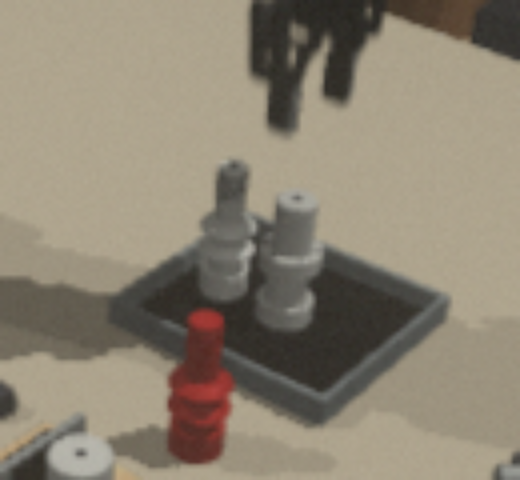

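Both stand upright (225,270 and 288,300). Next the taper shaft.

Request:
move_arm --motion '[{"rx": 0, "ry": 0, "rz": 0, "x": 0, "y": 1.5, "z": -0.4, "claw": 6.5}, {"rx": 0, "ry": 0, "rz": 0, "x": 0, "y": 3, "z": -0.8, "claw": 6.5}, {"rx": 0, "ry": 0, "rz": 0, "x": 0, "y": 3, "z": -0.8, "claw": 6.5}, {"rx": 0, "ry": 0, "rz": 0, "x": 0, "y": 3, "z": -0.8, "claw": 6.5}, {"rx": 0, "ry": 0, "rz": 0, "x": 0, "y": 3, "z": -0.8, "claw": 6.5}, {"rx": 0, "ry": 0, "rz": 0, "x": 0, "y": 3, "z": -0.8, "claw": 6.5}, {"rx": 0, "ry": 0, "rz": 0, "x": 0, "y": 3, "z": -0.8, "claw": 6.5}, {"rx": 0, "ry": 0, "rz": 0, "x": 0, "y": 3, "z": -0.8, "claw": 6.5}]'

```text
t: 16.7
tcp_pos: [0.5679, 0.0673, 0.1854]
tcp_rot: [[0.001, 0.04, -0.999], [0.0, -0.999, -0.04], [-1.0, -0.0, -0.001]]
ft_force: [0.4, 1.0, 1.0]
width: 0.759
```

Request:
move_arm --motion '[{"rx": 0, "ry": 0, "rz": 0, "x": 0, "y": 3, "z": -0.8, "claw": 6.5}, {"rx": 0, "ry": 0, "rz": 0, "x": 0, "y": 3, "z": -0.8, "claw": 6.5}, {"rx": 0, "ry": 0, "rz": 0, "x": 0, "y": 3, "z": -0.8, "claw": 6.5}, {"rx": 0, "ry": 0, "rz": 0, "x": 0, "y": 1.8, "z": -0.4, "claw": 6.5}, {"rx": 0, "ry": 0, "rz": 0, "x": 0, "y": 0, "z": 0, "claw": 6.5}, {"rx": 0, "ry": 0, "rz": 0, "x": 0, "y": 0, "z": 0, "claw": 6.5}, {"rx": 0, "ry": 0, "rz": 0, "x": 0, "y": 0, "z": 0, "claw": 6.5}]'

```text
t: 17.28
tcp_pos: [0.5997, -0.0372, 0.1851]
tcp_rot: [[0.0, 0.04, -0.999], [0.001, -0.999, -0.04], [-1.0, -0.001, -0.0]]
ft_force: [-0.4, 0.7, 1.3]
width: 0.759
```

```bash
python3 go.py .5995 -.0381 .092 -87.7
```

```text
t 17.28 p [ 0.5997 -0.0372  0.1851] F [-0.3505  0.711   1.2759] w 64.8 yaw(y) -87.69 xax [ 0.0002  0.0006 -1.    ]
rotvec tool (now) [ 0.0002 -0.0002  0.0006]
shift after turn cm [9.3059 0.0939 0.0248]
shift in now-axes cm [9.3059 0.0993 0.0271] dist 9.306421238703862
```

Request:
move_arm --motion '[{"rx": 0, "ry": 0, "rz": 0, "x": 1.5, "y": 0.08, "z": 0, "claw": 6.5}, {"rx": 0, "ry": 0, "rz": 0, "x": 2.5, "y": 0, "z": 0, "claw": 6.5}, {"rx": 0, "ry": 0, "rz": 0, "x": 0, "y": 0, "z": 0, "claw": 6.5}, {"rx": 0, "ry": 0, "rz": 0, "x": 0, "y": 0, "z": 0, "claw": 6.5}, {"rx": 0, "ry": 0, "rz": 0, "x": 0, "y": 0, "z": 0, "claw": 6.5}]'

```text
t: 17.7
tcp_pos: [0.6002, -0.0379, 0.1458]
tcp_rot: [[0.001, 0.041, -0.999], [0.0, -0.999, -0.041], [-1.0, -0.0, -0.001]]
ft_force: [0.9, -0.2, 1.0]
width: 0.759
```

```bash
python3 go.py .5995 -.0381 .092 -87.7;python3 -c "
from h import *
a,_=snap('scene','s10');cv2.imwrite('pics/s10b.png',cv2.resize(a[130:240,180:300,::-1],None,fx=4,fy=4))"
```

```text
t 17.7 p [ 0.6002 -0.0379  0.1458] F [ 0.8795 -0.1556  0.9612] w 64.8 yaw(y) -87.65 xax [ 0.0006  0.0004 -1.    ]
rotvec tool (now) [ 0.0009 -0.0006  0.0004]
shift after turn cm [5.3769 0.0194 0.0694]
shift in now-axes cm [5.3769 0.0212 0.0728] dist 5.377419149293246
```

View pics/s10b.png

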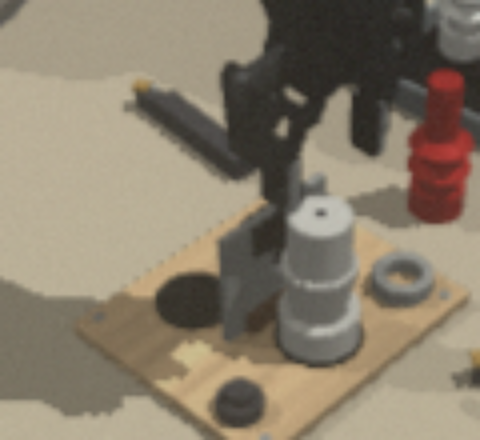

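The fingers at (280,200) and (368,150) straddle the taper stud top (320,212), and the flange pad shows empty at (192,300). Lowering and closing.

Request:
move_arm --motion '[{"rx": 0, "ry": 0, "rz": 0, "x": 1.5, "y": 0.02, "z": 0.06, "claw": 6.5}, {"rx": 0, "ry": 0, "rz": 0, "x": 2, "y": 0, "z": 0, "claw": 6.5}, {"rx": 0, "ry": 0, "rz": 0, "x": 1.3, "y": 0, "z": 0, "claw": 6.5}, {"rx": 0, "ry": 0, "rz": 0, "x": 0.6, "y": 0, "z": 0, "claw": 6.5}, {"rx": 0, "ry": 0, "rz": 0, "x": 0, "y": 0, "z": 0, "claw": 6.5}, {"rx": 0, "ry": 0, "rz": 0, "x": 0, "y": 0, "z": 0, "claw": 6.5}, {"rx": 0, "ry": 0, "rz": 0, "x": 0, "y": 0, "z": 0, "claw": 6.5}]' --newtons 40

```text
t: 18.33
tcp_pos: [0.5999, -0.039, 0.0917]
tcp_rot: [[0.001, 0.04, -0.999], [0.0, -0.999, -0.04], [-1.0, -0.0, -0.001]]
ft_force: [-0.4, 0.1, 0.4]
width: 0.76
```

Request:
move_arm --motion '[{"rx": 0, "ry": 0, "rz": 0, "x": 0, "y": 0, "z": 0, "claw": 3}, {"rx": 0, "ry": 0, "rz": 0, "x": 0, "y": 0, "z": 0, "claw": 3}, {"rx": 0, "ry": 0, "rz": 0, "x": 0, "y": 0, "z": 0, "claw": 3}, {"rx": 0, "ry": 0, "rz": 0, "x": 0, "y": 0, "z": 0, "claw": 3}, {"rx": 0, "ry": 0, "rz": 0, "x": 0, "y": 0, "z": 0, "claw": 3}]'

```text
t: 18.75
tcp_pos: [0.5997, -0.039, 0.0917]
tcp_rot: [[0.001, 0.04, -0.999], [-0.0, -0.999, -0.04], [-1.0, 0.0, -0.001]]
ft_force: [-0.8, 0.5, 7.3]
width: 0.455
```

Request:
move_arm --motion '[{"rx": 0, "ry": 0, "rz": 0, "x": -0.5, "y": 0, "z": 0, "claw": 3}, {"rx": 0, "ry": 0, "rz": 0, "x": -1.5, "y": 0, "z": 0, "claw": 3}, {"rx": 0, "ry": 0, "rz": 0, "x": -3, "y": 0, "z": 0, "claw": 3}, {"rx": 0, "ry": 0, "rz": 0, "x": -3, "y": 0, "z": 0, "claw": 3}, {"rx": 0, "ry": 0, "rz": 0, "x": -3, "y": 0, "z": 0, "claw": 3}, {"rx": 0, "ry": 0, "rz": 0, "x": -2, "y": 0, "z": 0, "claw": 3}, {"rx": 0, "ry": 0, "rz": 0, "x": -1.2, "y": 0, "z": 0, "claw": 3}, {"rx": 0, "ry": 0, "rz": 0, "x": 0, "y": 0, "z": 0, "claw": 3}]' --newtons 60

```text
t: 19.42
tcp_pos: [0.6002, -0.0391, 0.2353]
tcp_rot: [[0.004, 0.04, -0.999], [-0.0, -0.999, -0.04], [-1.0, 0.0, -0.004]]
ft_force: [0.7, -0.7, -4.2]
width: 0.453
```

```bash
python3 go.py .558 .294 .236 -87.7
```

```text
t 19.42 p [ 0.6002 -0.0391  0.2353] F [ 0.692  -0.6996 -4.2059] w 38.7 yaw(y) -87.73 xax [ 0.0036 -0.0003 -1.    ]
rotvec tool (now) [-0.0005 -0.0036 -0.0005]
shift after turn cm [ -0.0714 -33.4503   2.8786]
shift in now-axes cm [ -0.0978 -33.4487   2.8962] dist 33.574001585622995
```

Request:
move_arm --motion '[{"rx": 0, "ry": 0, "rz": 0, "x": 0, "y": -1.5, "z": 0.1, "claw": 3}, {"rx": 0, "ry": 0, "rz": 0, "x": 0, "y": -3, "z": 0.3, "claw": 3}, {"rx": 0, "ry": 0, "rz": 0, "x": 0, "y": -3, "z": 0.3, "claw": 3}, {"rx": 0, "ry": 0, "rz": 0, "x": 0, "y": -3, "z": 0.3, "claw": 3}, {"rx": 0, "ry": 0, "rz": 0, "x": 0, "y": -3, "z": 0.3, "claw": 3}, {"rx": 0, "ry": 0, "rz": 0, "x": 0, "y": -3, "z": 0.3, "claw": 3}, {"rx": 0, "ry": 0, "rz": 0, "x": 0, "y": -3, "z": 0.3, "claw": 3}, {"rx": 0, "ry": 0, "rz": 0, "x": 0, "y": -3, "z": 0.3, "claw": 3}]'

```text
t: 20.08
tcp_pos: [0.5672, 0.1859, 0.2309]
tcp_rot: [[-0.002, 0.04, -0.999], [-0.001, -0.999, -0.04], [-1.0, 0.001, 0.002]]
ft_force: [1.6, 0.3, -3.8]
width: 0.452
```

Request:
move_arm --motion '[{"rx": 0, "ry": 0, "rz": 0, "x": 0, "y": -3, "z": 0.3, "claw": 3}, {"rx": 0, "ry": 0, "rz": 0, "x": 0, "y": -3, "z": 0.2, "claw": 3}, {"rx": 0, "ry": 0, "rz": 0, "x": 0, "y": -3, "z": 0.2, "claw": 3}, {"rx": 0, "ry": 0, "rz": 0, "x": 0, "y": -2, "z": 0, "claw": 3}, {"rx": 0, "ry": 0, "rz": 0, "x": 0, "y": 0, "z": 0, "claw": 3}, {"rx": 0, "ry": 0, "rz": 0, "x": 0, "y": 0, "z": 0, "claw": 3}, {"rx": 0, "ry": 0, "rz": 0, "x": 0, "y": 0, "z": 0, "claw": 3}]'

```text
t: 20.67
tcp_pos: [0.5567, 0.2936, 0.2312]
tcp_rot: [[-0.002, 0.04, -0.999], [-0.001, -0.999, -0.04], [-1.0, 0.001, 0.002]]
ft_force: [0.8, -0.1, -3.9]
width: 0.447
```

```bash
python3 go.py .558 .294 .086 -87.7
```

```text
t 20.67 p [0.5567 0.2936 0.2312] F [ 0.8019 -0.135  -3.9495] w 38.2 yaw(y) -87.73 xax [-0.0019 -0.0013 -1.    ]
rotvec tool (now) [-0.0006  0.0019 -0.0012]
shift after turn cm [14.5163 -0.0364 -0.1364]
shift in now-axes cm [14.5159 -0.0541 -0.164 ] dist 14.516966854392004
```

```bash
python3 go.py .558 .294 .086 -87.7
```

```text
t 20.67 p [0.5567 0.2936 0.2312] F [ 0.8019 -0.135  -3.9495] w 38.2 yaw(y) -87.73 xax [-0.0019 -0.0013 -1.    ]
rotvec tool (now) [-0.0006  0.0019 -0.0012]
shift after turn cm [14.5163 -0.0364 -0.1364]
shift in now-axes cm [14.5159 -0.0541 -0.164 ] dist 14.516966854392004
```

Request:
move_arm --motion '[{"rx": 0, "ry": 0.002, "rz": -0.001, "x": 1, "y": -0.04, "z": -0.1, "claw": 3}, {"rx": 0, "ry": 0, "rz": 0, "x": 3, "y": 0, "z": 0, "claw": 3}, {"rx": 0, "ry": 0, "rz": 0, "x": 3, "y": 0, "z": 0, "claw": 3}, {"rx": 0, "ry": 0, "rz": 0, "x": 3, "y": 0, "z": 0, "claw": 3}, {"rx": 0, "ry": 0, "rz": 0, "x": 2.4, "y": 0, "z": 0, "claw": 3}, {"rx": 0, "ry": 0, "rz": 0, "x": 1.4, "y": 0, "z": 0, "claw": 3}, {"rx": 0, "ry": 0, "rz": 0, "x": 0.6, "y": 0, "z": 0, "claw": 3}, {"rx": 0, "ry": 0, "rz": 0, "x": 0, "y": 0, "z": 0, "claw": 3}]'

```text
t: 21.33
tcp_pos: [0.5579, 0.2943, 0.0875]
tcp_rot: [[0.0, 0.039, -0.999], [0.0, -0.999, -0.039], [-1.0, -0.0, -0.0]]
ft_force: [-0.3, -0.9, -3.1]
width: 0.452
```

```bash
python3 go.py .558 .294 .0817 -87.7;python3 -c "
from h import *
a,_=snap('scene','s11');cv2.imwrite('pics/s11b.png',cv2.resize(a[70:190,240:370,::-1],None,fx=4,fy=4))"
```

```text
t 21.33 p [0.5579 0.2943 0.0875] F [-0.2895 -0.8986 -3.0882] w 38.6 yaw(y) -87.76 xax [ 0.0003  0.0003 -1.    ]
rotvec tool (now) [-0.001  -0.0003  0.0003]
shift after turn cm [ 0.5815  0.0304 -0.0082]
shift in now-axes cm [ 0.5815  0.0305 -0.0081] dist 0.5823163264988458
```

View pics/s11b.png

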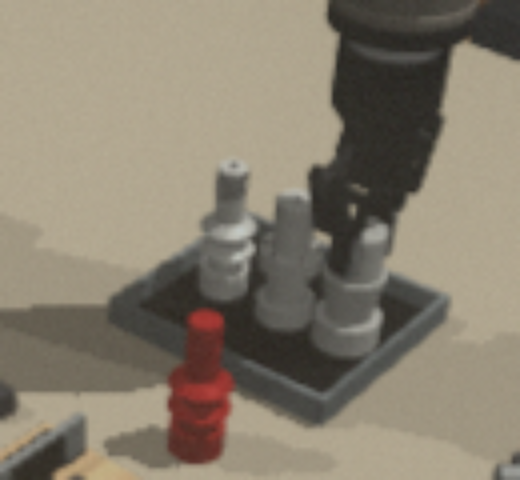

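The taper shaft hangs upright at (350,320), in line with the other two and inside the tray. Lowering it.

Request:
move_arm --motion '[{"rx": 0, "ry": 0, "rz": 0, "x": 0.25, "y": 0, "z": 0, "claw": 3}, {"rx": 0, "ry": -0.001, "rz": 0, "x": 0.15, "y": 0, "z": 0, "claw": 3}, {"rx": 0, "ry": 0, "rz": 0, "x": 0.05, "y": 0, "z": 0, "claw": 3}, {"rx": 0, "ry": 0, "rz": 0, "x": 0, "y": 0, "z": 0, "claw": 3}, {"rx": 0, "ry": 0, "rz": 0, "x": 0, "y": 0, "z": 0, "claw": 3}, {"rx": 0, "ry": 0, "rz": 0, "x": 0, "y": 0, "z": 0, "claw": 3}]'

```text
t: 21.88
tcp_pos: [0.5584, 0.2952, 0.0846]
tcp_rot: [[0.001, 0.04, -0.999], [0.001, -0.999, -0.04], [-1.0, -0.001, -0.001]]
ft_force: [-0.1, 0.7, -4.2]
width: 0.452
```

```bash
python3 go.py .558 .294 .0817 -87.7
```

```text
t 21.88 p [0.5584 0.2952 0.0846] F [-0.1264  0.7491 -4.1947] w 38.6 yaw(y) -87.72 xax [ 0.0014  0.0013 -1.    ]
rotvec tool (now) [-0.0004 -0.0015  0.0012]
shift after turn cm [0.2883 0.1147 0.0429]
shift in now-axes cm [0.2881 0.115  0.0432] dist 0.313207018339436
```

Request:
move_arm --motion '[{"rx": 0, "ry": -0.001, "rz": 0.001, "x": 0.18, "y": 0, "z": 0, "claw": 3}, {"rx": 0, "ry": 0, "rz": 0, "x": 0.1, "y": 0, "z": 0, "claw": 3}, {"rx": 0, "ry": 0, "rz": 0, "x": 0.04, "y": 0, "z": 0, "claw": 3}, {"rx": 0, "ry": 0, "rz": 0, "x": 0, "y": 0, "z": 0, "claw": 3}, {"rx": 0, "ry": 0, "rz": 0, "x": 0, "y": 0, "z": 0, "claw": 3}]'

```text
t: 22.3
tcp_pos: [0.5584, 0.2952, 0.0818]
tcp_rot: [[0.001, 0.04, -0.999], [0.0, -0.999, -0.04], [-1.0, -0.0, -0.001]]
ft_force: [-3.0, -3.2, 9.9]
width: 0.45
```

Request:
move_arm --motion '[{"rx": 0, "ry": 0, "rz": 0, "x": -0.05, "y": 0, "z": 0, "claw": 4.2}, {"rx": 0, "ry": 0, "rz": 0, "x": 0, "y": 0, "z": 0, "claw": 4.6}, {"rx": 0, "ry": 0, "rz": 0, "x": 0, "y": 0, "z": 0, "claw": 6.5}, {"rx": 0, "ry": 0, "rz": 0, "x": 0, "y": 0, "z": 0, "claw": 6.5}, {"rx": 0, "ry": 0, "rz": 0, "x": -1, "y": 0, "z": 0, "claw": 6.5}, {"rx": 0, "ry": 0, "rz": 0, "x": -3, "y": 0, "z": 0, "claw": 6.5}, {"rx": 0, "ry": 0, "rz": 0, "x": -3, "y": 0, "z": 0, "claw": 6.5}, {"rx": 0, "ry": 0, "rz": 0, "x": -3, "y": 0, "z": 0, "claw": 6.5}]'

```text
t: 22.97
tcp_pos: [0.5579, 0.2952, 0.1833]
tcp_rot: [[-0.001, 0.04, -0.999], [0.0, -0.999, -0.04], [-1.0, -0.0, 0.001]]
ft_force: [0.6, -0.3, 0.5]
width: 0.762
```

```bash
python3 go.py .558 .294 .0817 -87.7;python3 -c "
from h import *
b,_=snap('top','t12')
a,_=snap('scene','s12');cv2.imwrite('pics/s12b.png',np.hstack([cv2.resize(a[70:240,190:370,::-1],(390,390)),cv2.resize(b[155:260,205:330,::-1],(400,390))]))"
```

```text
t 22.97 p [0.5579 0.2952 0.1833] F [ 0.64   -0.2633  0.4633] w 65.1 yaw(y) -87.7 xax [-0.0005  0.0001 -1.    ]
rotvec tool (now) [-0.      0.0005  0.0002]
shift after turn cm [10.1597  0.1164 -0.004 ]
shift in now-axes cm [10.1597  0.1181 -0.0095] dist 10.160347753749893
```

View pics/s12b.png

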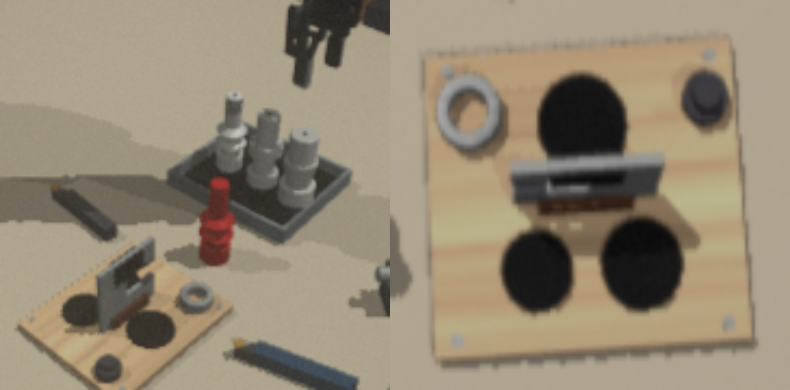

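All three shafts stand upright in the tray, and the pads are empty: taper (580,120), collar (538,270) and flange (642,263) in the right-hand top crop. I'll measure the pads and the gauge.

```bash
cat > m3.py <<'E'
from h import *
np.set_printoptions(precision=4,suppress=True)
for n,tag in(('top','t12'),('scene','s12')):
    Z=np.load(f'pics/{tag}.npz');im=Z['im'];c=cal(n);dk=(im.max(2)<48).astype(np.uint8)
    cs,_=cv2.findContours(dk,cv2.RETR_EXTERNAL,cv2.CHAIN_APPROX_NONE)
    for k in cs:
        if cv2.contourArea(k)<120: continue
        W=np.array([ray(n,*p[0],z=.016,c=c) for p in k])
        if not(.45<W[:,0].mean()<.65 and -.15<W[:,1].mean()<.07):continue
        # circle fit (least squares, hull)
        A=np.c_[2*W[:,:2],np.ones(len(W))];s=np.linalg.lstsq(A,(W[:,:2]**2).sum(1),rcond=None)[0]
        (mc,mr)=cv2.minEnclosingCircle(W[:,:2].astype(np.float32)*1000)
        print(n,cv2.boundingRect(k),'mean',W.mean(0)[:2],'circ',s[:2],(s[2]+s[0]**2+s[1]**2)**.5,'enc',np.array(mc)/1000,mr)
t=cv2.imread('pics/t12.png');s=cv2.imread('pics/s12.png')
cv2.imwrite('pics/g1.png',cv2.resize(t[185:230,235:300],None,fx=11,fy=11,interpolation=cv2.INTER_CUBIC))
cv2.imwrite('pics/g2.png',cv2.resize(s[170:220,225:275],None,fx=11,fy=11,interpolation=cv2.INTER_CUBIC))
E
python3 m3.py
```

```text
top (241, 217, 20, 21) mean [ 0.5156 -0.0076] circ [ 0.5155 -0.0075] 0.020084572313439304 enc [ 0.5157 -0.0076] 21.03373146057129
top (272, 214, 24, 24) mean [ 0.518  -0.0732] circ [ 0.5184 -0.0732] 0.023488215494508212 enc [ 0.5183 -0.0732] 24.408082962036133
top (252, 176, 26, 21) mean [ 0.5985 -0.0371] circ [ 0.5991 -0.037 ] 0.024482879204639627 enc [ 0.5965 -0.0374] 27.410917282104492
```

View pics/g1.png

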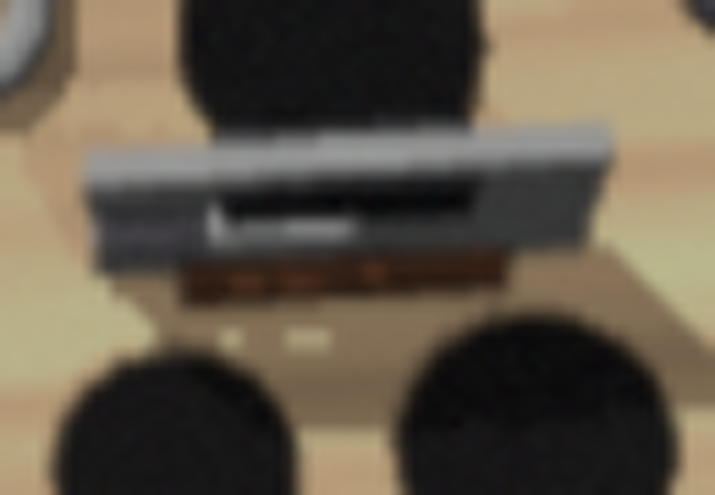

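View pics/g2.png

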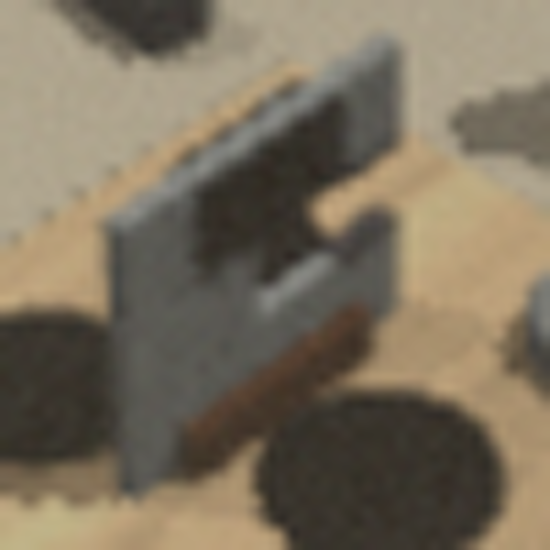

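```bash
cat > m4.py <<'E'
from m1 import tri,f
from h import *
print('---')
T=[(87,169),(612,142)];S=[(391,42),(116,218)]
P=[]
for a,b in zip(T,S):
    a=f(a,11,(235,185));b=f(b,11,(225,170));p,g=tri(a,b);P.append(p);print(p,g,ray('top',*a,z=.096),ray('scene',*b,z=.096))
P=np.array(P);e=P[0]-P[1];print(P.mean(0),np.linalg.norm(e),np.degrees(np.arctan2(e[1],e[0])))
Z=np.load('pics/s12.npz');im=Z['im'].astype(int);c=cal('scene')
dk=((im.max(2)<75)&(im.max(2)-im.min(2)<25)).astype(np.uint8)
for k in cv2.findContours(dk,cv2.RETR_EXTERNAL,cv2.CHAIN_APPROX_NONE)[0]:
    x=cv2.boundingRect(k)
    if cv2.contourArea(k)<120 or not(190<x[0]<300 and 180<x[1]<230):continue
    W=np.array([ray('scene',*p[0],z=.016,c=c) for p in k]);(mc,mr)=cv2.minEnclosingCircle(W[:,:2].astype(np.float32)*1000);print(x,W.mean(0)[:2],mc,mr)
E
python3 m4.py | sed -n '/---/,$p'; python3 go.py .5575 -.0385 .19 -177.7
```

```text
---
[0.5561 0.0071 0.0932] 0.0018162277137509114 [0.5549 0.0063 0.096 ] [0.5589 0.0054 0.096 ]
[ 0.5592 -0.0816  0.0955] 0.0031614003889439343 [ 0.5582 -0.0828  0.096 ] [ 0.5605 -0.0806  0.096 ]
[ 0.5577 -0.0373  0.0944] 0.08876082183215743 92.0414042130364
(298, 222, 56, 23) [0.7608 0.0298] (758.147216796875, 24.971515655517578) 68.5023422241211
(249, 206, 21, 16) [ 0.5996 -0.0391] (599.2363891601562, -39.63536834716797) 29.857162475585938
(219, 199, 17, 13) [ 0.5238 -0.0763] (524.7505493164062, -75.560302734375) 25.467041015625
t 23.07 p [0.5601 0.2967 0.1873] F [-0.0348  0.1806 -0.7158] w 65.1 yaw(y) -87.72 xax [ 0.0064  0.0036 -1.    ]
rotvec tool (now) [ 1.5704 -0.0026  0.0078]
shift after turn cm [ -0.2733   1.6062 -33.4787]
shift in now-axes cm [-0.3953 33.4782  1.5898] dist 33.51828893515252
```

The grey gauge plate (top-crop 350,150) has its top edge at about 0.095 m, close to the expected 0.096, and is centred at (0.5575, -0.0375) with 2.1° yaw. I'll move over it, then turn -90° about the tool x.

Request:
move_arm --motion '[{"rx": 0, "ry": -0.002, "rz": 0.002, "x": 0, "y": 1.5, "z": 0.1, "claw": 4.5}, {"rx": 0, "ry": 0, "rz": 0, "x": 0, "y": 3, "z": 0.15, "claw": 4.5}, {"rx": 0, "ry": 0, "rz": 0, "x": 0, "y": 3, "z": 0.15, "claw": 4.5}, {"rx": 0, "ry": 0, "rz": 0, "x": 0, "y": 3, "z": 0.15, "claw": 4.5}, {"rx": 0, "ry": 0, "rz": 0, "x": 0, "y": 3, "z": 0.15, "claw": 4.5}, {"rx": 0, "ry": 0, "rz": 0, "x": 0, "y": 3, "z": 0.15, "claw": 4.5}, {"rx": 0, "ry": 0, "rz": 0, "x": 0, "y": 3, "z": 0.15, "claw": 4.5}, {"rx": 0, "ry": 0, "rz": 0, "x": 0, "y": 3, "z": 0.15, "claw": 4.5}]'

```text
t: 23.73
tcp_pos: [0.555, 0.0677, 0.1817]
tcp_rot: [[-0.003, 0.039, -0.999], [-0.002, -0.999, -0.039], [-1.0, 0.002, 0.003]]
ft_force: [0.1, 0.6, 0.4]
width: 0.528
```

Request:
move_arm --motion '[{"rx": 0, "ry": 0, "rz": 0, "x": 0, "y": 3, "z": 0.15, "claw": 4.5}, {"rx": 0, "ry": 0, "rz": 0, "x": 0, "y": 3, "z": 0.15, "claw": 4.5}, {"rx": 0, "ry": 0, "rz": 0, "x": 0, "y": 3, "z": 0.15, "claw": 4.5}, {"rx": 0, "ry": 0, "rz": 0, "x": 0, "y": 1.8, "z": 0, "claw": 4.5}, {"rx": -0.11, "ry": 0, "rz": 0, "x": 0, "y": 0, "z": 0, "claw": 4.5}, {"rx": -0.12, "ry": 0, "rz": 0, "x": 0, "y": 0, "z": 0, "claw": 4.5}, {"rx": -0.12, "ry": 0, "rz": 0, "x": 0, "y": 0, "z": 0, "claw": 4.5}, {"rx": -0.12, "ry": 0, "rz": 0, "x": 0, "y": 0, "z": 0, "claw": 4.5}]'

```text
t: 24.4
tcp_pos: [0.5548, -0.039, 0.1819]
tcp_rot: [[-0.003, 0.493, -0.87], [-0.002, -0.87, -0.493], [-1.0, 0.001, 0.003]]
ft_force: [-1.3, -0.1, -0.3]
width: 0.529
```

Request:
move_arm --motion '[{"rx": -0.12, "ry": 0, "rz": 0, "x": 0, "y": 0, "z": 0, "claw": 4.5}, {"rx": -0.12, "ry": 0, "rz": 0, "x": 0, "y": 0, "z": 0, "claw": 4.5}, {"rx": -0.12, "ry": 0, "rz": 0, "x": 0, "y": 0, "z": 0, "claw": 4.5}, {"rx": -0.12, "ry": 0, "rz": 0, "x": 0, "y": 0, "z": 0, "claw": 4.5}, {"rx": -0.12, "ry": 0, "rz": 0, "x": 0, "y": 0, "z": 0, "claw": 4.5}, {"rx": -0.12, "ry": 0, "rz": 0, "x": 0, "y": 0, "z": 0, "claw": 4.5}, {"rx": -0.12, "ry": 0, "rz": 0, "x": 0, "y": 0, "z": 0, "claw": 4.5}, {"rx": -0.12, "ry": 0, "rz": 0, "x": 0, "y": 0, "z": 0, "claw": 4.5}]'

```text
t: 25.07
tcp_pos: [0.5548, -0.0389, 0.1819]
tcp_rot: [[-0.003, 0.995, -0.095], [-0.002, -0.095, -0.995], [-1.0, -0.003, 0.003]]
ft_force: [0.3, -0.1, 0.2]
width: 0.53
```

Request:
move_arm --motion '[{"rx": -0.12, "ry": 0, "rz": 0, "x": 0, "y": 0, "z": 0, "claw": 4.5}, {"rx": 0, "ry": 0, "rz": 0, "x": 0, "y": 0, "z": 0, "claw": 4.5}, {"rx": 0, "ry": 0, "rz": 0, "x": 0, "y": 0, "z": 0, "claw": 4.5}]'

```text
t: 25.32
tcp_pos: [0.555, -0.0389, 0.1819]
tcp_rot: [[-0.003, 1.0, 0.015], [-0.002, 0.015, -1.0], [-1.0, -0.003, 0.002]]
ft_force: [-0.1, -0.5, -0.9]
width: 0.528
```

```bash
python3 go.py .5575 -.0375 .073 2.2; python3 -c "
from h import *
print(monitor.get_state()['qpos'])"
```

```text
t 25.32 p [ 0.555  -0.0389  0.1819] F [-0.0823 -0.4743 -0.8664] w 45.1 yaw(y) 0.84 xax [-0.0027 -0.0019 -1.    ]
rotvec tool (now) [-0.0238  0.0018  0.0027]
shift after turn cm [10.8892  0.2521 -0.1266]
shift in now-axes cm [10.8882  0.2786 -0.1524] dist 10.892877728207754
[ 0.5774546   0.39314551 -0.76884394  1.89284199  0.32660194  0.98733381
 -0.32252586]
```

Request:
move_arm --motion '[{"rx": -0.024, "ry": 0.002, "rz": 0.003, "x": 0, "y": 0, "z": 0, "claw": 4.5}, {"rx": 0, "ry": 0, "rz": 0, "x": 1.5, "y": 0.25, "z": -0.12, "claw": 4.5}, {"rx": 0, "ry": 0, "rz": 0, "x": 2.5, "y": 0, "z": 0, "claw": 4.5}, {"rx": 0, "ry": 0, "rz": 0, "x": 1.5, "y": 0, "z": 0, "claw": 4.5}, {"rx": 0, "ry": 0, "rz": 0, "x": 0, "y": 0, "z": 0, "claw": 4.5}, {"rx": 0, "ry": 0, "rz": 0, "x": 0, "y": 0, "z": 0, "claw": 4.5}, {"rx": 0, "ry": 0, "rz": 0, "x": 0, "y": 0, "z": 0, "claw": 4.5}]'

```text
t: 25.9
tcp_pos: [0.5584, -0.0367, 0.1278]
tcp_rot: [[0.002, 0.999, 0.042], [0.0, 0.042, -0.999], [-1.0, 0.002, -0.0]]
ft_force: [0.2, 0.5, 0.4]
width: 0.528
```

```bash
python3 go.py .5575 -.0375 .073 2.2;python3 -c "
from h import *
a,_=snap('scene','s13');cv2.imwrite('pics/s13b.png',cv2.resize(a[120:240,190:310,::-1],None,fx=4.5,fy=4.5))"
```

```text
t 25.9 p [ 0.5584 -0.0367  0.1278] F [0.2196 0.5331 0.4376] w 45.1 yaw(y) 2.43 xax [ 0.0017  0.0002 -1.    ]
rotvec tool (now) [ 0.0041 -0.0001 -0.0017]
shift after turn cm [ 5.4834 -0.0901  0.0754]
shift in now-axes cm [ 5.4832 -0.0995  0.0758] dist 5.48465942243102
```

View pics/s13b.png

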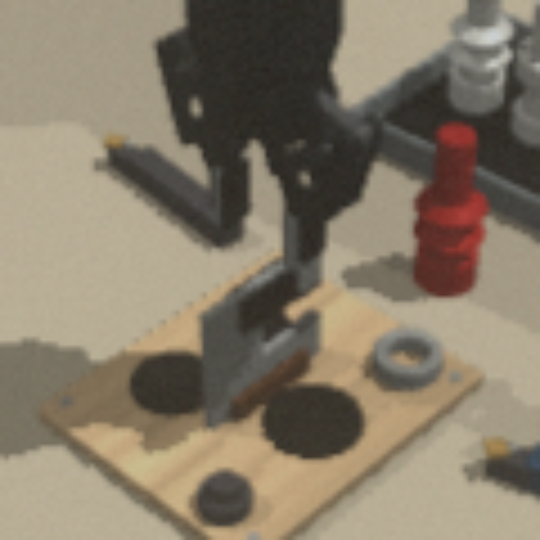

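The fingers, at (232,225) and (308,285), are on either side of the gauge plate (262,295). Lowering, then closing.

Request:
move_arm --motion '[{"rx": 0.003, "ry": 0, "rz": -0.001, "x": 1.5, "y": -0.09, "z": 0.07, "claw": 4.5}, {"rx": 0, "ry": 0, "rz": 0, "x": 2, "y": 0, "z": 0, "claw": 4.5}, {"rx": 0, "ry": 0, "rz": 0, "x": 1.3, "y": 0, "z": 0, "claw": 4.5}, {"rx": 0, "ry": 0, "rz": 0, "x": 0.6, "y": 0, "z": 0, "claw": 4.5}, {"rx": 0, "ry": 0, "rz": 0, "x": 0, "y": 0, "z": 0, "claw": 4.5}, {"rx": 0, "ry": 0, "rz": 0, "x": 0, "y": 0, "z": 0, "claw": 4.5}, {"rx": 0, "ry": 0, "rz": 0, "x": 0, "y": 0, "z": 0, "claw": 4.5}]' --newtons 30

```text
t: 26.53
tcp_pos: [0.5577, -0.0376, 0.0741]
tcp_rot: [[0.001, 0.999, 0.04], [0.0, 0.04, -0.999], [-1.0, 0.001, 0.0]]
ft_force: [-0.3, -0.3, 0.2]
width: 0.527
```

```bash
python3 go.py .5575 -.0375 .073 2.2;python3 -c "
from h import *
a,_=snap('scene','s14');cv2.imwrite('pics/s14b.png',cv2.resize(a[130:230,200:300,::-1],None,fx=5,fy=5))"
```

```text
t 26.53 p [ 0.5577 -0.0376  0.0741] F [-0.3346 -0.3002  0.2155] w 45.0 yaw(y) 2.29 xax [ 0.0011  0.     -1.    ]
rotvec tool (now) [ 0.0016  0.     -0.0011]
shift after turn cm [ 0.1082 -0.0187 -0.0077]
shift in now-axes cm [ 0.1082 -0.0188 -0.0077] dist 0.11005855219954472
```

View pics/s14b.png

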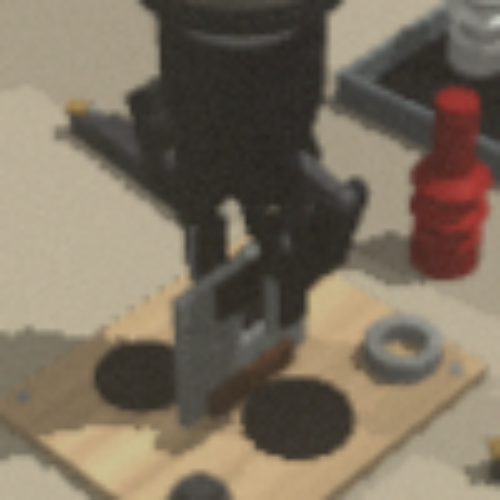

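The fingers stand on both sides of the upper arm (210,235 and 290,290). Closing, first gently.

Request:
move_arm --motion '[{"rx": 0, "ry": 0, "rz": 0, "x": 0, "y": 0, "z": 0, "claw": 0.5}, {"rx": 0, "ry": 0, "rz": 0, "x": 0, "y": 0, "z": 0, "claw": 0.5}, {"rx": 0, "ry": 0, "rz": 0, "x": 0, "y": 0, "z": 0, "claw": 0.5}, {"rx": 0, "ry": 0, "rz": 0, "x": 0, "y": 0, "z": 0, "claw": 0.5}, {"rx": 0, "ry": 0, "rz": 0, "x": 0, "y": 0, "z": 0, "claw": 0.5}, {"rx": 0, "ry": 0, "rz": 0, "x": 0, "y": 0, "z": 0, "claw": 0.5}, {"rx": 0, "ry": 0, "rz": 0, "x": 0, "y": 0, "z": 0, "claw": 0.5}]' --newtons 30

```text
t: 27.17
tcp_pos: [0.557, -0.0378, 0.0736]
tcp_rot: [[-0.0, 0.999, 0.04], [-0.0, 0.04, -0.999], [-1.0, -0.0, 0.0]]
ft_force: [-3.7, 0.9, 8.1]
width: 0.159
```

Request:
move_arm --motion '[{"rx": 0, "ry": 0, "rz": 0, "x": 0, "y": 0, "z": 0, "claw": 0.5}, {"rx": 0, "ry": 0, "rz": 0, "x": -0.5, "y": 0, "z": 0, "claw": 0.5}, {"rx": 0, "ry": 0, "rz": 0, "x": -1.5, "y": 0, "z": 0, "claw": 0.5}, {"rx": 0, "ry": 0, "rz": 0, "x": -3, "y": 0, "z": 0, "claw": 0.5}, {"rx": 0, "ry": 0, "rz": 0, "x": -3, "y": 0, "z": 0, "claw": 0.5}, {"rx": 0, "ry": 0, "rz": 0, "x": -2, "y": 0, "z": 0, "claw": 0.5}, {"rx": 0, "ry": 0, "rz": 0, "x": -1, "y": 0, "z": 0, "claw": 0.5}, {"rx": 0, "ry": 0, "rz": 0, "x": 0, "y": 0, "z": 0, "claw": 0.5}]' --newtons 100

```text
t: 27.83
tcp_pos: [0.558, -0.0378, 0.1852]
tcp_rot: [[0.003, 0.999, 0.04], [-0.001, 0.04, -0.999], [-1.0, 0.003, 0.001]]
ft_force: [1.1, 0.9, -3.1]
width: 0.146
```

```bash
python3 go.py .510 -.3145 .185 -3.3
```

```text
t 27.83 p [ 0.558  -0.0378  0.1852] F [ 1.0864  0.8849 -3.0877] w 12.5 yaw(y) 2.27 xax [ 0.0031 -0.0007 -1.    ]
rotvec tool (now) [ 0.0972  0.0007 -0.0032]
shift after turn cm [ 0.0162 -3.2044 27.8975]
shift in now-axes cm [ 0.0205 -5.8959 27.455 ] dist 28.0809673637821
```

Request:
move_arm --motion '[{"rx": 0.097, "ry": 0, "rz": -0.003, "x": 0, "y": 0, "z": 0, "claw": 0.5}, {"rx": 0, "ry": 0, "rz": 0, "x": 0, "y": -0.2, "z": 1.5, "claw": 0.5}, {"rx": 0, "ry": 0, "rz": 0, "x": 0, "y": -0.3, "z": 3, "claw": 0.5}, {"rx": 0, "ry": 0, "rz": 0, "x": 0, "y": -0.4, "z": 3, "claw": 0.5}, {"rx": 0, "ry": 0, "rz": 0, "x": 0, "y": -0.4, "z": 3, "claw": 0.5}, {"rx": 0, "ry": 0, "rz": 0, "x": 0, "y": -0.4, "z": 3, "claw": 0.5}, {"rx": 0, "ry": 0, "rz": 0, "x": 0, "y": -0.4, "z": 3, "claw": 0.5}, {"rx": 0, "ry": 0, "rz": 0, "x": 0, "y": -0.4, "z": 3, "claw": 0.5}]'

```text
t: 28.5
tcp_pos: [0.5197, -0.2323, 0.1815]
tcp_rot: [[-0.005, 0.998, -0.057], [0.001, -0.057, -0.998], [-1.0, -0.005, -0.001]]
ft_force: [0.5, 0.6, -2.3]
width: 0.141
```

Request:
move_arm --motion '[{"rx": 0, "ry": 0, "rz": 0, "x": 0, "y": -0.3, "z": 3, "claw": 0.5}, {"rx": 0, "ry": 0, "rz": 0, "x": 0, "y": -0.3, "z": 3, "claw": 0.5}, {"rx": 0, "ry": 0, "rz": 0, "x": 0, "y": -0.1, "z": 2.4, "claw": 0.5}, {"rx": 0, "ry": 0, "rz": 0, "x": 0, "y": 0, "z": 0, "claw": 0.5}, {"rx": 0, "ry": 0, "rz": 0, "x": 0, "y": 0, "z": 0, "claw": 0.5}, {"rx": 0, "ry": 0, "rz": 0, "x": 0, "y": 0, "z": 0, "claw": 0.5}]'

```text
t: 29.0
tcp_pos: [0.5089, -0.3135, 0.1819]
tcp_rot: [[-0.004, 0.998, -0.057], [0.002, -0.057, -0.998], [-1.0, -0.004, -0.001]]
ft_force: [0.2, 0.9, -3.0]
width: 0.143
```

```bash
python3 go.py .510 -.3145 .135 -3.3
```

```text
t 29.0 p [ 0.5089 -0.3135  0.1819] F [ 0.2123  0.9129 -3.0103] w 12.2 yaw(y) -3.24 xax [-0.0044  0.0015 -1.    ]
rotvec tool (now) [ 0.001  -0.0013  0.0045]
shift after turn cm [4.6943 0.1172 0.0916]
shift in now-axes cm [4.6937 0.1381 0.0976] dist 4.6966990147658665
```

Request:
move_arm --motion '[{"rx": 0.001, "ry": -0.001, "rz": 0.004, "x": 1, "y": 0.12, "z": 0.09, "claw": 0.5}, {"rx": 0, "ry": 0, "rz": 0, "x": 2, "y": 0, "z": 0, "claw": 0.5}, {"rx": 0, "ry": 0, "rz": 0, "x": 1.5, "y": 0, "z": 0, "claw": 0.5}, {"rx": 0, "ry": 0, "rz": 0, "x": 0.5, "y": 0, "z": 0, "claw": 0.5}, {"rx": 0, "ry": 0, "rz": 0, "x": 0, "y": 0, "z": 0, "claw": 0.5}, {"rx": 0, "ry": 0, "rz": 0, "x": 0, "y": 0, "z": 0, "claw": 0.5}, {"rx": 0, "ry": 0, "rz": 0, "x": 0, "y": 0, "z": 0, "claw": 0.5}]'

```text
t: 29.58
tcp_pos: [0.511, -0.3152, 0.1341]
tcp_rot: [[0.002, 0.998, -0.057], [-0.002, -0.057, -0.998], [-1.0, 0.002, 0.002]]
ft_force: [0.7, -1.3, -1.7]
width: 0.146
```

```bash
python3 go.py .510 -.3145 .0796 -3.3;python3 -c "
from h import *
b,_=snap('top','t15');a,_=snap('scene','s15');cv2.imwrite('pics/s15b.png',np.hstack([cv2.resize(x,(390,390),interpolation=cv2.INTER_CUBIC) for x in (a[205:295,100:190,::-1],b[180:270,360:450,::-1])]))"
```

```text
t 29.58 p [ 0.511  -0.3152  0.1341] F [ 0.7337 -1.312  -1.7437] w 12.5 yaw(y) -3.29 xax [ 0.002  -0.0016 -1.    ]
rotvec tool (now) [ 0.0001  0.0015 -0.0021]
shift after turn cm [ 5.4467 -0.1088 -0.0659]
shift in now-axes cm [ 5.4464 -0.12   -0.0742] dist 5.448232896485294
```

View pics/s15b.png

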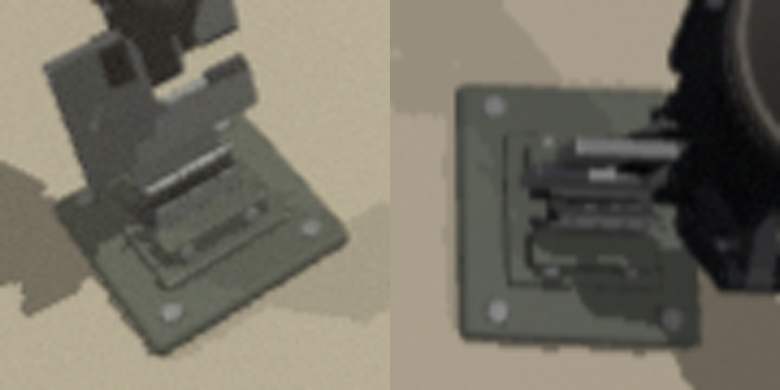

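Scene crop: the gauge plate (150,110) hangs straight above the jaw gap (190,180). In the top view the plate lies in line with the jaws (600,170). Going down.

Request:
move_arm --motion '[{"rx": 0, "ry": 0.001, "rz": -0.002, "x": 0.8, "y": -0.1, "z": -0.06, "claw": 0.5}, {"rx": 0, "ry": 0, "rz": 0, "x": 0.8, "y": 0, "z": 0, "claw": 0.5}, {"rx": 0, "ry": 0, "rz": 0, "x": 0.7, "y": 0, "z": 0, "claw": 0.5}, {"rx": 0, "ry": 0, "rz": 0, "x": 0, "y": 0, "z": 0, "claw": 0.5}, {"rx": 0, "ry": 0, "rz": 0, "x": 0, "y": 0, "z": 0, "claw": 0.5}, {"rx": 0, "ry": 0, "rz": 0, "x": 0, "y": 0, "z": 0, "claw": 0.5}]'

```text
t: 30.18
tcp_pos: [0.5094, -0.3147, 0.1102]
tcp_rot: [[-0.001, 0.998, -0.058], [0.0, -0.058, -0.998], [-1.0, -0.001, -0.0]]
ft_force: [-1.8, 0.0, -2.5]
width: 0.145
```

```bash
python3 go.py .510 -.3145 .0796 -3.3
```

```text
t 30.18 p [ 0.5094 -0.3147  0.1102] F [-1.7673  0.0119 -2.5106] w 12.4 yaw(y) -3.33 xax [-0.0014  0.0003 -1.    ]
rotvec tool (now) [-0.0005 -0.0002  0.0014]
shift after turn cm [ 3.0579  0.0625 -0.0266]
shift in now-axes cm [ 3.0578  0.0667 -0.0261] dist 3.058658778515739
```

Request:
move_arm --motion '[{"rx": 0, "ry": 0, "rz": 0.001, "x": 0.4, "y": 0.05, "z": 0, "claw": 0.5}, {"rx": 0, "ry": 0, "rz": 0, "x": 0.4, "y": 0, "z": 0, "claw": 0.5}, {"rx": 0, "ry": 0, "rz": 0, "x": 0.4, "y": 0, "z": 0, "claw": 0.5}, {"rx": 0, "ry": 0, "rz": 0, "x": 0, "y": 0, "z": 0, "claw": 0.5}, {"rx": 0, "ry": 0, "rz": 0, "x": 0, "y": 0, "z": 0, "claw": 0.5}]'

```text
t: 30.6
tcp_pos: [0.5097, -0.3147, 0.0978]
tcp_rot: [[-0.001, 0.998, -0.058], [0.0, -0.058, -0.998], [-1.0, -0.001, -0.0]]
ft_force: [-0.3, -0.3, -4.5]
width: 0.142
```

Request:
move_arm --motion '[{"rx": 0, "ry": 0, "rz": 0, "x": 0.3, "y": 0, "z": 0, "claw": 0.5}, {"rx": 0, "ry": 0, "rz": 0, "x": 0.3, "y": 0, "z": 0, "claw": 0.5}, {"rx": 0, "ry": 0, "rz": 0, "x": 0.3, "y": 0, "z": 0, "claw": 0.5}, {"rx": 0, "ry": 0, "rz": 0, "x": 0, "y": 0, "z": 0, "claw": 0.5}, {"rx": 0, "ry": 0, "rz": 0, "x": 0, "y": 0, "z": 0, "claw": 0.5}]'

```text
t: 31.02
tcp_pos: [0.5098, -0.3147, 0.0889]
tcp_rot: [[-0.0, 0.998, -0.058], [0.0, -0.058, -0.998], [-1.0, -0.0, -0.0]]
ft_force: [-1.2, 0.4, -5.4]
width: 0.142
```

```bash
python3 go.py .510 -.3145 .0796 -3.3;python3 -c "
from h import *
a,_=snap('scene','s16');cv2.imwrite('pics/s16b.png',cv2.resize(a[205:295,100:190,::-1],None,fx=6,fy=6,interpolation=cv2.INTER_CUBIC))"
```

```text
t 31.02 p [ 0.5098 -0.3147  0.0889] F [-1.2471  0.4352 -5.4279] w 12.1 yaw(y) -3.32 xax [-0.0003  0.0003 -1.    ]
rotvec tool (now) [-0.0004 -0.0003  0.0003]
shift after turn cm [ 0.9316  0.016  -0.0231]
shift in now-axes cm [ 0.9316  0.0163 -0.0228] dist 0.9319973433662334
```

View pics/s16b.png

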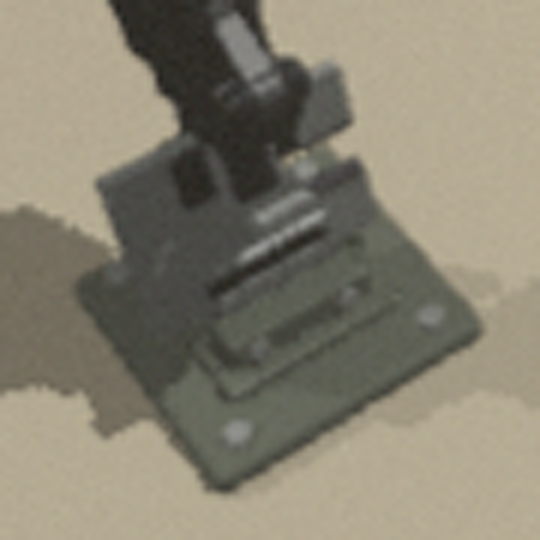

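The plate is between the jaws (220,230). Carrying on in small steps to the floor.

Request:
move_arm --motion '[{"rx": 0, "ry": 0, "rz": 0, "x": 0.2, "y": 0, "z": 0, "claw": 0.5}, {"rx": 0, "ry": 0, "rz": 0, "x": 0.2, "y": 0, "z": 0, "claw": 0.5}, {"rx": 0, "ry": 0, "rz": 0, "x": 0.2, "y": 0, "z": 0, "claw": 0.5}, {"rx": 0, "ry": 0, "rz": 0, "x": 0.1, "y": 0, "z": 0, "claw": 0.5}]'

```text
t: 31.4
tcp_pos: [0.5099, -0.3148, 0.0821]
tcp_rot: [[-0.0, 0.998, -0.058], [-0.0, -0.058, -0.998], [-1.0, -0.0, 0.0]]
ft_force: [-3.2, 0.9, 0.2]
width: 0.144
```

Request:
move_arm --motion '[{"rx": 0, "ry": 0, "rz": 0, "x": 0.1, "y": 0, "z": 0, "claw": 0.5}, {"rx": 0, "ry": 0, "rz": 0, "x": 0, "y": 0, "z": 0, "claw": 0.5}, {"rx": 0, "ry": 0, "rz": 0, "x": 0, "y": 0, "z": 0, "claw": 0.5}]'

```text
t: 31.65
tcp_pos: [0.5098, -0.3147, 0.0811]
tcp_rot: [[-0.0, 0.998, -0.058], [0.0, -0.058, -0.998], [-1.0, -0.0, -0.0]]
ft_force: [-3.8, 0.9, -3.9]
width: 0.145
```

Request:
move_arm --motion '[{"rx": 0, "ry": 0, "rz": 0, "x": 0.1, "y": 0, "z": 0, "claw": 0.5}, {"rx": 0, "ry": 0, "rz": 0, "x": 0.1, "y": 0, "z": 0, "claw": 0.5}, {"rx": 0, "ry": 0, "rz": 0, "x": 0.05, "y": 0, "z": 0, "claw": 0.5}]'

```text
t: 31.9
tcp_pos: [0.5102, -0.3149, 0.0798]
tcp_rot: [[0.0, 0.998, -0.058], [-0.001, -0.058, -0.998], [-1.0, 0.0, 0.001]]
ft_force: [-10.4, 4.2, 25.9]
width: 0.148
```

Request:
move_arm --motion '[{"rx": 0, "ry": 0, "rz": 0, "x": 0, "y": 0, "z": 0, "claw": 0.5}, {"rx": 0, "ry": 0, "rz": 0, "x": 0, "y": 0, "z": 0, "claw": 0.5}]'

```text
t: 32.07
tcp_pos: [0.5102, -0.3149, 0.0798]
tcp_rot: [[0.0, 0.998, -0.058], [-0.001, -0.058, -0.998], [-1.0, 0.0, 0.001]]
ft_force: [-8.7, 2.6, 16.6]
width: 0.147
```

Request:
move_arm --motion '[{"rx": 0, "ry": 0, "rz": 0, "x": 0.1, "y": 0, "z": 0, "claw": 0.5}, {"rx": 0, "ry": 0, "rz": 0, "x": 0, "y": 0, "z": 0, "claw": 0.5}, {"rx": 0, "ry": 0, "rz": 0, "x": 0, "y": 0, "z": 0, "claw": 0.5}]'

```text
t: 32.32
tcp_pos: [0.5105, -0.3149, 0.0798]
tcp_rot: [[0.001, 0.998, -0.058], [-0.002, -0.058, -0.998], [-1.0, 0.001, 0.002]]
ft_force: [-12.8, 5.1, 31.2]
width: 0.141
```

```bash
python3 go.py .510 -.3145 .0796 -3.3;python3 -c "
from h import *
a,_=snap('scene','s17');cv2.imwrite('pics/s17b.png',cv2.resize(a[205:295,100:190,::-1],None,fx=6,fy=6,interpolation=cv2.INTER_CUBIC))"
```

```text
t 32.32 p [ 0.5105 -0.3149  0.0798] F [-12.772    5.1069  31.2141] w 12.1 yaw(y) -3.33 xax [ 0.0007 -0.0016 -1.    ]
rotvec tool (now) [-0.0004  0.0015 -0.0008]
shift after turn cm [ 0.0169 -0.0519 -0.0416]
shift in now-axes cm [ 0.0168 -0.0519 -0.0416] dist 0.06862253067715404
```

View pics/s17b.png

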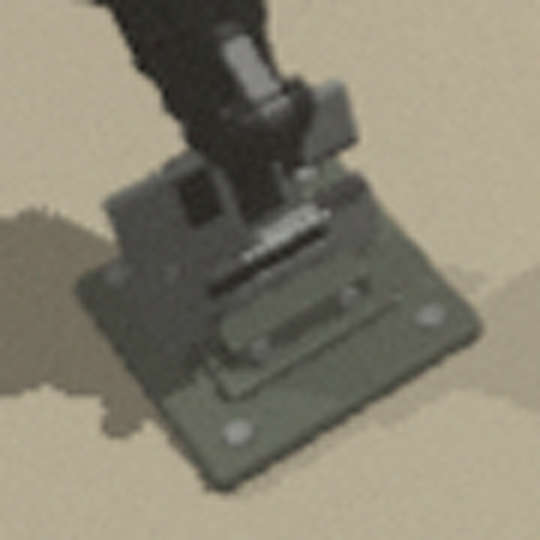

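It is hard on the floor (31 N, no further travel). I'll ease off the push, then open.

Request:
move_arm --motion '[{"rx": 0, "ry": 0, "rz": 0, "x": -0.15, "y": 0, "z": 0, "claw": 0.5}, {"rx": 0, "ry": 0, "rz": 0, "x": 0, "y": 0, "z": 0, "claw": 1.7}, {"rx": 0, "ry": 0, "rz": 0, "x": 0, "y": 0, "z": 0, "claw": 3.5}, {"rx": 0, "ry": 0, "rz": 0, "x": 0, "y": 0, "z": 0, "claw": 4.5}, {"rx": 0, "ry": 0, "rz": 0, "x": 0, "y": 0, "z": 0, "claw": 4.5}, {"rx": 0, "ry": 0, "rz": 0, "x": 0, "y": 0, "z": 0, "claw": 4.5}]'

```text
t: 32.87
tcp_pos: [0.5102, -0.3149, 0.0793]
tcp_rot: [[0.0, 0.998, -0.058], [-0.0, -0.058, -0.998], [-1.0, 0.0, 0.0]]
ft_force: [-0.2, 0.2, -0.2]
width: 0.527
```

Request:
move_arm --motion '[{"rx": 0, "ry": 0, "rz": 0, "x": -1, "y": 0, "z": 0, "claw": 4.5}, {"rx": 0, "ry": 0, "rz": 0, "x": -2, "y": 0, "z": 0, "claw": 4.5}, {"rx": 0, "ry": 0, "rz": 0, "x": -3, "y": 0, "z": 0, "claw": 4.5}, {"rx": 0, "ry": 0, "rz": 0, "x": -3, "y": 0, "z": 0, "claw": 4.5}, {"rx": 0, "ry": 0, "rz": 0, "x": -2, "y": 0, "z": 0, "claw": 4.5}]'

```text
t: 33.28
tcp_pos: [0.5107, -0.3148, 0.1927]
tcp_rot: [[0.002, 0.998, -0.058], [-0.001, -0.058, -0.998], [-1.0, 0.002, 0.001]]
ft_force: [1.0, 1.1, -0.8]
width: 0.525
```

```bash
python3 go.py .5579 .2952 .188 -87.7;python3 -c "
from h import *
b,_=snap('top','t18');a,_=snap('scene','s18');cv2.imwrite('pics/s18b.png',np.hstack([cv2.resize(x,(390,390),interpolation=cv2.INTER_CUBIC) for x in (a[205:295,100:190,::-1],b[180:270,360:450,::-1])]))"
```

```text
t 33.28 p [ 0.5107 -0.3148  0.1927] F [ 1.0324  1.1287 -0.7806] w 44.8 yaw(y) -3.3 xax [ 0.0022 -0.0011 -1.    ]
rotvec tool (now) [ 1.473  -0.0008 -0.0025]
shift after turn cm [  0.4729 -60.7595  -7.1596]
shift in now-axes cm [  0.4153   1.1927 -61.1686] dist 61.181682689827056
```

View pics/s18b.png

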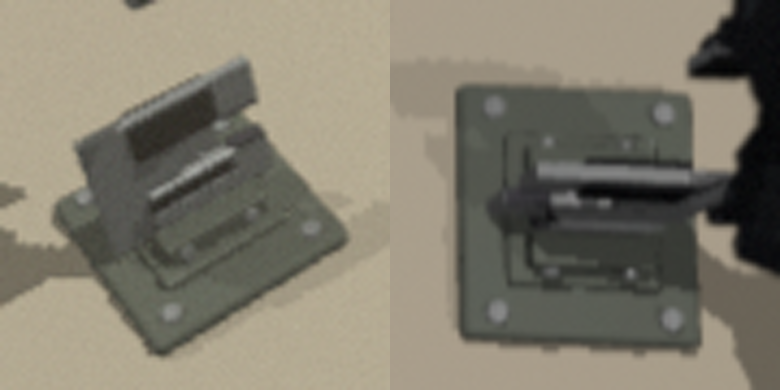

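The gauge stands in the clip by itself: scene crop, top edge from (78,145) to (247,62). Checking its seat and the empty pads from this frame.

```bash
cat > m5.py <<'E'
from h import *
np.set_printoptions(precision=4,suppress=True)
k=390/90
for z in(.102,):
  L=ray('scene',(80+.5)/k-.5+100,(148+.5)/k-.5+205,z=z);R=ray('scene',(248+.5)/k-.5+100,(62+.5)/k-.5+205,z=z)
  print('gauge top',L,R,(L+R)/2,np.linalg.norm(L-R),np.degrees(np.arctan2(*(R-L)[[1,0]])))
def pads(n,tag,thr):
    im=np.load(f'pics/{tag}.npz')['im'].astype(int);c=cal(n)
    dk=((im.max(2)<thr)&(im.max(2)-im.min(2)<25)).astype(np.uint8)
    for k in cv2.findContours(dk,cv2.RETR_EXTERNAL,cv2.CHAIN_APPROX_NONE)[0]:
        if cv2.contourArea(k)<120: continue
        W=np.array([ray(n,*p[0],z=.016,c=c) for p in k])
        m=W.mean(0)
        if not(.47<m[0]<.63 and -.11<m[1]<.02):continue
        M=cv2.moments(k);q=ray(n,M['m10']/M['m00'],M['m01']/M['m00'],z=.016,c=c)
        (mc,mr)=cv2.minEnclosingCircle(W[:,:2].astype(np.float32)*1000);print(n,'px',M['m10']/M['m00'],M['m01']/M['m00'],'cen',q[:2],'enc',mc,mr)
pads('top','t18',50);pads('scene','s18',75)
E
python3 m5.py
python3 - <<'E'
import cv2
a=cv2.imread('pics/t18.png');b=cv2.imread('pics/s18.png')
cv2.imwrite('pics/p18.png',cv2.resize(a[155:260,205:330],None,fx=5,fy=5,interpolation=cv2.INTER_CUBIC))
E
```

```text
gauge top [ 0.5133 -0.3578  0.102 ] [ 0.5201 -0.2705  0.102 ] [ 0.5167 -0.3141  0.102 ] 0.08750814319221709 85.49179617499557
top px 250.5628678437667 227.60727661851254 cen [ 0.5149 -0.0073] enc (515.1575927734375, -7.466182231903076) 21.451847076416016
top px 283.3432895260852 225.59458383114296 cen [ 0.518  -0.0733] enc (518.1922607421875, -73.43074035644531) 24.361684799194336
top px 264.5389221556886 188.12874251497007 cen [ 0.5961 -0.037 ] enc (595.529296875, -36.57698059082031) 27.830520629882812
scene px 258.7858585858586 213.23636363636365 cen [ 0.6009 -0.0398] enc (597.4295654296875, -41.492088317871094) 31.340545654296875
scene px 228.17148362235065 205.0732177263969 cen [ 0.5243 -0.0757] enc (524.634033203125, -74.94324493408203) 25.1424503326416
```

View pics/p18.png

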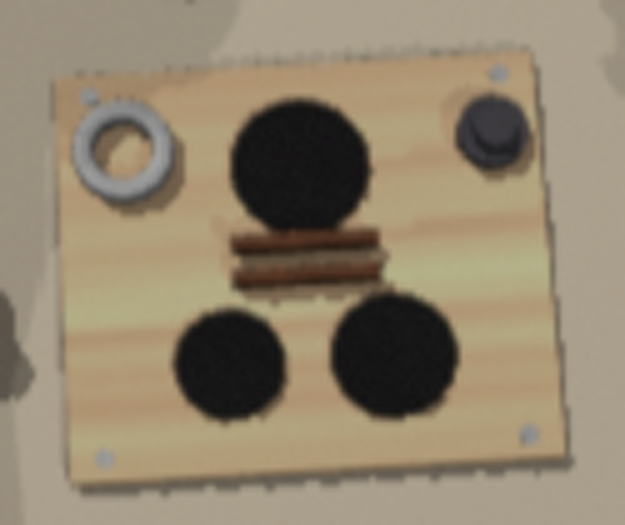

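All three pads are in full view: taper (300,165), collar (230,365) and flange (395,355) in the crop. Their spacing is 66 by 80 mm, as specified. The shafts came off them 1 to 2 mm off centre, so I'll correct that on return. First the taper shaft.

Request:
move_arm --motion '[{"rx": 0, "ry": 0, "rz": -0.002, "x": 0, "y": 0, "z": -1.5, "claw": 6}, {"rx": 0, "ry": 0, "rz": 0, "x": 0, "y": 0, "z": -3.4, "claw": 6}, {"rx": 0, "ry": 0, "rz": 0, "x": 0, "y": 0, "z": -3.4, "claw": 6}, {"rx": 0, "ry": 0, "rz": 0, "x": 0, "y": 0, "z": -3.4, "claw": 6}, {"rx": 0, "ry": 0, "rz": 0, "x": 0, "y": 0, "z": -3.4, "claw": 6}, {"rx": 0, "ry": 0, "rz": 0, "x": 0, "y": 0, "z": -3.4, "claw": 6}, {"rx": 0, "ry": 0, "rz": 0, "x": 0, "y": 0, "z": -3.4, "claw": 6}, {"rx": 0, "ry": 0, "rz": 0, "x": 0, "y": 0, "z": -3.4, "claw": 6}]'

```text
t: 34.05
tcp_pos: [0.5239, -0.0602, 0.189]
tcp_rot: [[-0.003, 0.998, -0.058], [-0.0, -0.058, -0.998], [-1.0, -0.003, 0.0]]
ft_force: [0.5, 0.5, -0.2]
width: 0.705
```

Request:
move_arm --motion '[{"rx": 0, "ry": 0, "rz": 0, "x": 0, "y": 0, "z": -3.4, "claw": 6}, {"rx": 0, "ry": 0, "rz": 0, "x": 0, "y": 0, "z": -3.4, "claw": 6}, {"rx": 0, "ry": 0, "rz": 0, "x": 0, "y": 0, "z": -3.4, "claw": 6}, {"rx": 0, "ry": 0, "rz": 0, "x": 0, "y": 0, "z": -3.4, "claw": 6}, {"rx": 0, "ry": 0, "rz": 0, "x": 0, "y": 0, "z": -3.4, "claw": 6}, {"rx": 0, "ry": 0, "rz": 0, "x": 0, "y": 0, "z": -3.4, "claw": 6}, {"rx": 0, "ry": 0, "rz": 0, "x": 0, "y": 0, "z": -3.4, "claw": 6}, {"rx": 0, "ry": 0, "rz": 0, "x": 0, "y": 0, "z": -3.4, "claw": 6}]'

```text
t: 34.72
tcp_pos: [0.5395, 0.2112, 0.1889]
tcp_rot: [[-0.003, 0.998, -0.058], [-0.0, -0.058, -0.998], [-1.0, -0.003, 0.0]]
ft_force: [0.4, -1.2, -0.7]
width: 0.706
```

Request:
move_arm --motion '[{"rx": 0, "ry": 0, "rz": 0, "x": 0, "y": 0, "z": -3.4, "claw": 6}, {"rx": 0, "ry": 0, "rz": 0, "x": 0, "y": 0, "z": -2.5, "claw": 6}, {"rx": 0.12, "ry": 0, "rz": 0, "x": 0, "y": 0, "z": 0, "claw": 6}, {"rx": 0.12, "ry": 0, "rz": 0, "x": 0, "y": 0, "z": 0, "claw": 6}, {"rx": 0.12, "ry": 0, "rz": 0, "x": 0, "y": 0, "z": 0, "claw": 6}, {"rx": 0.12, "ry": 0, "rz": 0, "x": 0, "y": 0, "z": 0, "claw": 6}, {"rx": 0.12, "ry": 0, "rz": 0, "x": 0, "y": 0, "z": 0, "claw": 6}, {"rx": 0.12, "ry": 0, "rz": 0, "x": 0, "y": 0, "z": 0, "claw": 6}]'

```text
t: 35.38
tcp_pos: [0.543, 0.2685, 0.1888]
tcp_rot: [[-0.003, 0.708, -0.706], [-0.0, -0.706, -0.708], [-1.0, -0.002, 0.002]]
ft_force: [-1.3, 0.3, -0.2]
width: 0.698
```

Request:
move_arm --motion '[{"rx": 0.12, "ry": 0, "rz": 0, "x": 0, "y": 0, "z": 0, "claw": 6}, {"rx": 0.12, "ry": 0, "rz": 0, "x": 0, "y": 0, "z": 0, "claw": 6}, {"rx": 0.12, "ry": 0, "rz": 0, "x": 0, "y": 0, "z": 0, "claw": 6}, {"rx": 0.12, "ry": 0, "rz": 0, "x": 0, "y": 0, "z": 0, "claw": 6}, {"rx": 0.12, "ry": 0, "rz": 0, "x": 0, "y": 0, "z": 0, "claw": 6}, {"rx": 0.12, "ry": 0, "rz": 0, "x": 0, "y": 0, "z": 0, "claw": 6}, {"rx": 0, "ry": 0, "rz": 0, "x": 0, "y": 0, "z": 0, "claw": 6}, {"rx": 0, "ry": 0, "rz": 0, "x": 0, "y": 0, "z": 0, "claw": 6}]'

```text
t: 36.05
tcp_pos: [0.5432, 0.2685, 0.189]
tcp_rot: [[-0.002, 0.077, -0.997], [-0.0, -0.997, -0.077], [-1.0, 0.0, 0.002]]
ft_force: [-0.3, -0.7, 0.7]
width: 0.706
```

```bash
python3 go.py .5584 .2952 .0823 -87.7
```

```text
t 36.05 p [0.5432 0.2685 0.189 ] F [-0.2566 -0.7034  0.6979] w 60.3 yaw(y) -85.57 xax [-0.0024 -0.0004 -1.    ]
rotvec tool (now) [ 0.0371  0.0024 -0.0002]
shift after turn cm [10.6713 -2.6033 -1.6228]
shift in now-axes cm [10.6666 -2.5433 -1.7442] dist 11.103482717738391
```

Request:
move_arm --motion '[{"rx": 0.037, "ry": 0.002, "rz": 0, "x": 0, "y": 0, "z": 0, "claw": 6}, {"rx": 0, "ry": 0, "rz": 0, "x": 0, "y": -1.3, "z": -0.8, "claw": 6}, {"rx": 0, "ry": 0, "rz": 0, "x": 0, "y": -1.3, "z": -0.82, "claw": 6}, {"rx": 0, "ry": 0, "rz": 0, "x": 1.5, "y": 0, "z": 0, "claw": 6}, {"rx": 0, "ry": 0, "rz": 0, "x": 2, "y": 0, "z": 0, "claw": 6}, {"rx": 0, "ry": 0, "rz": 0, "x": 0, "y": 0, "z": 0, "claw": 6}, {"rx": 0, "ry": 0, "rz": 0, "x": 0, "y": 0, "z": 0, "claw": 6}, {"rx": 0, "ry": 0, "rz": 0, "x": 0, "y": 0, "z": 0, "claw": 6}]'

```text
t: 36.72
tcp_pos: [0.5592, 0.2949, 0.1549]
tcp_rot: [[0.0, 0.037, -0.999], [0.0, -0.999, -0.037], [-1.0, -0.0, -0.0]]
ft_force: [0.1, 0.3, 0.6]
width: 0.701
```

```bash
python3 go.py .5584 .2952 .0823 -87.7;python3 -c "
from h import *
a,_=snap('scene','s19');cv2.imwrite('pics/s19b.png',cv2.resize(a[70:190,240:370,::-1],None,fx=4,fy=4))"
```

```text
t 36.72 p [0.5592 0.2949 0.1549] F [0.1024 0.2931 0.5978] w 59.8 yaw(y) -87.85 xax [ 0.0001  0.0004 -1.    ]
rotvec tool (now) [-0.0026 -0.0001  0.0004]
shift after turn cm [ 7.2635 -0.037   0.0785]
shift in now-axes cm [ 7.2635 -0.034   0.0794] dist 7.264033894917324
```

View pics/s19b.png

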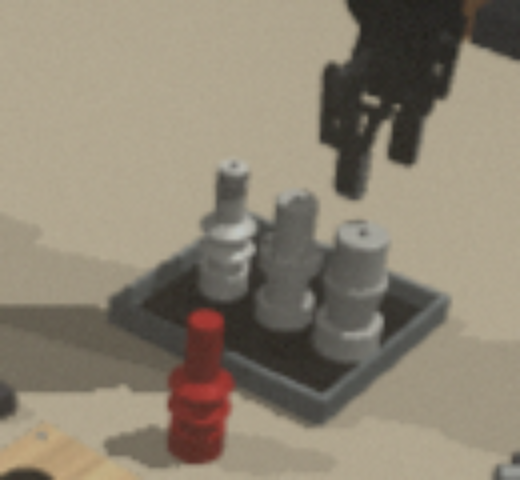

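All three shafts still stand. The fingers (350,190 and 405,160) are over the taper stud (363,232).

Request:
move_arm --motion '[{"rx": -0.002, "ry": 0, "rz": 0, "x": 1.5, "y": -0.04, "z": 0.08, "claw": 6}, {"rx": 0, "ry": 0, "rz": 0, "x": 2, "y": 0, "z": 0, "claw": 6}, {"rx": 0, "ry": 0, "rz": 0, "x": 2, "y": 0, "z": 0, "claw": 6}, {"rx": 0, "ry": 0, "rz": 0, "x": 1.2, "y": 0, "z": 0, "claw": 6}, {"rx": 0, "ry": 0, "rz": 0, "x": 0.56, "y": 0, "z": 0, "claw": 6}, {"rx": 0, "ry": 0, "rz": 0, "x": 0, "y": 0, "z": 0, "claw": 6}, {"rx": 0, "ry": 0, "rz": 0, "x": 0, "y": 0, "z": 0, "claw": 6}, {"rx": 0, "ry": 0, "rz": 0, "x": 0, "y": 0, "z": 0, "claw": 6}]' --newtons 40

```text
t: 37.43
tcp_pos: [0.5589, 0.2956, 0.0829]
tcp_rot: [[0.001, 0.038, -0.999], [0.001, -0.999, -0.038], [-1.0, -0.001, -0.001]]
ft_force: [0.5, 0.9, 0.4]
width: 0.699
```

```bash
python3 go.py .5584 .2952 .0823 -87.7
```

```text
t 37.43 p [0.5589 0.2956 0.0829] F [0.5444 0.9492 0.3875] w 59.7 yaw(y) -87.83 xax [ 0.0014  0.0009 -1.    ]
rotvec tool (now) [-0.0023 -0.0015  0.0009]
shift after turn cm [0.0603 0.0363 0.0498]
shift in now-axes cm [0.0601 0.0365 0.0498] dist 0.08620128292255479
```

Request:
move_arm --motion '[{"rx": -0.002, "ry": -0.001, "rz": 0.001, "x": 0, "y": 0.03, "z": 0.05, "claw": 6}, {"rx": 0, "ry": 0, "rz": 0, "x": 0, "y": 0, "z": 0, "claw": 3}, {"rx": 0, "ry": 0, "rz": 0, "x": 0, "y": 0, "z": 0, "claw": 3}, {"rx": 0, "ry": 0, "rz": 0, "x": 0, "y": 0, "z": 0, "claw": 3}, {"rx": 0, "ry": 0, "rz": 0, "x": 0, "y": 0, "z": 0, "claw": 3}, {"rx": 0, "ry": 0, "rz": 0, "x": 0, "y": 0, "z": 0, "claw": 3}]'

```text
t: 37.93
tcp_pos: [0.5581, 0.2951, 0.0825]
tcp_rot: [[0.0, 0.04, -0.999], [-0.0, -0.999, -0.04], [-1.0, 0.0, -0.0]]
ft_force: [-1.7, 0.3, 5.7]
width: 0.46
```

Request:
move_arm --motion '[{"rx": 0, "ry": 0, "rz": 0, "x": -0.5, "y": 0, "z": 0, "claw": 3}, {"rx": 0, "ry": 0, "rz": 0, "x": -1.5, "y": 0, "z": 0, "claw": 3}, {"rx": 0, "ry": 0, "rz": 0, "x": -3, "y": 0, "z": 0, "claw": 3}, {"rx": 0, "ry": 0, "rz": 0, "x": -3, "y": 0, "z": 0, "claw": 3}, {"rx": 0, "ry": 0, "rz": 0, "x": -3, "y": 0, "z": 0, "claw": 3}, {"rx": 0, "ry": 0, "rz": 0, "x": -3, "y": 0, "z": 0, "claw": 3}, {"rx": 0, "ry": 0, "rz": 0, "x": -1.5, "y": 0, "z": 0, "claw": 3}, {"rx": 0, "ry": 0, "rz": 0, "x": 0, "y": 0, "z": 0, "claw": 3}]' --newtons 60

```text
t: 38.6
tcp_pos: [0.5591, 0.2958, 0.2407]
tcp_rot: [[0.004, 0.04, -0.999], [0.002, -0.999, -0.04], [-1.0, -0.001, -0.004]]
ft_force: [0.6, -0.5, -4.3]
width: 0.451
```

```bash
python3 go.py .5989 -.038 .235 -87.7
```

```text
t 38.6 p [0.5591 0.2958 0.2407] F [ 0.5937 -0.5107 -4.3129] w 38.6 yaw(y) -87.73 xax [ 0.0039  0.0015 -1.    ]
rotvec tool (now) [-0.0005 -0.0039  0.0013]
shift after turn cm [ 0.5736 33.5162 -2.6414]
shift in now-axes cm [ 0.5389 33.5156 -2.6566] dist 33.625045634548464
```

Request:
move_arm --motion '[{"rx": 0, "ry": -0.003, "rz": 0.001, "x": 0, "y": 1.5, "z": 0, "claw": 3}, {"rx": 0, "ry": 0, "rz": 0, "x": 0, "y": 3, "z": -0.2, "claw": 3}, {"rx": 0, "ry": 0, "rz": 0, "x": 0, "y": 3, "z": -0.3, "claw": 3}, {"rx": 0, "ry": 0, "rz": 0, "x": 0, "y": 3, "z": -0.3, "claw": 3}, {"rx": 0, "ry": 0, "rz": 0, "x": 0, "y": 3, "z": -0.3, "claw": 3}, {"rx": 0, "ry": 0, "rz": 0, "x": 0, "y": 3, "z": -0.3, "claw": 3}, {"rx": 0, "ry": 0, "rz": 0, "x": 0, "y": 3, "z": -0.3, "claw": 3}, {"rx": 0, "ry": 0, "rz": 0, "x": 0, "y": 3, "z": -0.3, "claw": 3}]'

```text
t: 39.27
tcp_pos: [0.5859, 0.0687, 0.2353]
tcp_rot: [[-0.006, 0.04, -0.999], [-0.003, -0.999, -0.04], [-1.0, 0.002, 0.006]]
ft_force: [0.7, 0.4, -3.8]
width: 0.456
```

Request:
move_arm --motion '[{"rx": 0, "ry": 0, "rz": 0, "x": 0, "y": 3, "z": -0.3, "claw": 3}, {"rx": 0, "ry": 0, "rz": 0, "x": 0, "y": 3, "z": -0.2, "claw": 3}, {"rx": 0, "ry": 0, "rz": 0, "x": 0, "y": 3, "z": -0.1, "claw": 3}, {"rx": 0, "ry": 0, "rz": 0, "x": 0, "y": 2, "z": 0, "claw": 3}, {"rx": 0, "ry": 0, "rz": 0, "x": 0, "y": 0, "z": 0, "claw": 3}, {"rx": 0, "ry": 0, "rz": 0, "x": 0, "y": 0, "z": 0, "claw": 3}, {"rx": 0, "ry": 0, "rz": 0, "x": 0, "y": 0, "z": 0, "claw": 3}]'

```text
t: 39.85
tcp_pos: [0.5965, -0.0385, 0.236]
tcp_rot: [[-0.006, 0.04, -0.999], [-0.002, -0.999, -0.04], [-1.0, 0.001, 0.006]]
ft_force: [-0.1, 1.4, -3.7]
width: 0.453
```

```bash
python3 go.py .5987 -.038 .1 -87.7
```

```text
t 39.85 p [ 0.5965 -0.0385  0.236 ] F [-0.1063  1.3968 -3.6864] w 38.7 yaw(y) -87.72 xax [-0.0056 -0.0016 -1.    ]
rotvec tool (now) [-0.0003  0.0057 -0.0014]
shift after turn cm [13.6022 -0.0368 -0.2183]
shift in now-axes cm [13.6007 -0.0557 -0.296 ] dist 13.60404537220377
```

Request:
move_arm --motion '[{"rx": 0, "ry": 0.003, "rz": 0, "x": 1, "y": -0.02, "z": -0.12, "claw": 3}, {"rx": 0, "ry": 0, "rz": 0, "x": 3, "y": 0, "z": 0, "claw": 3}, {"rx": 0, "ry": 0, "rz": 0, "x": 3, "y": 0, "z": 0, "claw": 3}, {"rx": 0, "ry": 0, "rz": 0, "x": 3, "y": 0, "z": 0, "claw": 3}, {"rx": 0, "ry": 0, "rz": 0, "x": 2.2, "y": 0, "z": 0, "claw": 3}, {"rx": 0, "ry": 0, "rz": 0, "x": 1.2, "y": 0, "z": 0, "claw": 3}, {"rx": 0, "ry": 0, "rz": 0, "x": 0, "y": 0, "z": 0, "claw": 3}, {"rx": 0, "ry": 0, "rz": 0, "x": 0, "y": 0, "z": 0, "claw": 3}]'

```text
t: 40.52
tcp_pos: [0.5983, -0.038, 0.1031]
tcp_rot: [[-0.002, 0.041, -0.999], [-0.002, -0.999, -0.041], [-1.0, 0.001, 0.002]]
ft_force: [1.1, -0.5, -3.4]
width: 0.45
```

```bash
python3 go.py .5987 -.038 .0925 -87.7;python3 -c "
from h import *
a,_=snap('scene','s20');cv2.imwrite('pics/s20b.png',cv2.resize(a[130:240,190:300,::-1],None,fx=4,fy=4))"
```

```text
t 40.52 p [ 0.5983 -0.038   0.1031] F [ 1.1311 -0.4573 -3.3849] w 38.4 yaw(y) -87.66 xax [-0.0015 -0.0015 -1.    ]
rotvec tool (now) [ 0.0006  0.0016 -0.0015]
shift after turn cm [ 1.0557  0.0008 -0.044 ]
shift in now-axes cm [ 1.0556 -0.0007 -0.0457] dist 1.0566101173456526
```

View pics/s20b.png

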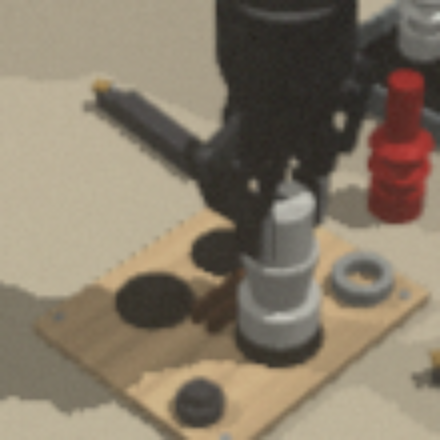

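The taper shaft hangs just above its pad, with a dark rim under the foot at (280,345). Lowering it.

Request:
move_arm --motion '[{"rx": 0, "ry": 0.001, "rz": -0.001, "x": 0.4, "y": 0, "z": -0.02, "claw": 3}, {"rx": 0, "ry": 0, "rz": 0, "x": 0.3, "y": 0, "z": 0, "claw": 3}, {"rx": 0, "ry": 0, "rz": 0, "x": 0.1, "y": 0, "z": 0, "claw": 3}, {"rx": 0, "ry": 0, "rz": 0, "x": 0, "y": 0, "z": 0, "claw": 3}, {"rx": 0, "ry": 0, "rz": 0, "x": 0, "y": 0, "z": 0, "claw": 3}, {"rx": 0, "ry": 0, "rz": 0, "x": 0, "y": 0, "z": 0, "claw": 3}]'

```text
t: 41.07
tcp_pos: [0.5986, -0.0388, 0.0954]
tcp_rot: [[0.0, 0.04, -0.999], [-0.001, -0.999, -0.04], [-1.0, 0.001, -0.0]]
ft_force: [0.1, -0.6, -3.6]
width: 0.448
```

```bash
python3 go.py .5987 -.038 .0925 -87.7
```

```text
t 41.07 p [ 0.5986 -0.0388  0.0954] F [ 0.0979 -0.6323 -3.614 ] w 38.2 yaw(y) -87.73 xax [ 0.0004 -0.0009 -1.    ]
rotvec tool (now) [-0.0005 -0.0004 -0.0009]
shift after turn cm [ 0.2912 -0.078  -0.0142]
shift in now-axes cm [ 0.2912 -0.0783 -0.014 ] dist 0.3018225782971077
```

Request:
move_arm --motion '[{"rx": 0, "ry": 0, "rz": -0.001, "x": 0.15, "y": -0.07, "z": 0, "claw": 3}, {"rx": 0, "ry": 0, "rz": 0, "x": 0.1, "y": 0, "z": 0, "claw": 3}, {"rx": 0, "ry": 0, "rz": 0, "x": 0.06, "y": 0, "z": 0, "claw": 3}, {"rx": 0, "ry": 0, "rz": 0, "x": 0, "y": 0, "z": 0, "claw": 3}, {"rx": 0, "ry": 0, "rz": 0, "x": 0, "y": 0, "z": 0, "claw": 3}]'

```text
t: 41.48
tcp_pos: [0.5988, -0.0378, 0.0926]
tcp_rot: [[0.001, 0.04, -0.999], [0.0, -0.999, -0.04], [-1.0, -0.0, -0.001]]
ft_force: [-2.3, 0.7, 5.8]
width: 0.45
```

Request:
move_arm --motion '[{"rx": 0, "ry": 0, "rz": 0, "x": -0.03, "y": 0, "z": 0, "claw": 4.2}, {"rx": 0, "ry": 0, "rz": 0, "x": 0, "y": 0, "z": 0, "claw": 4.6}, {"rx": 0, "ry": 0, "rz": 0, "x": 0, "y": 0, "z": 0, "claw": 6}, {"rx": 0, "ry": 0, "rz": 0, "x": 0, "y": 0, "z": 0, "claw": 6}, {"rx": 0, "ry": 0, "rz": 0, "x": -1, "y": 0, "z": 0, "claw": 6}, {"rx": 0, "ry": 0, "rz": 0, "x": -3, "y": 0, "z": 0, "claw": 6}, {"rx": 0, "ry": 0, "rz": 0, "x": -3, "y": 0, "z": 0, "claw": 6}, {"rx": 0, "ry": 0, "rz": 0, "x": -3, "y": 0, "z": 0, "claw": 6}]'

```text
t: 42.15
tcp_pos: [0.5982, -0.0379, 0.1942]
tcp_rot: [[-0.0, 0.04, -0.999], [0.0, -0.999, -0.04], [-1.0, -0.0, 0.0]]
ft_force: [1.5, -0.4, 0.2]
width: 0.697
```

```bash
python3 go.py .499 .2913 .19 -87.7
```

```text
t 42.15 p [ 0.5982 -0.0379  0.1942] F [ 1.5435 -0.3604  0.1556] w 59.5 yaw(y) -87.71 xax [-0.0003  0.0004 -1.    ]
rotvec tool (now) [-0.0001  0.0003  0.0004]
shift after turn cm [  0.4157 -33.2921   8.5895]
shift in now-axes cm [  0.4322 -33.2908   8.5939] dist 34.3848320302072
```

Request:
move_arm --motion '[{"rx": 0, "ry": 0, "rz": 0, "x": 0, "y": -1.5, "z": 0.4, "claw": 5.5}, {"rx": 0, "ry": 0, "rz": 0, "x": 0, "y": -3, "z": 0.8, "claw": 5.5}, {"rx": 0, "ry": 0, "rz": 0, "x": 0, "y": -3, "z": 0.8, "claw": 5.5}, {"rx": 0, "ry": 0, "rz": 0, "x": 0, "y": -3, "z": 0.8, "claw": 5.5}, {"rx": 0, "ry": 0, "rz": 0, "x": 0, "y": -3, "z": 0.8, "claw": 5.5}, {"rx": 0, "ry": 0, "rz": 0, "x": 0, "y": -3, "z": 0.8, "claw": 5.5}, {"rx": 0, "ry": 0, "rz": 0, "x": 0, "y": -3, "z": 0.8, "claw": 5.5}, {"rx": 0, "ry": 0, "rz": 0, "x": 0, "y": -3, "z": 0.8, "claw": 5.5}]'

```text
t: 42.82
tcp_pos: [0.529, 0.1857, 0.1933]
tcp_rot: [[0.001, 0.04, -0.999], [0.0, -0.999, -0.04], [-1.0, -0.0, -0.001]]
ft_force: [1.6, -0.2, -0.2]
width: 0.641
```

Request:
move_arm --motion '[{"rx": 0, "ry": 0, "rz": 0, "x": 0, "y": -3, "z": 0.8, "claw": 5.5}, {"rx": 0, "ry": 0, "rz": 0, "x": 0, "y": -3, "z": 0.8, "claw": 5.5}, {"rx": 0, "ry": 0, "rz": 0, "x": 0, "y": -3, "z": 0.8, "claw": 5.5}, {"rx": 0, "ry": 0, "rz": 0, "x": 0, "y": -1.8, "z": 0.2, "claw": 5.5}, {"rx": 0, "ry": 0, "rz": 0, "x": 0, "y": 0, "z": 0, "claw": 5.5}, {"rx": 0, "ry": 0, "rz": 0, "x": 0, "y": 0, "z": 0, "claw": 5.5}, {"rx": 0, "ry": 0, "rz": 0, "x": 0, "y": 0, "z": 0, "claw": 5.5}]'

```text
t: 43.4
tcp_pos: [0.4996, 0.2905, 0.1927]
tcp_rot: [[0.0, 0.039, -0.999], [-0.0, -0.999, -0.039], [-1.0, 0.0, -0.0]]
ft_force: [0.2, -0.7, 0.0]
width: 0.642
```

```bash
python3 go.py .499 .2913 .0855 -87.7; python3 -c "
from h import *
b,_=snap('top','t21');a,_=snap('scene','s21');cv2.imwrite('pics/s21b.png',np.hstack([cv2.resize(x,(390,390),interpolation=cv2.INTER_CUBIC) for x in (a[160:240,200:290,::-1],b[165:215,240:290,::-1])]))"
```

```text
t 43.4 p [0.4996 0.2905 0.1927] F [ 0.2004 -0.7132  0.044 ] w 54.8 yaw(y) -87.75 xax [ 0.0003 -0.0003 -1.    ]
rotvec tool (now) [-0.0009 -0.0003 -0.0003]
shift after turn cm [10.7204 -0.0823  0.0543]
shift in now-axes cm [10.7204 -0.0859  0.0575] dist 10.720894662191151
```

View pics/s21b.png

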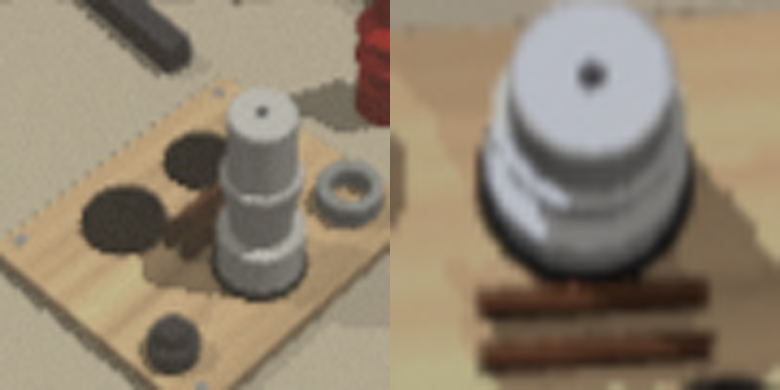

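The taper shaft stands upright, and an even dark pad rim shows on the left (483,190) and right (690,190). Next the flange shaft.

Request:
move_arm --motion '[{"rx": -0.001, "ry": 0, "rz": 0, "x": 2, "y": -0.08, "z": 0.05, "claw": 5.5}, {"rx": 0, "ry": 0, "rz": 0, "x": 3, "y": 0, "z": 0, "claw": 5.5}, {"rx": 0, "ry": 0, "rz": 0, "x": 2.5, "y": 0, "z": 0, "claw": 5.5}, {"rx": 0, "ry": 0, "rz": 0, "x": 1.7, "y": 0, "z": 0, "claw": 5.5}, {"rx": 0, "ry": 0, "rz": 0, "x": 1, "y": 0, "z": 0, "claw": 5.5}, {"rx": 0, "ry": 0, "rz": 0, "x": 0.5, "y": 0, "z": 0, "claw": 5.5}, {"rx": 0, "ry": 0, "rz": 0, "x": 0, "y": 0, "z": 0, "claw": 5.5}, {"rx": 0, "ry": 0, "rz": 0, "x": 0, "y": 0, "z": 0, "claw": 5.5}]' --newtons 40

```text
t: 44.17
tcp_pos: [0.4992, 0.2921, 0.0862]
tcp_rot: [[0.001, 0.04, -0.999], [0.001, -0.999, -0.04], [-1.0, -0.0, -0.001]]
ft_force: [-0.6, 0.2, 0.7]
width: 0.643
```

```bash
python3 go.py .499 .2913 .0855 -87.7
```

```text
t 44.17 p [0.4992 0.2921 0.0862] F [-0.6166  0.157   0.7334] w 54.9 yaw(y) -87.69 xax [ 0.0007  0.0005 -1.    ]
rotvec tool (now) [ 0.0001 -0.0007  0.0005]
shift after turn cm [0.0675 0.0777 0.0273]
shift in now-axes cm [0.0674 0.0777 0.0274] dist 0.10647604025256484
```

Request:
move_arm --motion '[{"rx": 0, "ry": 0, "rz": 0, "x": 0, "y": 0.07, "z": 0.02, "claw": 5.5}, {"rx": 0, "ry": 0, "rz": 0, "x": 0, "y": 0, "z": 0, "claw": 2.3}, {"rx": 0, "ry": 0, "rz": 0, "x": 0, "y": 0, "z": 0, "claw": 2.3}, {"rx": 0, "ry": 0, "rz": 0, "x": 0, "y": 0, "z": 0, "claw": 2.3}, {"rx": 0, "ry": 0, "rz": 0, "x": 0, "y": 0, "z": 0, "claw": 2.3}, {"rx": 0, "ry": 0, "rz": 0, "x": 0, "y": 0, "z": 0, "claw": 2.3}, {"rx": 0, "ry": 0, "rz": 0, "x": 0, "y": 0, "z": 0, "claw": 2.3}]'

```text
t: 44.75
tcp_pos: [0.499, 0.2914, 0.0863]
tcp_rot: [[0.001, 0.041, -0.999], [0.0, -0.999, -0.041], [-1.0, -0.0, -0.001]]
ft_force: [-0.9, -2.1, 6.8]
width: 0.365
```

Request:
move_arm --motion '[{"rx": 0, "ry": 0, "rz": 0, "x": -0.5, "y": 0, "z": 0, "claw": 2.3}, {"rx": 0, "ry": 0, "rz": 0, "x": -1.5, "y": 0, "z": 0, "claw": 2.3}, {"rx": 0, "ry": 0, "rz": 0, "x": -3, "y": 0, "z": 0, "claw": 2.3}, {"rx": 0, "ry": 0, "rz": 0, "x": -3, "y": 0, "z": 0, "claw": 2.3}, {"rx": 0, "ry": 0, "rz": 0, "x": -3, "y": 0, "z": 0, "claw": 2.3}, {"rx": 0, "ry": 0, "rz": 0, "x": -3, "y": 0, "z": 0, "claw": 2.3}, {"rx": 0, "ry": 0, "rz": 0, "x": -1.5, "y": 0, "z": 0, "claw": 2.3}, {"rx": 0, "ry": 0, "rz": 0, "x": 0, "y": 0, "z": 0, "claw": 2.3}]' --newtons 60

```text
t: 45.42
tcp_pos: [0.4996, 0.2923, 0.2444]
tcp_rot: [[0.005, 0.041, -0.999], [0.003, -0.999, -0.041], [-1.0, -0.002, -0.005]]
ft_force: [0.7, 0.4, -3.5]
width: 0.359
```

```bash
python3 go.py .520 -.0739 .24 -87.7
```

```text
t 45.42 p [0.4996 0.2923 0.2444] F [ 0.6638  0.4392 -3.4794] w 30.6 yaw(y) -87.67 xax [ 0.0049  0.0026 -1.    ]
rotvec tool (now) [ 0.0006 -0.005   0.0024]
shift after turn cm [ 0.4353 36.6677 -0.5654]
shift in now-axes cm [ 0.3501 36.669  -0.5425] dist 36.67466270904838
```

Request:
move_arm --motion '[{"rx": 0, "ry": -0.002, "rz": 0.001, "x": 0, "y": 1.5, "z": 0, "claw": 2.3}, {"rx": 0, "ry": 0, "rz": 0, "x": 0, "y": 3, "z": 0, "claw": 2.3}, {"rx": 0, "ry": 0, "rz": 0, "x": 0, "y": 3, "z": -0.1, "claw": 2.3}, {"rx": 0, "ry": 0, "rz": 0, "x": 0, "y": 3, "z": -0.1, "claw": 2.3}, {"rx": 0, "ry": 0, "rz": 0, "x": 0, "y": 3, "z": -0.1, "claw": 2.3}, {"rx": 0, "ry": 0, "rz": 0, "x": 0, "y": 3, "z": -0.1, "claw": 2.3}, {"rx": 0, "ry": 0, "rz": 0, "x": 0, "y": 3, "z": -0.1, "claw": 2.3}, {"rx": 0, "ry": 0, "rz": 0, "x": 0, "y": 3, "z": 0, "claw": 2.3}]'

```text
t: 46.08
tcp_pos: [0.512, 0.065, 0.2395]
tcp_rot: [[-0.003, 0.041, -0.999], [-0.001, -0.999, -0.041], [-1.0, 0.001, 0.003]]
ft_force: [1.0, 0.3, -3.2]
width: 0.355
```

Request:
move_arm --motion '[{"rx": 0, "ry": 0, "rz": 0, "x": 0, "y": 3, "z": 0, "claw": 2.3}, {"rx": 0, "ry": 0, "rz": 0, "x": 0, "y": 3, "z": 0, "claw": 2.3}, {"rx": 0, "ry": 0, "rz": 0, "x": 0, "y": 3, "z": 0, "claw": 2.3}, {"rx": 0, "ry": 0, "rz": 0, "x": 0, "y": 3, "z": 0, "claw": 2.3}, {"rx": 0, "ry": 0, "rz": 0, "x": 0, "y": 2, "z": 0, "claw": 2.3}, {"rx": 0, "ry": 0, "rz": 0, "x": 0, "y": 0, "z": 0, "claw": 2.3}, {"rx": 0, "ry": 0, "rz": 0, "x": 0, "y": 0, "z": 0, "claw": 2.3}, {"rx": 0, "ry": 0, "rz": 0, "x": 0, "y": 0, "z": 0, "claw": 2.3}]'

```text
t: 46.75
tcp_pos: [0.518, -0.0725, 0.2399]
tcp_rot: [[-0.003, 0.041, -0.999], [-0.001, -0.999, -0.041], [-1.0, 0.0, 0.003]]
ft_force: [0.2, 0.5, -3.4]
width: 0.359
```

```bash
python3 go.py .520 -.0739 .105 -87.7
```

```text
t 46.75 p [ 0.518  -0.0725  0.2399] F [ 0.1768  0.5064 -3.4045] w 30.6 yaw(y) -87.64 xax [-0.0031 -0.0005 -1.    ]
rotvec tool (now) [ 0.001   0.0032 -0.0004]
shift after turn cm [13.4896  0.1474 -0.198 ]
shift in now-axes cm [13.4889  0.1424 -0.2405] dist 13.491842523945177
```

Request:
move_arm --motion '[{"rx": 0, "ry": 0.002, "rz": 0, "x": 1, "y": 0.12, "z": -0.14, "claw": 2.3}, {"rx": 0, "ry": 0, "rz": 0, "x": 3, "y": 0, "z": 0, "claw": 2.3}, {"rx": 0, "ry": 0, "rz": 0, "x": 3, "y": 0, "z": 0, "claw": 2.3}, {"rx": 0, "ry": 0, "rz": 0, "x": 3, "y": 0, "z": 0, "claw": 2.3}, {"rx": 0, "ry": 0, "rz": 0, "x": 2.2, "y": 0, "z": 0, "claw": 2.3}, {"rx": 0, "ry": 0, "rz": 0, "x": 1.2, "y": 0, "z": 0, "claw": 2.3}, {"rx": 0, "ry": 0, "rz": 0, "x": 0, "y": 0, "z": 0, "claw": 2.3}, {"rx": 0, "ry": 0, "rz": 0, "x": 0, "y": 0, "z": 0, "claw": 2.3}]'

```text
t: 47.42
tcp_pos: [0.5199, -0.0738, 0.1066]
tcp_rot: [[-0.001, 0.042, -0.999], [-0.0, -0.999, -0.042], [-1.0, 0.0, 0.001]]
ft_force: [-0.4, 0.4, -4.1]
width: 0.358
```

```bash
python3 go.py .520 -.0739 .0963 -87.7;python3 -c "
from h import *
a,_=snap('scene','s22');cv2.imwrite('pics/s22b.png',cv2.resize(a[130:240,190:300,::-1],None,fx=4,fy=4))"
```

```text
t 47.42 p [ 0.5199 -0.0738  0.1066] F [-0.3862  0.44   -4.0911] w 30.5 yaw(y) -87.61 xax [-0.0006 -0.0005 -1.    ]
rotvec tool (now) [ 0.0016  0.0006 -0.0005]
shift after turn cm [ 1.0327  0.0108 -0.0077]
shift in now-axes cm [ 1.0327  0.0103 -0.0083] dist 1.032811929776063
```

View pics/s22b.png

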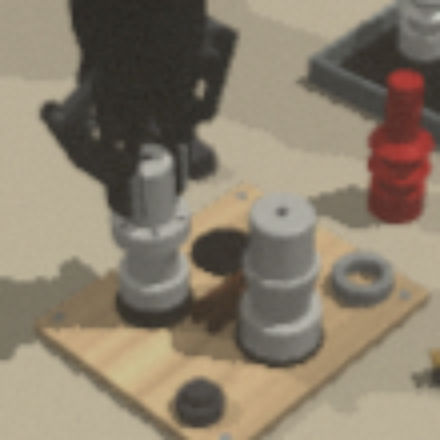

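The flange shaft hangs 10 mm over its pad (153,305), upright and clear of the taper shaft. Lowering it.

Request:
move_arm --motion '[{"rx": 0.001, "ry": 0, "rz": 0, "x": 0.4, "y": 0, "z": 0, "claw": 2.3}, {"rx": 0, "ry": 0, "rz": 0, "x": 0.3, "y": 0, "z": 0, "claw": 2.3}, {"rx": 0, "ry": 0, "rz": 0, "x": 0.1, "y": 0, "z": 0, "claw": 2.3}, {"rx": 0, "ry": 0, "rz": 0, "x": 0, "y": 0, "z": 0, "claw": 2.3}, {"rx": 0, "ry": 0, "rz": 0, "x": 0, "y": 0, "z": 0, "claw": 2.3}, {"rx": 0, "ry": 0, "rz": 0, "x": 0, "y": 0, "z": 0, "claw": 2.3}]'

```text
t: 47.97
tcp_pos: [0.52, -0.0745, 0.0989]
tcp_rot: [[0.0, 0.04, -0.999], [-0.001, -0.999, -0.04], [-1.0, 0.001, -0.0]]
ft_force: [-0.0, -0.3, -3.3]
width: 0.36
```

```bash
python3 go.py .520 -.0739 .0963 -87.7
```

```text
t 47.97 p [ 0.52   -0.0745  0.0989] F [-0.0104 -0.2733 -3.251 ] w 30.8 yaw(y) -87.73 xax [ 0.0004 -0.001  -1.    ]
rotvec tool (now) [-0.0005 -0.0004 -0.001 ]
shift after turn cm [ 0.2618 -0.0608 -0.0037]
shift in now-axes cm [ 0.2618 -0.0611 -0.0035] dist 0.2688306017311982
```

Request:
move_arm --motion '[{"rx": 0, "ry": 0, "rz": -0.001, "x": 0.13, "y": -0.06, "z": 0, "claw": 2.3}, {"rx": 0, "ry": 0, "rz": 0, "x": 0.1, "y": 0, "z": 0, "claw": 2.3}, {"rx": 0, "ry": 0, "rz": 0, "x": 0.06, "y": 0, "z": 0, "claw": 2.3}, {"rx": 0, "ry": 0, "rz": 0, "x": 0, "y": 0, "z": 0, "claw": 2.3}, {"rx": 0, "ry": 0, "rz": 0, "x": 0, "y": 0, "z": 0, "claw": 2.3}]'

```text
t: 48.38
tcp_pos: [0.5202, -0.0738, 0.0964]
tcp_rot: [[0.001, 0.04, -0.999], [-0.0, -0.999, -0.04], [-1.0, 0.0, -0.001]]
ft_force: [-3.9, -0.3, 9.0]
width: 0.358
```

Request:
move_arm --motion '[{"rx": 0, "ry": 0, "rz": 0, "x": -0.04, "y": 0, "z": 0, "claw": 3.4}, {"rx": 0, "ry": 0, "rz": 0, "x": 0, "y": 0, "z": 0, "claw": 3.8}, {"rx": 0, "ry": 0, "rz": 0, "x": 0, "y": 0, "z": 0, "claw": 5}, {"rx": 0, "ry": 0, "rz": 0, "x": 0, "y": 0, "z": 0, "claw": 5}, {"rx": 0, "ry": 0, "rz": 0, "x": -1, "y": 0, "z": 0, "claw": 5}, {"rx": 0, "ry": 0, "rz": 0, "x": -3, "y": 0, "z": 0, "claw": 5}, {"rx": 0, "ry": 0, "rz": 0, "x": -3, "y": 0, "z": 0, "claw": 5}, {"rx": 0, "ry": 0, "rz": 0, "x": -3, "y": 0, "z": 0, "claw": 5}]'

```text
t: 49.05
tcp_pos: [0.5195, -0.0736, 0.1979]
tcp_rot: [[-0.001, 0.04, -0.999], [0.001, -0.999, -0.04], [-1.0, -0.001, 0.0]]
ft_force: [0.5, -0.3, 0.3]
width: 0.588
```

```bash
python3 go.py .4404 .2869 .195 -87.7
```

```text
t 49.05 p [ 0.5195 -0.0736  0.1979] F [ 0.5242 -0.2763  0.3008] w 50.2 yaw(y) -87.7 xax [-0.0005  0.0005 -1.    ]
rotvec tool (now) [-0.0001  0.0005  0.0005]
shift after turn cm [  0.295  -36.3424   6.4573]
shift in now-axes cm [  0.3173 -36.3419   6.4592] dist 36.91276194064047
```

Request:
move_arm --motion '[{"rx": 0, "ry": 0, "rz": 0, "x": 0, "y": -1.5, "z": 0.3, "claw": 5}, {"rx": 0, "ry": 0, "rz": 0, "x": 0, "y": -3, "z": 0.6, "claw": 5}, {"rx": 0, "ry": 0, "rz": 0, "x": 0, "y": -3, "z": 0.6, "claw": 5}, {"rx": 0, "ry": 0, "rz": 0, "x": 0, "y": -3, "z": 0.6, "claw": 5}, {"rx": 0, "ry": 0, "rz": 0, "x": 0, "y": -3, "z": 0.6, "claw": 5}, {"rx": 0, "ry": 0, "rz": 0, "x": 0, "y": -3, "z": 0.6, "claw": 5}, {"rx": 0, "ry": 0, "rz": 0, "x": 0, "y": -3, "z": 0.6, "claw": 5}, {"rx": 0, "ry": 0, "rz": 0, "x": 0, "y": -3, "z": 0.6, "claw": 5}]'

```text
t: 49.72
tcp_pos: [0.4654, 0.1505, 0.1971]
tcp_rot: [[0.001, 0.04, -0.999], [0.0, -0.999, -0.04], [-1.0, -0.0, -0.001]]
ft_force: [0.8, -1.0, -0.4]
width: 0.583
```

Request:
move_arm --motion '[{"rx": 0, "ry": 0, "rz": 0, "x": 0, "y": -3, "z": 0.6, "claw": 5}, {"rx": 0, "ry": 0, "rz": 0, "x": 0, "y": -3, "z": 0.6, "claw": 5}, {"rx": 0, "ry": 0, "rz": 0, "x": 0, "y": -3, "z": 0.5, "claw": 5}, {"rx": 0, "ry": 0, "rz": 0, "x": 0, "y": -3, "z": 0.2, "claw": 5}, {"rx": 0, "ry": 0, "rz": 0, "x": 0, "y": -1.8, "z": 0.1, "claw": 5}, {"rx": 0, "ry": 0, "rz": 0, "x": 0, "y": 0, "z": 0, "claw": 5}, {"rx": 0, "ry": 0, "rz": 0, "x": 0, "y": 0, "z": 0, "claw": 5}, {"rx": 0, "ry": 0, "rz": 0, "x": 0, "y": 0, "z": 0, "claw": 5}]'

```text
t: 50.38
tcp_pos: [0.4406, 0.2856, 0.1965]
tcp_rot: [[0.0, 0.039, -0.999], [-0.0, -0.999, -0.039], [-1.0, 0.0, -0.0]]
ft_force: [-0.3, 0.3, -0.6]
width: 0.587
```

```bash
python3 go.py .4404 .2869 .0888 -87.7; python3 -c "
from h import *
b,_=snap('top','t23');a,_=snap('scene','s23');cv2.imwrite('pics/s23b.png',np.hstack([cv2.resize(x,(390,390),interpolation=cv2.INTER_CUBIC) for x in (a[100:240,200:340,::-1],b[170:240,230:300,::-1])]))"
```

```text
t 50.38 p [0.4406 0.2856 0.1965] F [-0.2601  0.3177 -0.6183] w 50.1 yaw(y) -87.74 xax [ 0.0001 -0.0004 -1.    ]
rotvec tool (now) [-0.0007 -0.0001 -0.0004]
shift after turn cm [10.7689 -0.1341  0.0129]
shift in now-axes cm [10.7688 -0.1385  0.0139] dist 10.76969332906593
```

View pics/s23b.png

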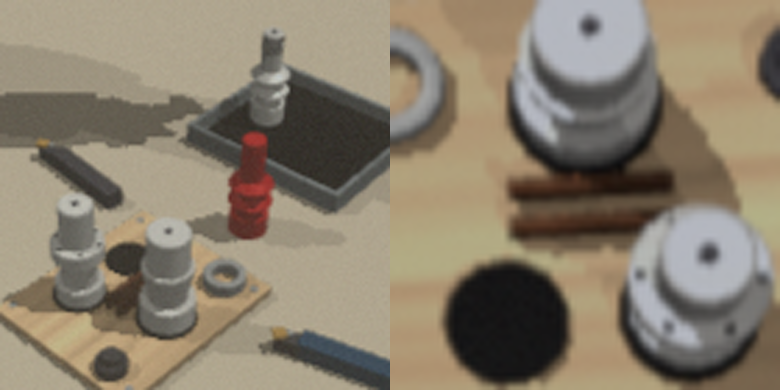

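Taper and flange shafts stand on their pads, and the collar shaft still stands in the tray (268,90). Fetching it now.

Request:
move_arm --motion '[{"rx": -0.001, "ry": 0, "rz": 0, "x": 2, "y": -0.08, "z": 0.01, "claw": 5}, {"rx": 0, "ry": 0, "rz": 0, "x": 3, "y": 0, "z": 0, "claw": 5}, {"rx": 0, "ry": 0, "rz": 0, "x": 2.5, "y": 0, "z": 0, "claw": 5}, {"rx": 0, "ry": 0, "rz": 0, "x": 1.7, "y": 0, "z": 0, "claw": 5}, {"rx": 0, "ry": 0, "rz": 0, "x": 1, "y": 0, "z": 0, "claw": 5}, {"rx": 0, "ry": 0, "rz": 0, "x": 0.5, "y": 0, "z": 0, "claw": 5}, {"rx": 0, "ry": 0, "rz": 0, "x": 0, "y": 0, "z": 0, "claw": 5}, {"rx": 0, "ry": 0, "rz": 0, "x": 0, "y": 0, "z": 0, "claw": 5}]' --newtons 40

```text
t: 51.15
tcp_pos: [0.4408, 0.2871, 0.09]
tcp_rot: [[0.001, 0.04, -0.999], [0.0, -0.999, -0.04], [-1.0, -0.0, -0.001]]
ft_force: [-0.4, 0.8, 0.3]
width: 0.587
```

```bash
python3 go.py .4404 .2869 .0888 -87.7
```

```text
t 51.15 p [0.4408 0.2871 0.09  ] F [-0.4008  0.8248  0.2968] w 50.1 yaw(y) -87.69 xax [ 0.0007  0.0005 -1.    ]
rotvec tool (now) [ 0.0002 -0.0007  0.0005]
shift after turn cm [0.1183 0.022  0.0426]
shift in now-axes cm [0.1182 0.022  0.0427] dist 0.12762590597960857
```

Request:
move_arm --motion '[{"rx": 0, "ry": 0, "rz": 0, "x": 0, "y": 0.02, "z": 0.04, "claw": 5}, {"rx": 0, "ry": 0, "rz": 0, "x": 0, "y": 0, "z": 0, "claw": 1.5}, {"rx": 0, "ry": 0, "rz": 0, "x": 0, "y": 0, "z": 0, "claw": 1.5}, {"rx": 0, "ry": 0, "rz": 0, "x": 0, "y": 0, "z": 0, "claw": 1.5}, {"rx": 0, "ry": 0, "rz": 0, "x": 0, "y": 0, "z": 0, "claw": 1.5}, {"rx": 0, "ry": 0, "rz": 0, "x": 0, "y": 0, "z": 0, "claw": 1.5}, {"rx": 0, "ry": 0, "rz": 0, "x": 0, "y": 0, "z": 0, "claw": 1.5}]'

```text
t: 51.73
tcp_pos: [0.4404, 0.2869, 0.09]
tcp_rot: [[0.001, 0.041, -0.999], [0.0, -0.999, -0.041], [-1.0, -0.0, -0.001]]
ft_force: [-1.8, -2.6, 8.7]
width: 0.269
```

Request:
move_arm --motion '[{"rx": 0, "ry": 0, "rz": 0, "x": -0.5, "y": 0, "z": 0, "claw": 1.5}, {"rx": 0, "ry": 0, "rz": 0, "x": -1.5, "y": 0, "z": 0, "claw": 1.5}, {"rx": 0, "ry": 0, "rz": 0, "x": -3, "y": 0, "z": 0, "claw": 1.5}, {"rx": 0, "ry": 0, "rz": 0, "x": -3, "y": 0, "z": 0, "claw": 1.5}, {"rx": 0, "ry": 0, "rz": 0, "x": -3, "y": 0, "z": 0, "claw": 1.5}, {"rx": 0, "ry": 0, "rz": 0, "x": -3, "y": 0, "z": 0, "claw": 1.5}, {"rx": 0, "ry": 0, "rz": 0, "x": -1.5, "y": 0, "z": 0, "claw": 1.5}, {"rx": 0, "ry": 0, "rz": 0, "x": 0, "y": 0, "z": 0, "claw": 1.5}]' --newtons 60

```text
t: 52.4
tcp_pos: [0.441, 0.2878, 0.2481]
tcp_rot: [[0.005, 0.041, -0.999], [0.003, -0.999, -0.041], [-1.0, -0.002, -0.005]]
ft_force: [0.1, 0.0, -3.5]
width: 0.261
```

```bash
python3 go.py .517 -.0072 .24 -87.7
```

```text
t 52.4 p [0.441  0.2878 0.2481] F [ 0.0598  0.0458 -3.4628] w 22.3 yaw(y) -87.67 xax [ 0.0047  0.0027 -1.    ]
rotvec tool (now) [ 0.0006 -0.0048  0.0025]
shift after turn cm [ 0.8085 29.7855 -6.4133]
shift in now-axes cm [ 0.7658 29.7911 -6.3924] dist 30.47886886331974
```

Request:
move_arm --motion '[{"rx": 0, "ry": -0.002, "rz": 0.001, "x": 0, "y": 1.5, "z": -0.3, "claw": 1.5}, {"rx": 0, "ry": 0, "rz": 0, "x": 0, "y": 3, "z": -0.6, "claw": 1.5}, {"rx": 0, "ry": 0, "rz": 0, "x": 0, "y": 3, "z": -0.6, "claw": 1.5}, {"rx": 0, "ry": 0, "rz": 0, "x": 0, "y": 3, "z": -0.7, "claw": 1.5}, {"rx": 0, "ry": 0, "rz": 0, "x": 0, "y": 3, "z": -0.7, "claw": 1.5}, {"rx": 0, "ry": 0, "rz": 0, "x": 0, "y": 3, "z": -0.7, "claw": 1.5}, {"rx": 0, "ry": 0, "rz": 0, "x": 0, "y": 3, "z": -0.6, "claw": 1.5}, {"rx": 0, "ry": 0, "rz": 0, "x": 0, "y": 3, "z": -0.6, "claw": 1.5}]'

```text
t: 53.07
tcp_pos: [0.4966, 0.0623, 0.2436]
tcp_rot: [[-0.003, 0.041, -0.999], [-0.001, -0.999, -0.041], [-1.0, 0.001, 0.003]]
ft_force: [-0.1, -0.3, -2.4]
width: 0.266
```

Request:
move_arm --motion '[{"rx": 0, "ry": 0, "rz": 0, "x": 0, "y": 3, "z": -0.6, "claw": 1.5}, {"rx": 0, "ry": 0, "rz": 0, "x": 0, "y": 3, "z": -0.6, "claw": 1.5}, {"rx": 0, "ry": 0, "rz": 0, "x": 0, "y": 1.3, "z": -0.2, "claw": 1.5}, {"rx": 0, "ry": 0, "rz": 0, "x": 0, "y": 0, "z": 0, "claw": 1.5}, {"rx": 0, "ry": 0, "rz": 0, "x": 0, "y": 0, "z": 0, "claw": 1.5}, {"rx": 0, "ry": 0, "rz": 0, "x": 0, "y": 0, "z": 0, "claw": 1.5}]'

```text
t: 53.57
tcp_pos: [0.5136, -0.0075, 0.2439]
tcp_rot: [[-0.003, 0.042, -0.999], [-0.001, -0.999, -0.042], [-1.0, 0.001, 0.003]]
ft_force: [0.5, 1.2, -2.1]
width: 0.267
```

```bash
python3 go.py .517 -.0072 .11 -87.7
```

```text
t 53.57 p [ 0.5136 -0.0075  0.2439] F [ 0.4908  1.1794 -2.0671] w 22.8 yaw(y) -87.62 xax [-0.0028 -0.0006 -1.    ]
rotvec tool (now) [ 0.0014  0.0028 -0.0005]
shift after turn cm [13.3855 -0.0188 -0.3438]
shift in now-axes cm [13.3844 -0.0251 -0.3819] dist 13.38991701824474
```

Request:
move_arm --motion '[{"rx": 0.001, "ry": 0.002, "rz": 0, "x": 1, "y": -0.02, "z": -0.28, "claw": 1.5}, {"rx": 0, "ry": 0, "rz": 0, "x": 3, "y": 0, "z": 0, "claw": 1.5}, {"rx": 0, "ry": 0, "rz": 0, "x": 3, "y": 0, "z": 0, "claw": 1.5}, {"rx": 0, "ry": 0, "rz": 0, "x": 3, "y": 0, "z": 0, "claw": 1.5}, {"rx": 0, "ry": 0, "rz": 0, "x": 2.2, "y": 0, "z": 0, "claw": 1.5}, {"rx": 0, "ry": 0, "rz": 0, "x": 1.2, "y": 0, "z": 0, "claw": 1.5}, {"rx": 0, "ry": 0, "rz": 0, "x": 0, "y": 0, "z": 0, "claw": 1.5}, {"rx": 0, "ry": 0, "rz": 0, "x": 0, "y": 0, "z": 0, "claw": 1.5}]'

```text
t: 54.23
tcp_pos: [0.5168, -0.0075, 0.1103]
tcp_rot: [[-0.001, 0.041, -0.999], [-0.001, -0.999, -0.041], [-1.0, 0.001, 0.001]]
ft_force: [0.0, 0.8, -2.7]
width: 0.266
```

```bash
python3 go.py .517 -.0072 .1 -87.7;python3 -c "
from h import *
a,_=snap('scene','s24');cv2.imwrite('pics/s24b.png',cv2.resize(a[130:240,190:300,::-1],None,fx=4,fy=4))"
```

```text
t 54.23 p [ 0.5168 -0.0075  0.1103] F [ 0.0279  0.8418 -2.7125] w 22.7 yaw(y) -87.67 xax [-0.0006 -0.0006 -1.    ]
rotvec tool (now) [ 0.0006  0.0006 -0.0005]
shift after turn cm [ 1.0346 -0.0319 -0.0173]
shift in now-axes cm [ 1.0345 -0.0325 -0.0179] dist 1.035201686494556
```

View pics/s24b.png

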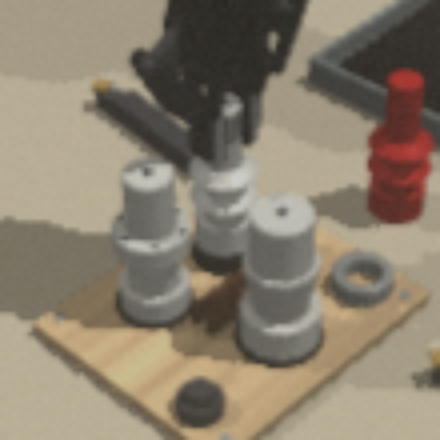

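The collar shaft hangs over its pad (222,258), clear of the other two. Lowering it.

Request:
move_arm --motion '[{"rx": 0, "ry": 0, "rz": 0, "x": 0.4, "y": -0.06, "z": -0.01, "claw": 1.5}, {"rx": 0, "ry": 0, "rz": -0.001, "x": 0.3, "y": 0, "z": 0, "claw": 1.5}, {"rx": 0, "ry": 0, "rz": 0, "x": 0.1, "y": 0, "z": 0, "claw": 1.5}, {"rx": 0, "ry": 0, "rz": 0, "x": 0, "y": 0, "z": 0, "claw": 1.5}, {"rx": 0, "ry": 0, "rz": 0, "x": 0, "y": 0, "z": 0, "claw": 1.5}, {"rx": 0, "ry": 0, "rz": 0, "x": 0, "y": 0, "z": 0, "claw": 1.5}]'

```text
t: 54.78
tcp_pos: [0.517, -0.0076, 0.1026]
tcp_rot: [[0.0, 0.04, -0.999], [0.0, -0.999, -0.04], [-1.0, -0.0, -0.0]]
ft_force: [-0.1, 0.5, -2.2]
width: 0.264
```

```bash
python3 go.py .517 -.0072 .1 -87.7
```

```text
t 54.78 p [ 0.517  -0.0076  0.1026] F [-0.1469  0.4988 -2.2331] w 22.6 yaw(y) -87.73 xax [ 0.0004  0.0001 -1.    ]
rotvec tool (now) [-0.0005 -0.0004  0.0001]
shift after turn cm [ 0.2572 -0.0413  0.0016]
shift in now-axes cm [ 0.2572 -0.0412  0.0018] dist 0.2604854098339537
```

Request:
move_arm --motion '[{"rx": 0, "ry": 0, "rz": 0, "x": 0.13, "y": -0.03, "z": 0, "claw": 1.5}, {"rx": 0, "ry": 0, "rz": 0, "x": 0.1, "y": 0, "z": 0, "claw": 1.5}, {"rx": 0, "ry": 0, "rz": 0, "x": 0.06, "y": 0, "z": 0, "claw": 1.5}, {"rx": 0, "ry": 0, "rz": 0, "x": 0, "y": 0, "z": 0, "claw": 1.5}, {"rx": 0, "ry": 0, "rz": 0, "x": 0, "y": 0, "z": 0, "claw": 1.5}]'

```text
t: 55.2
tcp_pos: [0.5172, -0.0073, 0.1]
tcp_rot: [[0.001, 0.04, -0.999], [-0.0, -0.999, -0.04], [-1.0, 0.0, -0.001]]
ft_force: [-2.4, -1.3, 9.9]
width: 0.265
```

Request:
move_arm --motion '[{"rx": 0, "ry": 0, "rz": 0, "x": -0.04, "y": 0, "z": 0, "claw": 2.6}, {"rx": 0, "ry": 0, "rz": 0, "x": 0, "y": 0, "z": 0, "claw": 3}, {"rx": 0, "ry": 0, "rz": 0, "x": 0, "y": 0, "z": 0, "claw": 4.5}, {"rx": 0, "ry": 0, "rz": 0, "x": 0, "y": 0, "z": 0, "claw": 4.5}, {"rx": 0, "ry": 0, "rz": 0, "x": -1, "y": 0, "z": 0, "claw": 4.5}, {"rx": 0, "ry": 0, "rz": 0, "x": -3, "y": 0, "z": 0, "claw": 4.5}, {"rx": 0, "ry": 0, "rz": 0, "x": -3, "y": 0, "z": 0, "claw": 4.5}, {"rx": 0, "ry": 0, "rz": 0, "x": -3, "y": 0, "z": 0, "claw": 4.5}]'

```text
t: 55.87
tcp_pos: [0.5165, -0.0071, 0.2016]
tcp_rot: [[-0.001, 0.04, -0.999], [0.0, -0.999, -0.04], [-1.0, -0.001, 0.001]]
ft_force: [0.1, -0.9, 0.4]
width: 0.528
```

Request:
move_arm --motion '[{"rx": 0, "ry": 0, "rz": 0, "x": -2, "y": -1.5, "z": 0, "claw": 4.5}, {"rx": 0, "ry": 0, "rz": 0, "x": 0, "y": -3, "z": 0, "claw": 4.5}, {"rx": 0, "ry": 0, "rz": 0, "x": 0, "y": -3, "z": 0, "claw": 4.5}, {"rx": 0, "ry": 0, "rz": 0, "x": 0, "y": -3, "z": 0, "claw": 4.5}, {"rx": 0, "ry": 0, "rz": 0, "x": 0, "y": -3, "z": 0, "claw": 4.5}, {"rx": 0, "ry": 0, "rz": 0, "x": 0, "y": -3, "z": 0, "claw": 4.5}, {"rx": 0, "ry": 0, "rz": 0, "x": 0, "y": -3, "z": 0, "claw": 4.5}, {"rx": 0, "ry": 0, "rz": 0, "x": 0, "y": -3, "z": 0, "claw": 4.5}]'

```text
t: 56.53
tcp_pos: [0.5076, 0.2189, 0.2207]
tcp_rot: [[0.001, 0.04, -0.999], [0.0, -0.999, -0.04], [-1.0, -0.0, -0.001]]
ft_force: [0.3, 0.1, 0.2]
width: 0.53
```

```bash
python3 go.py; python3 -c "
from h import *
b,_=snap('top','t25');a,_=snap('scene','s25');cv2.imwrite('pics/s25b.png',np.hstack([cv2.resize(x,(390,390),interpolation=cv2.INTER_CUBIC) for x in (a[130:240,190:300,::-1],b[170:240,230:300,::-1])]))
cv2.imwrite('pics/s25c.png',np.hstack([cv2.resize(x,(390,390),interpolation=cv2.INTER_CUBIC) for x in (a[205:295,100:190,::-1],b[180:270,360:450,::-1])]))"
```

```text
t 56.53 p [0.5076 0.2189 0.2207] F [0.2643 0.0578 0.1677] w 45.3 yaw(y) -87.72 xax [ 0.0006  0.0002 -1.    ]
```

View pics/s25b.png

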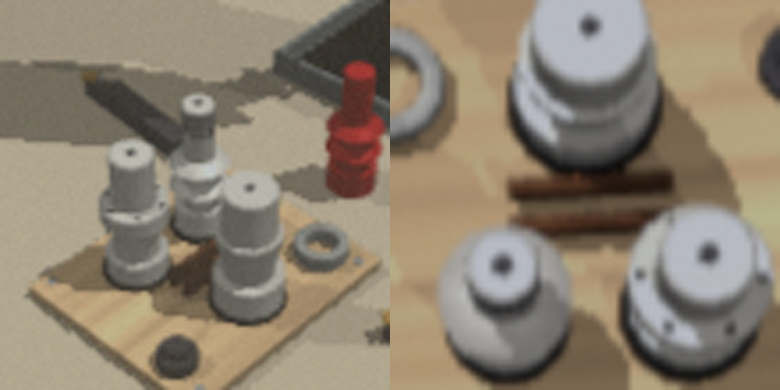

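View pics/s25c.png

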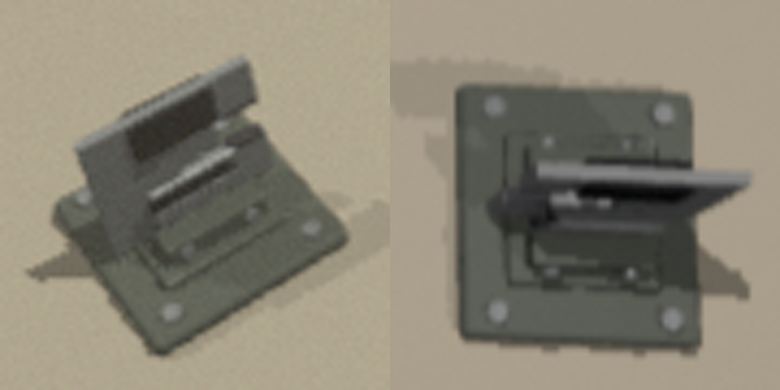

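Right crop: the three shafts are upright with even pad rims. In the stand, the gauge's top edge runs from (540,168) to (748,182) in the top view. One numeric check of all of it.

```bash
python3 - <<'E' | sed -n '/---/,$p'
from m1 import tri,f
from h import *
print('---')
k=390/90
for a,b in (((540-390,169),(250,63)),((748-390,181),(80,147))):
    p,g=tri(f(a,k,(360,180)),f(b,k,(100,205)));print('gauge',p,g)
kt=390/70;ks=390/110
for n,a,b,h in(('collar',(502-390,265),(199,103),.128),('flange',(708-390,254),(130,153),.122),('taper',(590-390,25),(250,189),.116)):
    a=f(a,kt,(230,170));b=f(b,ks,(190,130));p,g=tri(a,b);print(n,p,round(g,4),ray('top',*a,z=h)[:2],ray('scene',*b,z=h)[:2])
E
```

```text
---
gauge [ 0.516  -0.2705  0.0981] 0.004950997257965695
gauge [ 0.5089 -0.3581  0.0993] 0.0034759825144975594
collar [ 0.5176 -0.0062  0.1256] 0.0024 [ 0.5164 -0.0072] [ 0.5206 -0.0074]
flange [ 0.5208 -0.0731  0.1196] 0.0012 [ 0.52   -0.0735] [ 0.5236 -0.0745]
taper [ 0.5998 -0.0366  0.1138] 0.0015 [ 0.5987 -0.0372] [ 0.602  -0.0378]
```

```bash
python3 -c "
from rig import ticket
print(ticket.hand_in())"
```

```text
the job is handed in; nothing more can be done
None
```

The job is done and handed in at about 57 s of the 144 s allowed. All three shafts were stood upright in the tray. The gauge was then lifted out, pressed into the stand and let go. After that, the taper, flange and collar shafts were each stood back on their own pads.

**Gauge:** it hit a hard stop at 31 N with the TCP within 0.2 mm of the height worked out for the clip floor. It stands upright, centred in y to within about 0.5 mm. Its top edge triangulated at about 0.099 m against the expected 0.102 m. The shaft tops also read about 2.5 mm low, so I take that as camera bias rather than a loose seat. Two smaller checks also disagreed slightly: its centre read about 2 mm off the stand's centre in x, and its yaw -4.6° against the stand's -3.3°.

**Shafts:** none fell or was laid down. The collar-to-flange spacing now measures 66 to 67 mm (66 mm between the pads). In y all three are within about 1 mm of their pad centres in the top view. In x the two cameras disagree by 1 to 3 mm: the top view puts them about 2 mm beyond the pad centres, the scene view about 1 mm either side. They appear centred to within about 2 mm.

The red look-alike was not touched, and the gripper was clear of everything at hand-in.

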